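Screw down the leather die press with a ring wrench

ROBOT

A 6-joint arm with a two-finger parallel gripper is mounted at the origin on the work surface. World frame = base frame: x ahead of the robot, y to its left, z up, the work surface at z = 0. Lengths are in mm, angles in rad, forces in N, time in s.
With the tool pointing down it reaches from about 275 to 1000 mm from the base axis. Payload 8.4 kg.
Tool frame: the origin (TCP) lies on the centre line of the jaws, within the pads' length; the fingertips stand r.tip_reach ahead of it and the grasp point (between the pads) lies 3 mm ahead of it (r.tip_reach is the distance from the TCP to the fingertips, in mm); z points along the fingers, y is the direction in which the jaws open and shut (so a half turn about z gives the same grasp; the last joint's range is limited). The gripper opens to 85 mm and grips with 20 to 120 N. Pads are 22 mm wide; open, the fingers measure 114 mm over their backs; the gripper's body (76 mm by 85 mm) begins 54 mm behind the grasp point. The pads swing forward as they close: fully open they stand 13 mm farther back than shut.
Start: joints at [1.253, 0.353, 1.633, -0, 1.155, -0.002], TCP at [194.109, 594.096, 229.281] pointing down, gripper open.
Joint ranges: [-2.63, 2.63], [-0.92, 2.1], [0.06, 2.66], [-1.3, 4.44], [0, 2.69], [-3.02, 3.02]. Speed limits (rad/s): [2.22, 2.22, 2.79, 3.14, 3.14, 3.14].

INTERFACE

Orientations are given as [roll, pitch, yaw] about the fixed x, y, z axes, in that order (R = Rz(yaw) Ry(pitch) Rx(roll)).
In Python, from rig import sense, optics, r, nets gives the robot as it stands. The module is installed in compiled form; this text tells all that it offers.
- The arm moves only by the tool carry_out, never from a script. Its argument "increments" is a list that holds one entry, the list of rows, each a list of 6 numbers: the shift along the tool's x, y, z normalised to -1 to 1, where 1 is 40 cm, then the turn, a rotation vector about the tool's x, y, z normalised to -1 to 1, where 1 is 60 degrees. A call has 1 to 5 rows; each row is the pose to reach, as a shift and turn from the pose commanded when the call began, along the tool's axes at that moment; what a row does not reach only later rows make up. A row lasts 1/12 s, in which the tool goes at most 41.7 mm and 7.16 degrees, less where a joint would pass 70% of its speed; a pose out of reach is approached as far as the arm can. A call with a number of a shift or a turn outside -1 to 1 is refused whole. A call with a gripper value outside its range is refused whole. "hand" is the closure, from 0 (fully open) to 1 (shut), set as the call begins (left out, the last holds). The fingers move at their own pace and stop on an object; "squeeze" is the grip in N (left out, the last holds). Time passes only in rows, so rows that repeat a pose let the fingers close. It gives the time, the measured TCP pose, the force and the opening at its end, in the units of the state.
- sense(): the state, without advancing time (a new reading comes with each control period).
- optics.grab_frame(name): name is "side" or "top" or "wrist"; returns a dict with "img" (384x512x3 uint8, red, green, blue), "range_z" (384x512 float32, mm along the optical axis (not along the pixel's ray), 0 where there is no reading), "fov_y" (degrees; the focal length in pixels is half the picture's height over the tangent of half this angle, whatever the lens; pixels are square), "cx", "cy" (the principal point, pixels), "k1" (the pictures are not rectified: a ray, as slopes to the right and down, at radius r is drawn at 1 + k1 r^2 times it, then the intrinsics apply), "R" (3x3) and "t" (3): a world point X has camera coordinates R X + t. Camera axes: x right, y down, z forward; pixel columns grow to the right and rows downward; lengths in mm; the calibration is good to about 2 mm. A picture is of the moment at which its call begins.
- r.sign_off(): hands the job in, once; it reports no verdict.
Trained networks look in the newest picture that a camera, given by its name, has taken for a name from the list of things; names that differ only in an ending like _2 or _b are one class to them, and where a whole thing is asked for, a point or a joint stands for the part that bears it (a point fixed in the world has none). Each returns a list of dicts, best first, with "confidence" (0 to 1); they miss things now and then, are a little off and sometimes report something else, mostly with a low value. They report only what shows in the picture. A call takes as long as a camera call. They do not tell look-alikes from the thing itself.
- nets.trace(target, camera): "mask" (384x512 bool, what is visible of it).
- nets.tip_of(target, camera): "point" ([x, y, z] in mm, in world coordinates, good to about 4 mm: a listed point, or the origin of a listed thing).
The state is a dict: "clock": time; "qpos": joint angles; "qvel": joint speeds; "joint_efforts": joint torques, N m; "eef_pos": TCP position; "tcp_rot": TCP orientation; "contact_force": force on the tool from outside, world axes, zero at the start; "wrist_torque": the same for the moment, N m; "opening": opening from 0.0 (shut) to 1.0 (fully open).
Only numpy, scipy, OpenCV 4.12 (cv2) and the standard library are available. Lean on these libraries where they do the work, as an engineer would, in place of code of your own. Each camera call takes 0.05 s, during which the arm holds its last target.

TASK

Take the steel ring wrench from the green cutting mat and use it on the hexagonal screw head on top of the die press: turn the screw clockwise (seen from above), lifting and reseating the wrench for each short stroke between the cheeks, until it stops and the pressure plate is fully down, tight on the brass die. Then take the wrench off, lay it flat, same side up, on the cutting mat again and let go. Only the wrench may work the press, so keep the gripper's fingers off it, and do not knock the other things about.

Things in the scene. Friction and masses are not known exactly. Their poses are not given: they have to be found in the camera images.
- press: Grey bench die press, fixed to the table, base 220 x 200 x 20 mm; origin at the centre of its underside, x towards its back, -x its open front (towards the robot), z up. Two upright cheeks 14 mm thick stand at y = +55..+69 and -55..-69 mm, x = -36 to +75 mm, up to z = 180 mm. A bridge between them (top z = 112 mm) carries the screw head; a 20 mm tie rod joins them at x = 60, z = 150 mm.
- bay_front (a point): Mid-point between the front top edges of the cheeks (press x = -36, y = 0, z = 180 mm); axes as the press. The seated wrench can only point out of this open front: its handle meets the cheeks' front edges 49 degrees either side of the press's -x, so a stroke is at most 98 degrees.
- head_seat (a point): Point on the vertical screw axis (press x = y = 0), on top of the flange on which a fully seated wrench rests, 116 mm above the table; axes as the press. The screw turns stiffly (about 0.4 N m) and stays where it is left; clockwise from above lowers the plate, and at the end it stops hard.
- head_top (a point): Top of the screw head, on its axis, z = 146 mm; axes as the press. The head: a steel hexagon 41 mm across flats (47 mm across corners), straight for 20 mm above the flange, then tapering over 10 mm to 33 mm across corners. A ring out of line with the flats stops about 20 mm too high. Which way the flats point varies and no reading here tells it: find it by looking or by feel.
- plate (a joint): How far the screw has lowered the press's pressure plate, in m: 16 mm per full turn of the screw; 0.0076 when fully down on the die (screw at its stop). It starts at 0.0010 to 0.0027, so the screw needs 112 to 149 degrees: more than one stroke.
- wrench: Loose steel ring wrench, 0.3 to 0.6 kg. Origin on the ring's axis at its underside; z up as it lies; the straight handle runs along -x. Ring: hexagonal through-hole 44 mm across flats (one flat faces the handle), 60 mm across outer flats, 69 mm across corners, 24 mm tall. On the head it has about 8 degrees of play each way and can seat every 60 degrees.
- wrench_grip (a point): Point in the middle of the wrench's handle, 120 mm from the ring's axis and 10 mm above its underside, close to its centre of mass; axes as the wrench. The handle is 18 mm wide, 20 mm tall (level with the underside) and ends in a 24 mm round butt 190 mm from the ring's axis.
- mat: Green cutting mat, fixed, 340 (x) x 280 (y) x 4 mm; origin at the centre of its underside. The wrench starts on it; an awl and a glue jar stand at its far (+x) edge, beyond its x = +90 mm.
- awl: Awl with a wooden handle, 150 mm long, lying along the far edge of the mat. Bystander.
- glue_jar: Small jar, 48 mm wide, 60 mm tall, at the far edge of the mat. Bystander; origin at its underside.
- mallet: Mallet, 240 mm long, lying at the left of the table. Bystander.
- tray: White open tray, 240 x 140 x 40 mm, at the right of the table. Bystander.
- tape: Cardboard ring, 100 mm wide, 25 mm tall, lying in the tray. Bystander.
There are look-alikes about, which are no part of the job. There is more than one size of the wrench; the one meant has the size given above.

How it is judged:
By the outcome, as a careful person would: the job done as asked, in the order asked, and still so for the second after the job is handed in, with the robot touching nothing.
It also fails if it takes over 72 s, if anything falls off the work surface, if the arm or the gripper's body presses on something with over 40 N, if the wrist force passes 120 N, or if a joint passes its speed limit or range.

## Working session

There is one attempt and no reset: what is moved stays moved. The work goes in short steps, Python scripts to look and compute and a tool call to move; the robot and the scene stay as the last step left them, time stands still between calls to the robot, and variables do not carry over. Pictures are saved under pics/ and viewed, and the job is handed in when it is done.

Besides the shell and the picture viewer there is one more tool, called as a command line: name --argument value ..., lists and objects as JSON in quotes. carry_out: Moves the arm, as the interface text tells. Its arguments: {"type":"object","properties":{"increments":{"type":"array","items":{"type":"array","items":{"type":"array","items":{"type":"number","minimum":-1,"maximum":1}}}},"hand":{"type":"number"},"squeeze":{"type":"number"}},"required":["increments"]}

```bash
ls; mkdir -p pics
python3 - <<'E'
from rig import sense, optics, r, nets
import cv2
print(sense()); print(r.tip_reach)
for n in ["side","top","wrist"]:
    f=optics.grab_frame(n); cv2.imwrite(f"pics/{n}0.png",f["img"][:,:,::-1])
    print(n,f["fov_y"],f["cx"],f["cy"],f["k1"],f["R"].tolist(),f["t"].tolist())
    for t in ["wrench","press","mat","head_top","wrench_grip","bay_front","head_seat"]:
        try: print(t,[(round(d["confidence"],2),[round(x) for x in d["point"]]) for d in nets.tip_of(t,n)])
        except Exception as e: print(t,e)
print(sense()["clock"])
E
```

```text
pics
{'clock': 0.0, 'qpos': array([ 1.25264056e+00,  3.53643158e-01,  1.63415904e+00, -5.32434646e-07,
        1.15517056e+00, -2.37055640e-03]), 'qvel': array([-0.00021708,  0.00078598, -0.00033306,  0.0011843 ,  0.00132412,
        0.00014084]), 'joint_efforts': array([ 5.13251189e-05, -6.05247402e+01, -3.42052460e+01,  7.85824227e-05,
        9.58730292e-03,  4.33060836e-05]), 'eef_pos': array([193.93329909, 593.64203708, 228.55413424]), 'tcp_rot': array([-3.14021256e+00, -2.78478254e-06,  2.82580765e+00]), 'contact_force': array([-0.01019141,  0.3362782 ,  0.54020246]), 'wrist_torque': array([-0.01810309,  0.03719644,  0.00195845]), 'opening': 0.9973715009719334}
22.0
side 51.57694425416711 263.04420038690824 192.61728956837663 -0.03436118606923254 [[0.9991520270093041, -0.041172883742465576, 0.00014341383708604274], [-0.03077543803877857, -0.7491396030551906, -0.6616968547211277], [0.027351404657175393, 0.6611313400366385, -0.749771466438033]] [-496.31217209353616, 89.60017901700293, 1302.1819197917146]
wrench [(0.73, [272, -284, 0]), (0.68, [644, -226, 2]), (0.53, [264, 132, 6]
[... 764 characters left out ...]
.74, [603, -205, 0])]
head_top [(0.87, [568, 179, 149])]
wrench_grip [(0.72, [309, -363, 10]), (0.62, [351, 164, 11]), (0.55, [485, 521, -1])]
bay_front [(0.72, [523, 186, 182]), (0.64, [562, 183, 2]), (0.2, [482, 521, 0])]
head_seat [(0.93, [562, 183, 116]), (0.46, [717, -99, 5])]
wrist 58.53359072633506 253.94911634845403 197.90333716439682 -0.0631603312157003 [[0.3107646218787855, 0.950486806998768, 0.0004236859970426021], [0.9044223500933397, -0.295840732569494, 0.30740604028611324], [0.2923107292594266, -0.09514773078762168, -0.9515783451118411]] [-624.57488267591, -39.892996666267564, 378.69528351745856]
wrench []
press []
mat []
head_top []
wrench_grip []
bay_front []
head_seat []
1.2
```

View pics/side0.png

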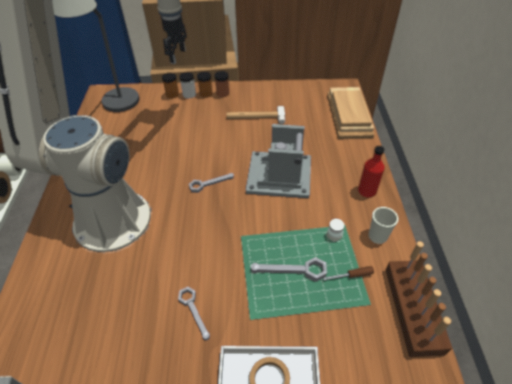

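View pics/top0.png

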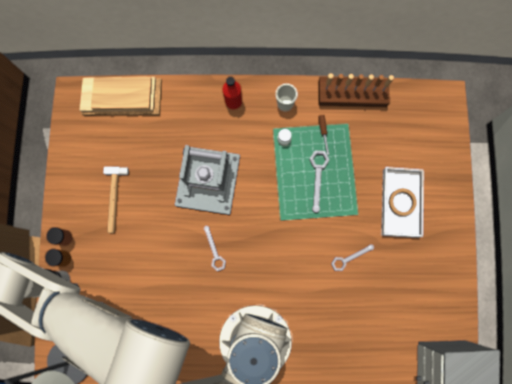

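View pics/wrist0.png

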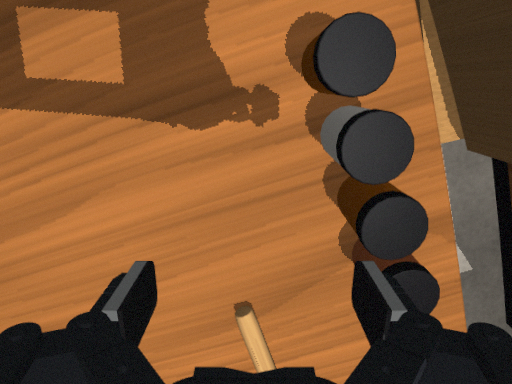

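The target wrench is the large one on the mat, with its ring near top-view pixel (319,157). The smaller look-alikes are at (218,263) and (338,263). The press head is near (204,173).

```bash
cat > h.py <<'E'
from rig import sense, optics, r, nets
import numpy as np, cv2
from scipy.spatial.transform import Rotation as Ro
def K(f):
    F=f["img"].shape[0]/2/np.tan(np.radians(f["fov_y"]/2))
    return np.array([[F,0,f["cx"]],[0,F,f["cy"]],[0,0,1.]]),np.array([f["k1"],0,0,0,0.])
def cloud(f):
    k,d=K(f); h,w=f["range_z"].shape
    u,v=np.meshgrid(np.arange(w),np.arange(h))
    p=cv2.undistortPoints(np.stack([u,v],-1).reshape(-1,1,2).astype(np.float64),k,d).reshape(h,w,2)
    z=f["range_z"].astype(float); c=np.dstack([p[...,0]*z,p[...,1]*z,z])
    X=(c-f["t"])@f["R"]; X[z==0]=np.nan
    return X
def proj(f,P):
    k,d=K(f); return cv2.projectPoints(np.asarray(P,float).reshape(-1,1,3),cv2.Rodrigues(np.array(f["R"]))[0],np.array(f["t"],float),k,d)[0].reshape(-1,2)
def cur():
    s=sense(); return np.array(s["eef_pos"]),Ro.from_euler("xyz",s["tcp_rot"])
def rows(targets,start=None):
    """targets: list of (pos, yaw) tool down -> rows relative to current"""
    p0,R0=start or cur()
    for p,y in targets:
        Rt=Ro.from_euler("xyz",[np.pi,0,y])
        d=R0.inv().apply(np.array(p)-p0)/400; w=(R0.inv()*Rt).as_rotvec()/np.radians(60)
        print([round(float(x),4) for x in np.r_[d,w]])
E
python3 - <<'E'
from h import *
f=optics.grab_frame("wrist"); 
p,R=cur(); C=-np.array(f["R"]).T@f["t"]; print("cam in tool",R.inv().apply(C-p), "axis", R.inv().apply(np.array(f["R"])[2]), R.inv().apply(np.array(f["R"])[0]))
for n in ["top","side"]:
    f=optics.grab_frame(n); X=cloud(f); np.save(n+"X.npy",X)
    # wrench on mat
    m=(X[...,0]>430)&(X[...,0]<700)&(X[...,1]<-150)&(X[...,1]>-330)&(X[...,2]>10)&(X[...,2]<45)
    print(n,m.sum(),"matz",np.nanmedian(X[(abs(X[...,0]-550)<40)&(abs(X[...,1]+270)<30)],axis=0))
    P=X[m]; print(np.percentile(P,[0,50,100],axis=0).round(1).tolist())
    hp=(abs(X[...,0]-562)<150)&(abs(X[...,1]-183)<130)
    for lo,hi in [(14,26),(105,115),(140,152),(174,186)]:
        q=X[hp&(X[...,2]>lo)&(X[...,2]<hi)]; 
        if len(q)>3:
            rect=cv2.minAreaRect(q[:,:2].astype(np.float32)); print(lo,len(q),np.median(q[:,2]).round(1),rect)
    g=f["img"]
    for nm,(u,v) in {"w":proj(f,[[590,-217,10]])[0].astype(int).tolist() and [(proj(f,[[590,-217,10]])[0])],"p":[proj(f,[[562,183,100]])[0]]}.items() if False else {"w":proj(f,[[590,-217,10]])[0],"p":proj(f,[[562,183,100]])[0]}.items():
        u,v=int(u),int(v); c=g[v-50:v+50,u-50:u+50]; cv2.imwrite(f"pics/{n}_{nm}.png",cv2.resize(c,(500,500),interpolation=cv2.INTER_CUBIC)[:,:,::-1])
a=[cv2.imread(f"pics/{n}_{k}.png") for n,k in [("top","w"),("top","p"),("side","p")]]
cv2.imwrite("pics/c1.png",cv2.resize(np.hstack(a),(798,266)))
cv2.imwrite("pics/c2.png",a[1])
E
```

```text
cam in tool [  78.31372865   -0.56452566 -143.59536809] axis [-3.07398372e-01  3.62970675e-04  9.51580847e-01] [-2.25056051e-04  9.99999872e-01 -4.54141646e-04]
top 750 matz [ 548.6707206  -270.31426542    4.61025159]
[[434.8, -329.4, 10.0], [576.3, -217.6, 18.8], [699.9, -151.1, 41.5]]
14 1271 19.8 ((560.1651000976562, 176.79112243652344), (201.26742553710938, 222.20606994628906), 81.95905303955078)
105 477 111.2 ((571.4578247070312, 172.6226806640625), (134.12721252441406, 95.39191436767578), 82.48558807373047)
140 149 146.1 ((576.8986206054688, 170.4418182373047), (145.2998504638672, 106.58738708496094), 82.03913116455078)
174 284 179.7 ((579.9763793945312, 173.98928833007812), (139.31883239746094, 111.02336883544922), 82.52356719970703)
side 698 matz [ 550.24460376 -270.64601974    2.77516539]
[[452.8, -256.9, 10.0], [586.8, -216.6, 22.7], [697.6, -166.9, 32.3]]
14 1235 19.2 ((563.472900390625, 178.2395477294922), (203.37852478027344, 219.85003662109375), 81.7064437866211)
105 193 110.8 ((582.1699829101562, 171.95619201660156), (133.1622314453125, 108.66771697998047), 81.06121063232422)
140 228 145.7 ((581.5465087890625, 168.67581176757812), (142.38323974609375, 107.12625122070312), 82.38040924072266)
174 246 178.6 ((582.1696166992188, 177.17306518554688), (144.15455627441406, 108.19872283935547), 82.56380462646484)
```

View pics/c1.png

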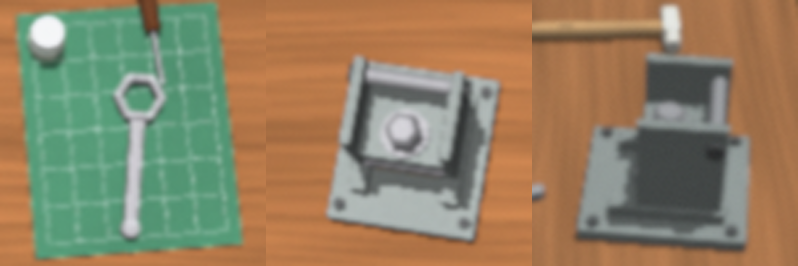

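Run:
```python
from h import *
for n in ["top","side"]:
    X=np.load(n+"X.npy")
    m=(X[...,0]>430)&(X[...,0]<600)&(X[...,1]<-190)&(X[...,1]>-240)&(X[...,2]>14)&(X[...,2]<35)
    P=X[m][:,:2]; 
    vx,vy,x0,y0=cv2.fitLine(P.astype(np.float32),cv2.DIST_HUBER,0,.01,.01).ravel(); print(n,m.sum(),"handle dir",np.degrees(np.arctan2(vy,vx)),x0,y0,"z",np.median(X[m][:,2]),P[:,0].min())
    m=(X[...,0]>606)&(X[...,0]<690)&(X[...,1]<-175)&(X[...,1]>-265)&(X[...,2]>17)&(X[...,2]<35)
    P=X[m]; print(m.sum(),cv2.minEnclosingCircle(P[:,:2].astype(np.float32)),np.median(P[:,2]))
c=np.array([561,178.5,270]); rows([(c,np.radians(172))])
```

```text
top 234 handle dir -4.6214375 524.6535 -212.02365 z 25.087566399553623 449.1608497832655
147 ((647.9486083984375, -228.05117797851562), 44.909217834472656) 27.302763024414332
side 343 handle dir -4.594226 525.4308 -213.70535 z 22.63861540486128 452.77585019228565
236 ((649.609130859375, -226.71791076660156), 45.074092864990234) 25.775066214289247
[-1.1945, -0.7027, -0.1018, -0.0, 0.0, -0.1683]
```

carry_out --increments '[[[-0.43, -0.253, -0.1, 0, 0, -0.1], [-0.43, -0.253, -0.1, 0, 0, -0.1], [-0.43, -0.253, -0.1, 0, 0, -0.1], [-0.43, -0.253, -0.1, 0, 0, -0.1], [-0.43, -0.253, -0.1, 0, 0, -0.1]]]'

```text
clock: 1.77
eef_pos: [327.3, 442.7, 269.9]
tcp_rot: [3.141, 0.0, 2.931]
contact_force: [0.2, 1.3, 1.5]
opening: 1.0
```

carry_out --increments '[[[-0.38, -0.22, 0, 0, 0, -0.06], [-0.38, -0.22, 0, 0, 0, -0.06], [-0.38, -0.22, 0, 0, 0, -0.06], [-0.38, -0.22, 0, 0, 0, -0.06], [-0.38, -0.22, 0, 0, 0, -0.06]]]'

```text
clock: 2.18
eef_pos: [460.1, 322.9, 269.6]
tcp_rot: [-3.141, 0.002, 2.99]
contact_force: [-0.6, 0.6, -0.0]
opening: 1.0
```

Run:
```python
from h import *
s=sense(); print(s["clock"],s["eef_pos"],s["tcp_rot"])
c=np.array([561,178.5,270]); rows([(c,np.radians(172))])
```

```text
2.1833 [460.05146201 322.90411266 269.55381676] [-3.14088522e+00  2.22652912e-03  2.99043072e+00]
[-0.3039, -0.3189, -0.0002, -0.0007, 0.0021, -0.011]
```

carry_out --increments '[[[-0.304, -0.318, 0, 0, 0, -0.01], [-0.304, -0.318, 0, 0, 0, -0.01], [-0.304, -0.318, 0, 0, 0, -0.01], [-0.304, -0.318, 0, 0, 0, -0.01], [-0.304, -0.318, 0, 0, 0, -0.01]]]'

```text
clock: 2.6
eef_pos: [560.5, 178.8, 269.4]
tcp_rot: [-3.14, 0.002, 3.001]
contact_force: [-0.1, 0.2, -0.1]
opening: 1.002
```

Run:
```python
from h import *
s=sense(); print(s["clock"],s["eef_pos"],s["tcp_rot"],s["qpos"])
f=optics.grab_frame("wrist"); cv2.imwrite("pics/w1.png",f["img"][:,:,::-1]); 
X=cloud(f); np.savez("w1.npz",X=X,**{k:f[k] for k in f})
for t in ["head_top","head_seat"]: print(t,[(d["confidence"],d["point"]) for d in nets.tip_of(t,"wrist")])
```

```text
2.6 [560.4546083  178.81527283 269.36034252] [-3.14037627e+00  1.67496947e-03  3.00112789e+00] [ 0.3073622   0.25989027  1.67109486 -0.00194735  1.20962505 -1.12228111]
head_top [(0.64, [560.7, 177.5, 142.2])]
head_seat [(0.63, [561.2, 178.5, 115.0])]
```

View pics/w1.png

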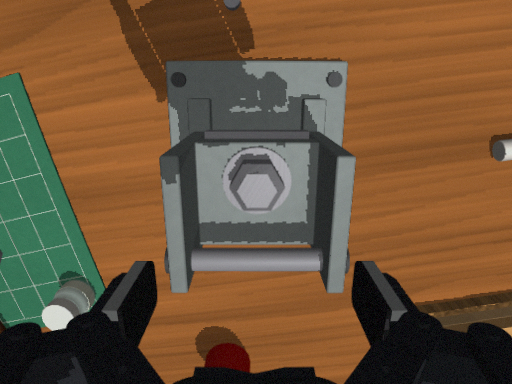

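Run:
```python
from h import *
d=np.load("w1.npz"); f={k:(d[k] if d[k].ndim else float(d[k])) for k in d.files}; X=f["X"]
# press frame fit: cheek tops, base
for lo,hi in [(16,24),(176,184)]:
    m=(abs(X[...,0]-565)<160)&(abs(X[...,1]-178)<130)&(X[...,2]>lo)&(X[...,2]<hi); q=X[m]; print(lo,np.median(q[:,2]),cv2.minAreaRect(q[:,:2].astype(np.float32)))
m=(abs(X[...,0]-561)<40)&(abs(X[...,1]-178)<40)&(X[...,2]>138)&(X[...,2]<152)
q=X[m]; print("top",len(q),np.median(q[:,2]),cv2.minAreaRect(q[:,:2].astype(np.float32)),q.mean(0), cv2.minEnclosingCircle(q[:,:2].astype(np.float32)))
tz=np.median(q[:,2])
S=8; N=480
gx,gy=np.meshgrid((np.arange(N)-N/2)/S,(np.arange(N)-N/2)/S)
c0=np.array([561,178.5])
ims=[]
for z in [146,116]:
    # image: up = +x world, left=+y
    P=np.stack([c0[0]-gy,c0[1]-gx,np.full_like(gx,z)],-1)
    uv=proj(f,P.reshape(-1,3)).reshape(N,N,2).astype(np.float32)
    ims.append(cv2.remap(f["img"],uv[...,0],uv[...,1],cv2.INTER_CUBIC))
cv2.imwrite("pics/rect1.png",cv2.resize(np.hstack(ims),(800,400))[:,:,::-1]); np.save("rect146.npy",ims[0])
# hexagon fit from depth of top face + sides: classify points inside
```

```text
16 18.960036168518492 ((562.7224731445312, 180.110595703125), (200.25205993652344, 219.9105682373047), 81.94322204589844)
176 178.84573376272968 ((581.9845581054688, 177.39878845214844), (138.36111450195312, 110.3937759399414), 82.00597381591797)
top 1641 144.45723423975483 ((562.0794067382812, 179.59732055664062), (41.708744049072266, 38.314334869384766), 83.4152603149414) [560.84309807 179.90605263 143.56122064] ((562.5780639648438, 180.11390686035156), 21.436925888061523)
```

View pics/rect1.png

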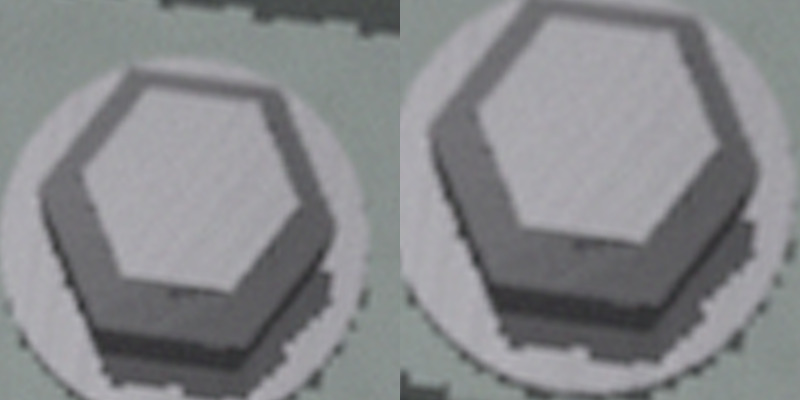

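```bash
cat > fit.py <<'E'
from h import *
from scipy.optimize import minimize
def hexfit(f,z,c0,rc,thr,a0,S=8,N=640,seedpx=None):
    gx,gy=np.meshgrid((np.arange(N)-N/2)/S,(np.arange(N)-N/2)/S)
    P=np.stack([c0[0]-gy,c0[1]-gx,np.full_like(gx,z)],-1)
    uv=proj(f,P.reshape(-1,3)).reshape(N,N,2).astype(np.float32)
    im=cv2.cvtColor(cv2.remap(f["img"],uv[...,0],uv[...,1],cv2.INTER_CUBIC),cv2.COLOR_RGB2GRAY)
    return im,P
def hexcorners(c,a,rc):  # a = direction of a flat normal, deg
    t=np.radians(a+30+60*np.arange(6)); return np.c_[c[0]+rc*np.cos(t),c[1]+rc*np.sin(t)]
E
python3 - <<'E'
from fit import *
d=np.load("w1.npz"); f={k:(d[k] if d[k].ndim else float(d[k])) for k in d.files}
c0=np.array([561,178.5]); im,P=hexfit(f,146,c0,16.5,0,0)
# bright comp containing approx center
px=lambda xy:(int(320-(xy[1]-c0[1])*8),int(320-(xy[0]-c0[0])*8))
im=cv2.GaussianBlur(im,(5,5),0)
seed=(int(320+(190-200)*8/6.67),int(320+(190-200)*8/6.67)); print(im[seed[1],seed[0]])
th=im>135
n,l=cv2.connectedComponents(th.astype(np.uint8)); m=(l==l[seed[1],seed[0]]); print(m.sum()/64, 2.598*16.5**2)
cnt=max(cv2.findContours(m.astype(np.uint8),cv2.RETR_EXTERNAL,cv2.CHAIN_APPROX_NONE)[0],key=cv2.contourArea).reshape(-1,2)
w=np.c_[c0[0]-(cnt[:,1]-320)/8,c0[1]-(cnt[:,0]-320)/8]
def res(p):
    t=np.radians(p[2]+60*np.arange(6)); s=(w-p[:2])@np.array([np.cos(t),np.sin(t)]); return np.abs(s.max(1)-p[3])
b=minimize(lambda p:np.minimum(res(p),2).mean(),[w[:,0].mean(),w[:,1].mean(),-5,14.3],method="Nelder-Mead",options=dict(maxiter=4000)); print(b.x,b.fun)
E
```

```text
167
703.640625 707.3054999999999
[562.70815588 180.13633662  -7.85197141  14.20221674] 0.06874438789797385
```

Run:
```python
from h import *
rows([((600,0,270),np.radians(174)),((641,-222,152),np.radians(175.4))])
```

```text
[-0.1682, -0.4374, -0.0026, 0.0003, -0.0007, -0.0336]
[-0.3473, -0.9728, 0.2921, 0.0003, -0.0007, -0.0569]
```

carry_out --increments '[[[-0.173, -0.486, 0, 0, 0, -0.03], [-0.173, -0.486, 0, 0, 0, -0.03], [-0.173, -0.486, 0, 0, 0, -0.03], [-0.173, -0.486, 0, 0, 0, -0.03], [-0.173, -0.486, 0, 0, 0, -0.03]]]'

```text
clock: 3.17
eef_pos: [599.4, -18.9, 269.5]
tcp_rot: [3.141, -0.0, 3.037]
contact_force: [1.2, -0.4, 0.5]
opening: 1.002
```

carry_out --increments '[[[-0.16, -0.46, 0.28, 0, 0, -0.027], [-0.16, -0.46, 0.28, 0, 0, -0.027], [-0.16, -0.46, 0.28, 0, 0, -0.027], [-0.16, -0.46, 0.28, 0, 0, -0.027], [-0.16, -0.46, 0.28, 0, 0, -0.027]]]'

```text
clock: 3.58
eef_pos: [641.0, -194.4, 164.6]
tcp_rot: [3.141, 0.0, 3.065]
contact_force: [0.6, -0.3, 0.1]
opening: 1.002
```

Run:
```python
from h import *
s=sense(); print(s["clock"],s["eef_pos"],s["tcp_rot"],s["qpos"])
rows([((641,-222,152),np.radians(175.4))])
```

```text
3.5833 [ 641.01887176 -194.41598886  164.64044605] [3.14099153e+00 1.82329645e-04 3.06525717e+00] [-2.97036038e-01  4.82792688e-01  1.58679212e+00  7.13391626e-04
  1.07196164e+00 -1.79183821e+00]
[-0.0052, -0.0688, 0.0316, 0.0006, 0.0002, 0.0038]
```

carry_out --increments '[[[-0.005, -0.068, 0.031, 0, 0, 0], [-0.005, -0.068, 0.031, 0, 0, 0]]]'

```text
clock: 3.75
eef_pos: [639.1, -224.4, 149.5]
tcp_rot: [3.141, -0.004, 3.062]
contact_force: [-0.8, 1.0, -0.5]
opening: 1.001
```

Run:
```python
from h import *
s=sense(); print(s["clock"],s["eef_pos"],s["tcp_rot"],s["contact_force"])
f=optics.grab_frame("wrist"); cv2.imwrite("pics/w2.png",f["img"][:,:,::-1]); 
X=cloud(f); np.savez("w2.npz",X=X,**{k:f[k] for k in f})
for z in (0,4,28):
    print(z,[ (d["confidence"],d["point"]) for d in nets.tip_of("wrench","wrist")])
    break
```

```text
3.75 [ 639.09949331 -224.38248228  149.48503229] [ 3.14145697 -0.0042869   3.06216738] [-0.77553487  0.95190145 -0.53137164]
0 []
```

View pics/w2.png

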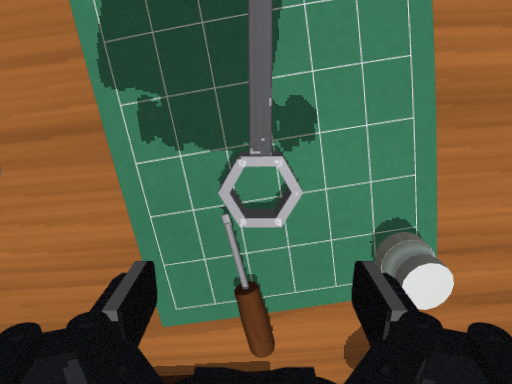

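Run:
```python
from fit import *
d=np.load("w2.npz"); f={k:(d[k] if d[k].ndim else float(d[k])) for k in d.files}; X=f["X"]
g=(np.hypot(X[...,0]-643,X[...,1]+222)<60)
print("ringz",np.median(X[g&(X[...,2]>23)&(X[...,2]<36)][:,2]),"mat",np.median(X[g&(X[...,2]<10)][:,2]))
hm=(X[...,0]<605)&(abs(X[...,1]+217)<30)&(X[...,2]>15)&(X[...,2]<35); q=X[hm]
print("handle z",np.median(q[:,2]),np.median(X[hm&(X[...,0]<590)][:,2]))
l=cv2.fitLine(q[:,:2].astype(np.float32),cv2.DIST_HUBER,0,.01,.01).ravel(); ang=np.degrees(np.arctan(l[1]/l[0])); print("handle",ang,l)
# inner hole: rectify z=28, hole contour
c0=np.array([643,-222.]); im,P=hexfit(f,28,c0,0,0,0)
N=640;S=8
uv=proj(f,P.reshape(-1,3)).reshape(N,N,2).astype(np.float32)
rg=cv2.remap(f["img"],uv[...,0],uv[...,1],cv2.INTER_CUBIC)
cv2.imwrite("pics/rect2.png",rg[:,:,::-1])
hsv=cv2.cvtColor(rg,cv2.COLOR_RGB2HSV); green=(hsv[...,1]>90)
bright=cv2.cvtColor(rg,cv2.COLOR_RGB2GRAY)>120
m=bright&~green
n,lab,st,ce=cv2.connectedComponentsWithStats(m.astype(np.uint8)); k=1+st[1:,4].argmax(); m=lab==k; print("area",st[k],"exp",2*np.sqrt(3)*(30**2-22**2)*64)
cnt=max(cv2.findContours(m.astype(np.uint8),cv2.RETR_EXTERNAL,cv2.CHAIN_APPROX_NONE)[0],key=cv2.contourArea).reshape(-1,2)
w=np.c_[c0[0]-(cnt[:,1]-320)/8,c0[1]-(cnt[:,0]-320)/8]
def res(p):
    t=np.radians(p[2]+60*np.arange(6)); s=(w-p[:2])@np.array([np.cos(t),np.sin(t)]); return np.abs(s.max(1)-p[3])
b=minimize(lambda p:np.minimum(res(p),2).mean(),[w[:,0].mean(),w[:,1].mean(),ang,30],method="Nelder-Mead",options=dict(maxiter=4000)); print(b.x,b.fun)
C=b.x[:2]; a=np.radians(ang); print("grip",C-120*np.array([np.cos(a),np.sin(a)]))
nrm=np.array([-np.sin(a),np.cos(a)]); print("line offset",(C-l[2:])@nrm)
```

```text
ringz 26.688402503634535 mat 2.9785862810578534
handle z 22.92460417536671 22.894390014309558
handle -4.4199977 [ 9.9702591e-01 -7.7067025e-02  5.4980383e+02 -2.1329836e+02]
area [     0      0    640    579 103613] exp 92228.24140142757
[ 641.84553775 -220.01857634   -4.14645662   30.05928871] 0.6904101812298945
grip [ 522.20242557 -210.77053423]
line offset 0.39314500428862176
```

View pics/rect2.png

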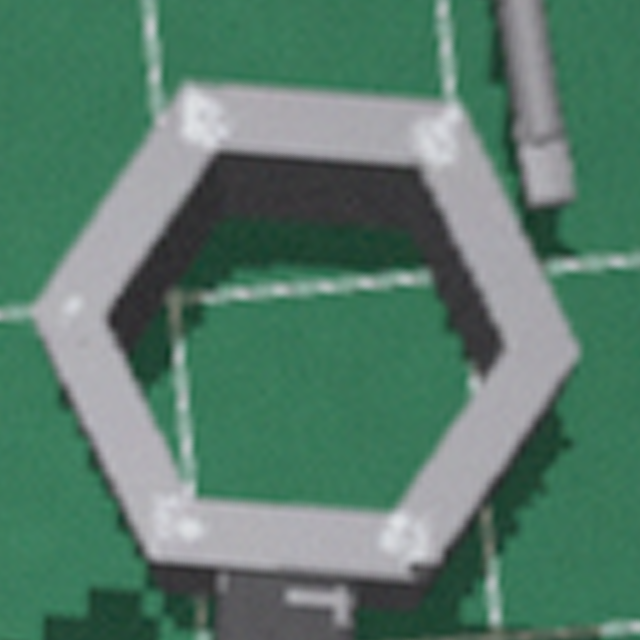

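Run:
```python
from h import *
print(cur()[0])
y=np.radians(175.6)
rows([((522.4,-211.2,100),y),((522.4,-211.2,37),y)])
```

```text
[ 640.15366975 -221.10955763  152.16774504]
[0.2952, 0.0014, 0.1309, 0.0011, -0.0017, -0.0017]
[0.2949, 0.0013, 0.2884, 0.0011, -0.0017, -0.0017]
```

carry_out --increments '[[[0.295, 0.0014, 0.13, 0.001, -0.0017, -0.0017], [0.295, 0.0014, 0.13, 0.001, -0.0017, -0.0017], [0.295, 0.0014, 0.13, 0.001, -0.0017, -0.0017], [0.295, 0.0014, 0.288, 0.001, -0.0017, -0.0017], [0.295, 0.0014, 0.288, 0.001, -0.0017, -0.0017]]]'

```text
clock: 4.27
eef_pos: [520.8, -209.8, 37.3]
tcp_rot: [-3.141, 0.001, 3.067]
contact_force: [-0.2, -0.6, -0.1]
opening: 0.998
```

Run:
```python
from h import *
print(cur()[0],sense()["tcp_rot"],r.tip_reach)
y=np.radians(175.6)
rows([((522.4,-211.2,37),y)])
f=optics.grab_frame("wrist"); cv2.imwrite("pics/w3.png",f["img"][:,:,::-1])
print(cur()[0])
```

```text
[ 520.76337014 -209.76864062   37.30417379] [-3.14114364e+00  1.39525644e-03  3.06665433e+00] 22.0
[-0.0043, -0.0033, 0.0008, -0.0004, 0.0013, 0.0018]
[ 519.41629754 -209.11437734   33.77171776]
```

View pics/w3.png

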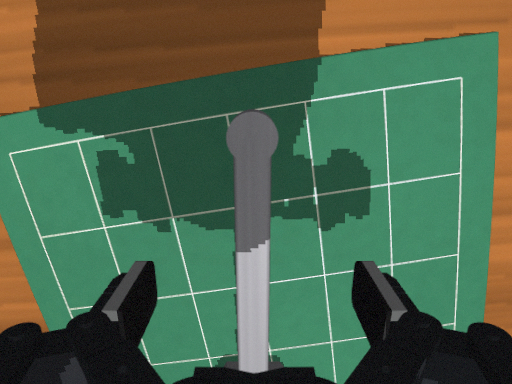

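carry_out --increments '[[[-0.003, -0.002, 0, 0, 0, 0], [-0.003, -0.002, 0, 0, 0, 0], [-0.003, -0.002, 0, 0, 0, 0]]]' --hand 0.55 --squeeze 60

```text
clock: 4.57
eef_pos: [526.3, -213.4, 40.0]
tcp_rot: [-3.14, 0.005, 3.066]
contact_force: [-0.4, 0.1, -0.9]
opening: 0.604
```

Run:
```python
from h import *
s=sense();print(s["eef_pos"],s["tcp_rot"],s["opening"],s["contact_force"],r.tip_reach)
y=np.radians(175.6)
rows([((522.4,-211.2,37),y)])
f=optics.grab_frame("wrist"); cv2.imwrite("pics/w4.png",f["img"][:,:,::-1])
```

```text
[ 526.25603485 -213.37191134   39.96402115] [-3.13960876  0.00514473  3.06641456] 0.6042411913152647 [-0.36700597  0.14630044 -0.85435383] 22.0
[0.0101, 0.0047, 0.0073, -0.0019, 0.0049, 0.0015]
```

View pics/w4.png

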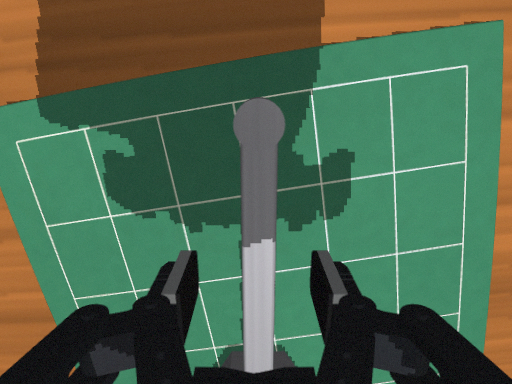

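carry_out --increments '[[[0, 0, 0, 0, 0, 0], [0, 0, 0, 0, 0, 0], [0, 0, 0, 0, 0, 0]]]'

```text
clock: 4.87
eef_pos: [524.5, -213.7, 38.6]
tcp_rot: [-3.14, 0.003, 3.065]
contact_force: [0.4, 0.3, 0.8]
opening: 0.454
```

carry_out --increments '[[[0, 0, 0, 0, 0, 0], [0, 0, 0, 0, 0, 0]]]'

```text
clock: 5.03
eef_pos: [524.0, -213.6, 38.0]
tcp_rot: [-3.141, 0.002, 3.065]
contact_force: [0.0, 0.2, -0.3]
opening: 0.453
```

Run:
```python
from h import *
s=sense();print(s["eef_pos"],s["tcp_rot"],s["opening"],s["contact_force"],r.tip_reach)
y=np.radians(175.6)
rows([((522.4,-211.2,37),y)])
```

```text
[ 524.0213845  -213.64600664   37.99181064] [-3.14051813e+00  1.90919359e-03  3.06513187e+00] 0.4531072600593961 [ 0.01803737  0.16983743 -0.25954679] 22.0
[0.0045, 0.0058, 0.0025, -0.001, 0.0018, 0.0003]
```

carry_out --increments '[[[0.0045, 0.0058, 0.0025, 0, 0.001, 0], [0.0045, 0.0058, 0.0025, 0, 0.001, 0], [0.0045, 0.0058, 0.0025, 0, 0.001, 0]]]'

```text
clock: 5.28
eef_pos: [522.1, -210.9, 36.7]
tcp_rot: [-3.141, 0.0, 3.065]
contact_force: [0.3, -0.0, -0.3]
opening: 0.451
```

carry_out --increments '[[[0, 0, 0, 0, 0, 0], [0, 0, 0, 0, 0, 0], [0, 0, 0, 0, 0, 0], [0, 0, 0, 0, 0, 0]]]' --hand 1 --squeeze 60

```text
clock: 5.62
eef_pos: [522.4, -211.1, 36.8]
tcp_rot: [-3.141, 0.001, 3.065]
contact_force: [0.2, 0.4, -0.5]
opening: 0.002
```

Run:
```python
from h import *
s=sense();print(s["clock"],s["eef_pos"],s["tcp_rot"],s["opening"],s["contact_force"],r.tip_reach)
y=np.radians(175.6)
rows([((522.4,-211.2,37),y)])
f=optics.grab_frame("wrist"); cv2.imwrite("pics/w5.png",f["img"][:,:,::-1])
```

```text
5.6167 [ 522.39766161 -211.14034104   36.84911447] [-3.14052585e+00  7.63420027e-04  3.06527037e+00] 0.0017194588352392466 [ 0.16305253  0.42745872 -0.51460561] 22.0
[-0.0, -0.0001, -0.0004, -0.001, 0.0007, 0.0005]
```

View pics/w5.png

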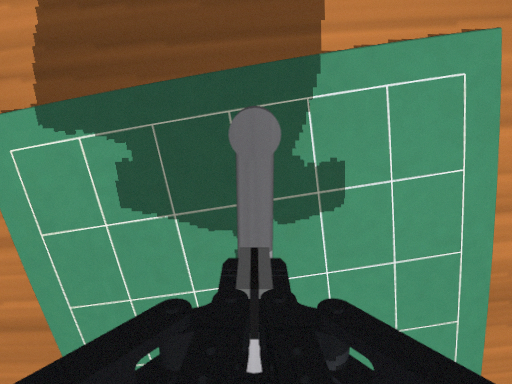

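Run:
```python
from h import *
f=optics.grab_frame("wrist"); X=cloud(f)
p,R=cur()
for (u,v) in [(255,150),(255,240),(230,265),(245,270),(265,270),(240,290),(254,350),(130,250)]:
    x=X[v,u]; print(u,v,x.round(1),R.inv().apply(x-p).round(1))
f=optics.grab_frame("side"); X=cloud(f); u,v=proj(f,[[522,-211,40]])[0].astype(int); cv2.imwrite("pics/s5.png",cv2.resize(f["img"][v-60:v+40,u-60:u+60],(720,600),interpolation=cv2.INTER_CUBIC)[:,:,::-1])
```

```text
255 150 [ 471.7 -207.4   23. ] [50.9 -0.1 13.8]
255 240 [ 517.4 -210.9   22.4] [ 5.  -0.1 14.5]
230 265 [ 514.8 -221.4   51.1] [  6.8 -10.8 -14.3]
245 270 [ 511.9 -214.5   61.4] [ 10.2  -4.1 -24.5]
265 270 [ 512.2 -206.6   61.9] [ 10.5   3.7 -25.1]
240 290 [ 510.2 -215.6   77.9] [ 11.8  -5.4 -41. ]
254 350 [ 586.4 -216.6   22.7] [-64.2  -0.6  14.3]
130 250 [ 527.7 -284.4    2.3] [-10.9 -72.6  34.6]
```

View pics/s5.png

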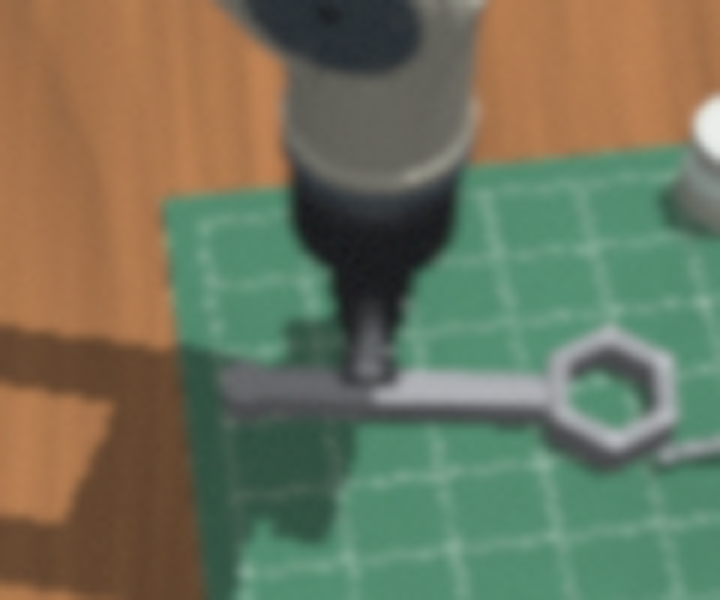

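Run:
```python
from h import *
d=np.load("w1.npz"); X=d["X"]; p=np.array([560.4546083,178.81527283,269.36034252]); R=Ro.from_euler("xyz",[-3.14037627,1.67496947e-03,3.00112789])
T=R.inv().apply((X-p).reshape(-1,3)).reshape(X.shape)
m=(T[...,2]<60)&(T[...,2]>-120)
v,u=np.where(m); q=T[m]; o=np.argsort(-q[:,2])[:400:40]
for i in o: print(u[i],v[i],q[i].round(1))
f=optics.grab_frame("wrist"); X=cloud(f); p,R=cur(); T=R.inv().apply((X-p).reshape(-1,3)).reshape(X.shape)
m=(T[...,2]<12)&(T[...,2]>-120); v,u=np.where(m); q=T[m]; o=np.argsort(-q[:,2])[:400:40]
print("closed")
for i in o: print(u[i],v[i],q[i].round(1))
```

```text
351 289 [ -6.   42.3 -13.4]
355 267 [  6.   42.4 -15.1]
155 293 [ -6.4 -43.7 -15.8]
154 277 [  2.  -43.1 -16.4]
352 293 [ -5.6  41.7 -17. ]
353 299 [ -8.3  42.2 -17.6]
152 269 [  6.7 -43.1 -18. ]
155 305 [-10.6 -43.4 -18.5]
152 281 [  1.6 -43.3 -19. ]
151 276 [  4.2 -43.4 -19.4]
closed
267 171 [41.3  5.5 12. ]
256 249 [10.1  0.3 -5.9]
259 248 [11.3  1.6 -7.3]
279 258 [ 6.9 10.4 -8.3]
227 259 [  6.7 -12.5  -8.9]
251 251 [10.9 -1.9 -9.5]
232 259 [  7.5 -10.2 -10.4]
228 262 [  6.4 -11.9 -11. ]
277 262 [  6.7   9.3 -11.5]
242 255 [ 10.4  -5.7 -12.2]
```

The fingers closed completely above the handle at TCP z = 37. That means the tips reach less far ahead than stated, at most about 13 mm, so I'm reopening and going lower in small steps.

carry_out --increments '[[[0, 0, 0, 0, 0, 0], [0, 0, 0, 0, 0, 0], [0, 0, 0, 0, 0, 0]]]' --hand 0.4

```text
clock: 6.07
eef_pos: [522.4, -211.1, 36.8]
tcp_rot: [-3.141, 0.001, 3.065]
contact_force: [-0.7, 0.6, 0.5]
opening: 0.418
```

carry_out --increments '[[[0, 0, 0.02, 0, 0, 0], [0, 0, 0.045, 0, 0, 0], [0, 0, 0.045, 0, 0, 0], [0, 0, 0.045, 0, 0, 0]]]'

```text
clock: 6.4
eef_pos: [521.5, -210.8, 17.7]
tcp_rot: [-3.141, -0.001, 3.065]
contact_force: [-0.1, -0.0, -0.3]
opening: 0.598
```

Run:
```python
from h import *
s=sense();print(s["clock"],s["eef_pos"],s["opening"],s["contact_force"])
f=optics.grab_frame("wrist"); X=cloud(f); p,R=cur(); T=R.inv().apply((X-p).reshape(-1,3)).reshape(X.shape)
cv2.imwrite("pics/w6.png",f["img"][:,:,::-1])
m=(X[...,2]>9)&(T[...,2]>-120)&(abs(T[...,1])>14)&(abs(T[...,1])<60)&(T[...,0]<13); v,u=np.where(m); q=T[m]; o=np.argsort(-q[:,2])[:400:40]
for i in o: print(u[i],v[i],q[i].round(1))
```

```text
6.4 [ 521.54647308 -210.80508081   17.69281243] 0.598173899380646 [-0.07404413 -0.02363799 -0.27075163]
309 277 [-5.2 25.2 -3. ]
311 252 [ 8.8 25.1 -5.1]
311 261 [ 5.  25.1 -6.4]
316 250 [10.9 26.8 -7.3]
311 267 [ 2.9 24.9 -8. ]
312 262 [ 5.6 25.1 -8.5]
197 285 [ -5.6 -26.1  -9.2]
196 261 [  6.8 -25.8  -9.7]
325 252 [ 11.4  30.1 -10.4]
194 254 [ 10.8 -26.3 -10.8]
```

View pics/w6.png

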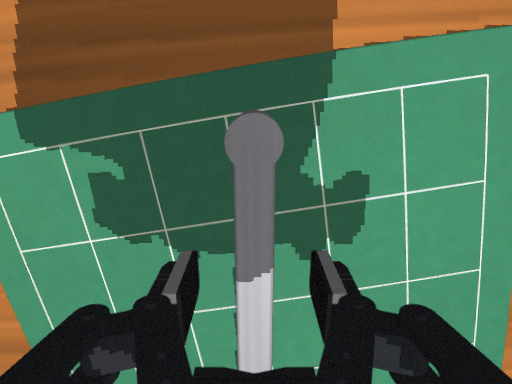

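carry_out --increments '[[[0, 0, 0.0165, 0, 0, 0], [0, 0, 0.0165, 0, 0, 0], [0, 0, 0.0165, 0, 0, 0]]]'

```text
clock: 6.7
eef_pos: [522.2, -211.0, 11.9]
tcp_rot: [-3.141, 0.0, 3.065]
contact_force: [0.2, 0.2, -0.7]
opening: 0.603
```

carry_out --increments '[[[0, 0, 0, 0, 0, 0], [0, 0, 0, 0, 0, 0], [0, 0, 0, 0, 0, 0], [0, 0, 0, 0, 0, 0]]]' --hand 1 --squeeze 60

```text
clock: 7.03
eef_pos: [522.6, -211.1, 12.7]
tcp_rot: [-3.141, 0.001, 3.065]
contact_force: [-0.0, 1.3, 5.3]
opening: 0.191
```

Run:
```python
from h import *
s=sense();print(s["clock"],s["eef_pos"],s["tcp_rot"],s["opening"],s["contact_force"])
f=optics.grab_frame("wrist"); X=cloud(f); p,R=cur(); T=R.inv().apply((X-p).reshape(-1,3)).reshape(X.shape)
cv2.imwrite("pics/w7.png",f["img"][:,:,::-1])
m=(X[...,2]>6)&(T[...,2]>-120)&(abs(T[...,1])>10)&(abs(T[...,1])<60)&(T[...,0]<13); v,u=np.where(m); q=T[m]; o=np.argsort(-q[:,2])[:400:40]
for i in o: print(u[i],v[i],q[i].round(1))
```

```text
7.0333 [ 522.5800449  -211.10242911   12.69082532] [-3.14055939e+00  1.10675769e-03  3.06527165e+00] 0.19138964396749972 [-0.03410197  1.2837915   5.31954259]
279 247 [10.4 10.6 -4.5]
228 248 [ 11.1 -12.1  -6.8]
218 258 [  6.7 -16.5  -8. ]
295 260 [ 6.3 17.4 -9.1]
296 260 [ 6.7 17.8 -9.9]
210 261 [  6.7 -19.7 -10.7]
215 262 [  6.6 -17.5 -11.4]
224 254 [ 10.8 -13.4 -12.1]
297 263 [  6.9  17.8 -12.9]
230 256 [ 10.6 -10.7 -13.5]
```

View pics/w7.png

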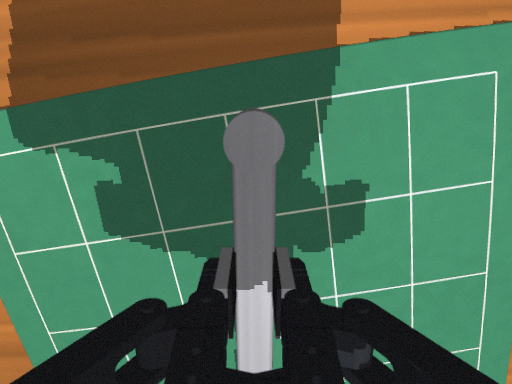

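carry_out --increments '[[[0, 0, -0.02, 0, 0, 0], [0, 0, -0.06, 0, 0, 0], [0, 0, -0.12, 0, 0, 0], [0, 0, -0.2, 0, 0, 0], [0, 0, -0.2, 0, 0, 0]]]' --squeeze 90

```text
clock: 7.5
eef_pos: [524.9, -212.2, 97.2]
tcp_rot: [-3.138, 0.007, 3.065]
contact_force: [2.0, -0.9, -3.2]
opening: 0.18
```

carry_out --increments '[[[0, 0, 0, 0, 0, 0], [0, 0, 0, 0, 0, 0], [0, 0, 0, 0, 0, 0]]]'

```text
clock: 7.75
eef_pos: [521.1, -210.6, 90.8]
tcp_rot: [-3.141, -0.002, 3.065]
contact_force: [0.4, 0.1, -5.5]
opening: 0.177
```

Run:
```python
from h import *
s=sense();print(s["clock"],s["eef_pos"],s["tcp_rot"],s["opening"],s["contact_force"],s["wrist_torque"])
for n in ["wrist","side"]:
    f=optics.grab_frame(n); cv2.imwrite(f"pics/{n}8.png",f["img"][:,:,::-1]); np.save(n+"8X.npy",cloud(f))
    if n=="side":
        u,v=proj(f,[[560,-211,80]])[0].astype(int); cv2.imwrite("pics/side8.png",cv2.resize(f["img"][v-60:v+60,u-80:u+80],(800,600),interpolation=cv2.INTER_CUBIC)[:,:,::-1])
```

```text
7.75 [ 521.07666125 -210.58425523   90.8426929 ] [-3.14130387e+00 -1.85708725e-03  3.06529773e+00] 0.17710759908030244 [ 0.37109289  0.07727583 -5.45275277] [ 0.03605665  0.0304642  -0.01227196]
```

View pics/side8.png

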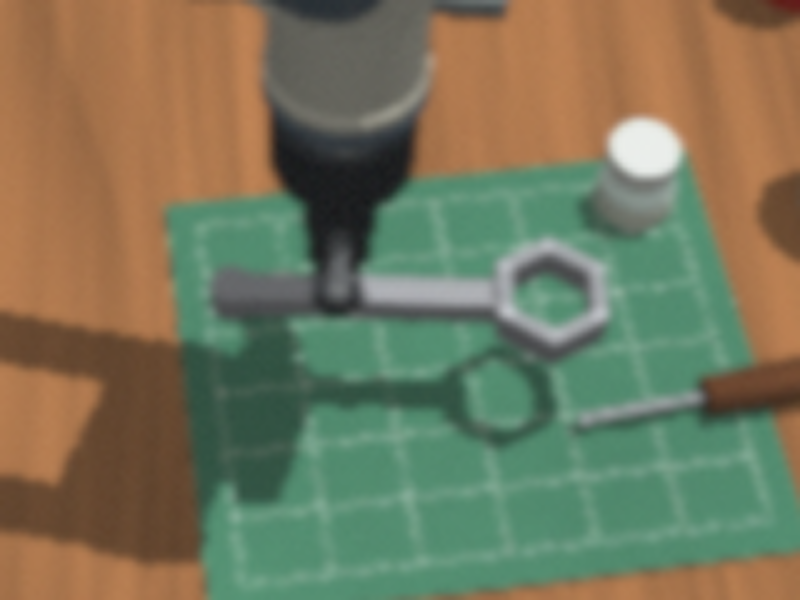

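View pics/wrist8.png

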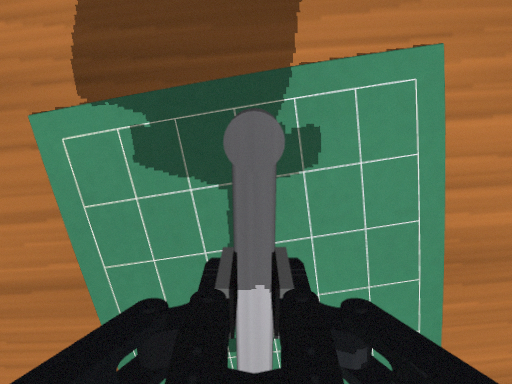

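Run:
```python
from h import *
X=np.load("wrist8X.npy"); p,R=cur(); print(p); T=R.inv().apply((X-p).reshape(-1,3)).reshape(X.shape)
m=(T[...,0]>15)&(T[...,0]<110)&(abs(T[...,1])<20)&(T[...,2]<0)&(T[...,2]>-30); q=T[m]; print(np.median(q[:,2]),np.percentile(q[:,0],[99,100]), np.median(q[:,1]))
for lo in (20,50): print(np.median(q[(q[:,0]>lo)&(q[:,0]<lo+15)],axis=0))
c=np.array([562.7,180.1]); th=np.radians(-7.85)
P=c-119.9*np.array([np.cos(th),np.sin(th)]); print(P)
rows([((*P,215),np.pi+th)])
```

```text
[ 521.26436563 -210.59621113   90.80999871]
-10.192251591605404 [69.517337   70.33629762] -0.9501668621253011
[ 27.71024555  -0.99084129 -10.14314402]
[ 57.88892068  -0.57357822 -10.27379717]
[443.92357942 196.47595534]
[0.2709, 0.9999, -0.3102, -0.0003, -0.0018, 0.058]
```

carry_out --increments '[[[0, 0.1, -0.1, 0, 0, 0.01], [0.13, 0.5, -0.31, 0, 0, 0.03], [0.13, 0.5, -0.31, 0, 0, 0.03], [0.13, 0.5, -0.31, 0, 0, 0.03], [0.13, 0.5, -0.31, 0, 0, 0.03]]]'

```text
clock: 8.27
eef_pos: [491.1, -36.4, 199.4]
tcp_rot: [-3.141, -0.001, 3.033]
contact_force: [1.3, 0.3, -5.0]
opening: 0.18
```

carry_out --increments '[[[0.125, 0.44, 0, 0, 0, 0.028], [0.125, 0.44, 0, 0, 0, 0.028], [0.125, 0.44, 0, 0, 0, 0.028], [0.125, 0.44, 0, 0, 0, 0.028], [0.125, 0.44, 0, 0, 0, 0.028]]]'

```text
clock: 8.68
eef_pos: [460.1, 146.4, 198.7]
tcp_rot: [3.142, -0.001, 3.006]
contact_force: [-0.1, -0.0, -4.4]
opening: 0.176
```

carry_out --increments '[[[0, 0, 0, 0, 0, 0], [0, 0, 0, 0, 0, 0], [0, 0, 0, 0, 0, 0]]]'

```text
clock: 8.93
eef_pos: [461.3, 142.1, 198.7]
tcp_rot: [-3.14, -0.0, 3.005]
contact_force: [-0.3, -0.5, -4.8]
opening: 0.176
```

Run:
```python
from h import *
s=sense();print(s["clock"],s["eef_pos"],s["tcp_rot"],s["opening"],s["contact_force"],s["qpos"])
rows([((443.9,197,215),np.radians(172.15))])
```

```text
8.9333 [461.25907088 142.09189723 198.67872637] [-3.13964323e+00 -3.79896662e-04  3.00507233e+00] 0.17607733156989047 [-0.3187201  -0.50750916 -4.82955861] [ 2.96869456e-01  1.66749817e-01  1.96072981e+00 -1.89454615e-03
  1.01527726e+00 -1.13640682e+00]
[0.0617, 0.13, -0.041, -0.0019, -0.0004, 0.0005]
```

carry_out --increments '[[[0.0617, 0.13, -0.03, -0.0019, 0, 0], [0.0617, 0.13, -0.03, -0.0019, 0, 0], [0.0617, 0.13, -0.03, -0.0019, 0, 0], [0.0617, 0.13, -0.03, -0.0019, 0, 0], [0.0617, 0.13, -0.03, -0.0019, 0, 0]]]'

```text
clock: 9.35
eef_pos: [444.4, 196.2, 210.9]
tcp_rot: [3.141, 0.0, 3.004]
contact_force: [-0.1, -0.8, -4.8]
opening: 0.173
```

carry_out --increments '[[[0, 0, 0.05, 0, 0, 0], [0, 0, 0.08, 0, 0, 0], [0, 0, 0.08, 0, 0, 0], [0, 0, 0.08, 0, 0, 0]]]'

```text
clock: 9.68
eef_pos: [444.1, 196.2, 178.7]
tcp_rot: [-3.141, -0.001, 3.003]
contact_force: [-0.3, -0.6, -4.1]
opening: 0.176
```

Run:
```python
from h import *
s=sense();print(s["clock"],s["eef_pos"],s["tcp_rot"],s["opening"],s["contact_force"])
rows([((443.9,197,170),np.radians(172.15))])
for n in ["top","side"]:
    f=optics.grab_frame(n); u,v=proj(f,[[530,180,140]])[0].astype(int); cv2.imwrite(f"pics/{n}9.png",cv2.resize(f["img"][v-40:v+40,u-50:u+50],(400,320),interpolation=cv2.INTER_CUBIC)[:,:,::-1])
a=np.hstack([cv2.imread("pics/top9.png"),cv2.imread("pics/side9.png")]); cv2.imwrite("pics/ts9.png",a)
```

```text
9.6833 [444.05943015 196.2184414  178.72787024] [-3.14130613e+00 -8.55809060e-04  3.00319359e+00] 0.17632870738289966 [-0.25353685 -0.55788263 -4.13653557]
[0.0006, 0.0019, 0.0218, -0.0003, -0.0008, -0.0013]
```

View pics/ts9.png

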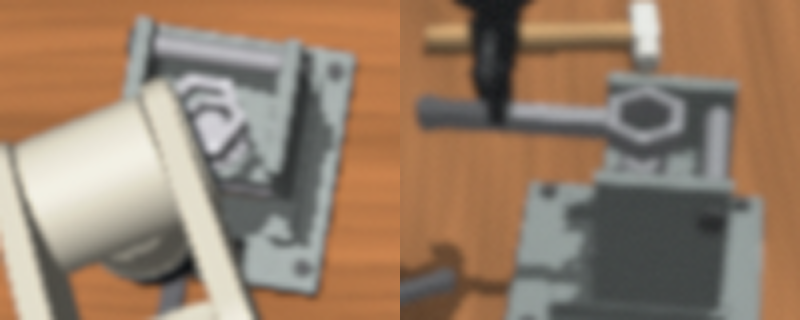

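carry_out --increments '[[[0, 0.002, 0.045, 0, 0, 0], [0, 0.002, 0.06, 0, 0, 0], [0, 0.002, 0.07, 0, 0, 0], [0, 0.002, 0.07, 0, 0, 0]]]'

```text
clock: 10.12
eef_pos: [444.1, 198.0, 150.9]
tcp_rot: [3.141, -0.0, 3.004]
contact_force: [-0.2, -0.8, -4.6]
opening: 0.176
```

carry_out --increments '[[[0, 0, 0.02, 0, 0, 0], [0, 0, 0.035, 0, 0, 0], [0, 0, 0.035, 0, 0, 0]]]'

```text
clock: 10.37
eef_pos: [443.9, 198.0, 136.3]
tcp_rot: [3.141, -0.0, 3.005]
contact_force: [-0.9, -0.5, -5.3]
opening: 0.175
```

Run:
```python
from h import *
s=sense();print(s["clock"],s["eef_pos"],s["tcp_rot"],s["opening"],s["contact_force"],s["wrist_torque"])
```

```text
10.3667 [443.87626256 198.00189527 136.30105135] [ 3.14136731e+00 -4.10923561e-04  3.00460119e+00] 0.1747696799886372 [-0.89772912 -0.48475448 -5.26528716] [0.00307175 0.04683315 0.02290252]
```

carry_out --increments '[[[0, -0.001, 0.015, 0, 0, 0], [0, -0.001, 0.028, 0, 0, 0], [0, -0.001, 0.028, 0, 0, 0], [0, -0.001, 0.028, 0, 0, 0]]]'

```text
clock: 10.7
eef_pos: [444.2, 197.8, 125.7]
tcp_rot: [3.141, 0.0, 3.005]
contact_force: [0.9, 0.7, -4.9]
opening: 0.178
```

```bash
cat > arc.py <<'E'
from h import *
import sys
C=np.array([562.7,180.6]); PY=-7.85
def arc(degs,z=None,L=119.9):
    """rows: each target at press-relative wrench angle deg (fixed), about C"""
    p0,R0=cur(); s=sense(); th=np.degrees(s["tcp_rot"][2])-180; th=(th+180)%360-180
    q=C-p0[:2]; 
    print("clk",round(s["clock"],2),"pos",p0.round(1),"wrench ang press",round(th-PY,2),"L",round(float(np.hypot(*q)),1),"bearing err",round(float(np.degrees(np.arctan2(q[1],q[0]))-th),2),"F",s["contact_force"].round(1),"M",s["wrist_torque"].round(2),"op",round(s["opening"],3))
    if degs is not None:
        rows([((*(C-L*np.array([np.cos(a),np.sin(a)])),p0[2] if z is None else z),np.pi+a) for a in np.radians(PY+np.array(degs,float))])
E
python3 -c "
from arc import *
arc([-7,-14,-21,-28,-35])
arc([-3,-6,-9,-12,-15])"
```

```text
clk 10.7 pos [444.2 197.8 125.7] wrench ang press 0.0 L 119.8 bearing err -0.4 F [ 0.9  0.7 -4.9] M [-0.02 -0.05 -0.  ] op 0.178
[-0.0019, 0.0344, 0.0, 0.0006, 0.0001, 0.1167]
[-0.0085, 0.0704, 0.0, 0.0006, 0.0001, 0.2333]
[-0.0195, 0.1053, 0.0001, 0.0006, 0.0, 0.35]
[-0.0347, 0.1386, 0.0001, 0.0006, -0.0, 0.4667]
[-0.0538, 0.1698, 0.0001, 0.0006, -0.0001, 0.5833]
clk 10.7 pos [444.2 197.8 125.7] wrench ang press 0.0 L 119.8 bearing err -0.4 F [ 0.9  0.7 -4.9] M [-0.02 -0.05 -0.  ] op 0.178
[-0.0, 0.0136, 0.0, 0.0006, 0.0001, 0.05]
[-0.0013, 0.0292, 0.0, 0.0006, 0.0001, 0.1]
[-0.0033, 0.0448, 0.0, 0.0006, 0.0001, 0.15]
[-0.0062, 0.0602, 0.0, 0.0006, 0.0001, 0.2]
[-0.0098, 0.0755, 0.0, 0.0006, 0.0, 0.25]
```

carry_out --increments '[[[0, 0.0136, 0, 0, 0, 0.05], [-0.0013, 0.0292, 0, 0, 0, 0.1], [-0.0033, 0.0448, 0, 0, 0, 0.15], [-0.0062, 0.0602, 0, 0, 0, 0.2], [-0.0098, 0.0755, 0, 0, 0, 0.25]]]'

```text
clock: 11.12
eef_pos: [452.6, 226.9, 126.3]
tcp_rot: [3.141, 0.001, 2.741]
contact_force: [0.9, -5.3, -4.1]
opening: 0.176
```

```bash
python3 -c "
from arc import *
arc([-19,-24,-29,-34,-39])"
```

```text
clk 11.12 pos [452.6 226.9 126.3] wrench ang press -15.12 L 119.4 bearing err 0.16 F [ 0.9 -5.3 -4.1] M [-0.83 -0.25  0.02] op 0.176
[0.0005, 0.0211, 0.0, 0.0002, 0.0011, 0.0647]
[-0.0024, 0.0471, 0.0, 0.0002, 0.0011, 0.1481]
[-0.0076, 0.0727, 0.0, 0.0003, 0.0011, 0.2314]
[-0.015, 0.0978, 0.0, 0.0003, 0.001, 0.3147]
[-0.0245, 0.1222, 0.0, 0.0004, 0.001, 0.3981]
```

carry_out --increments '[[[0.0005, 0.021, 0, 0, 0, 0.065], [-0.0024, 0.047, 0, 0, 0, 0.148], [-0.0076, 0.0727, 0, 0, 0, 0.231], [-0.015, 0.0978, 0, 0, 0, 0.315], [-0.0245, 0.122, 0, 0, 0, 0.398]]]'

```text
clock: 11.53
eef_pos: [480.8, 267.7, 126.2]
tcp_rot: [-3.141, 0.002, 2.323]
contact_force: [3.7, -8.9, -4.2]
opening: 0.173
```

```bash
python3 -c "
from arc import *
arc([-41.5,-44,-46,-46])"
```

```text
clk 11.53 pos [480.8 267.7 126.2] wrench ang press -39.07 L 119.6 bearing err 0.17 F [ 3.7 -8.9 -4.2] M [-1.37 -0.5   0.09] op 0.173
[0.0006, 0.0136, -0.0, -0.0001, 0.0016, 0.0404]
[-0.0002, 0.0266, -0.0, -0.0001, 0.0016, 0.0821]
[-0.0013, 0.037, -0.0, -0.0, 0.0016, 0.1154]
[-0.0013, 0.037, -0.0, -0.0, 0.0016, 0.1154]
```

carry_out --increments '[[[0.0006, 0.0136, 0, 0, 0, 0.04], [-0.0002, 0.0266, 0, 0, 0, 0.082], [-0.0013, 0.035, 0, 0, 0, 0.109], [-0.0013, 0.035, 0, 0, 0, 0.109], [-0.0013, 0.035, 0, 0, 0, 0.109]]]'

```text
clock: 11.95
eef_pos: [491.5, 276.6, 126.1]
tcp_rot: [3.141, 0.002, 2.212]
contact_force: [3.3, -6.1, -4.5]
opening: 0.176
```

```bash
python3 -c "
from arc import *
arc([-39,-38])
from h import *
for n in ['top','side']:
    f=optics.grab_frame(n); u,v=proj(f,[[530,200,140]])[0].astype(int); cv2.imwrite(f'pics/{n}10.png',cv2.resize(f['img'][v-40:v+40,u-50:u+50],(400,320),interpolation=cv2.INTER_CUBIC)[:,:,::-1])
a=np.hstack([cv2.imread('pics/top10.png'),cv2.imread('pics/side10.png')]); cv2.imwrite('pics/ts10.png',a)
"
```

```text
clk 11.95 pos [491.5 276.6 126.1] wrench ang press -45.42 L 119.5 bearing err -0.16 F [ 3.3 -6.1 -4.5] M [-1.04 -0.45 -0.16] op 0.176
[-0.0009, -0.0344, -0.0, 0.0004, 0.0015, -0.107]
[-0.0016, -0.0396, -0.0, 0.0004, 0.0015, -0.1237]
```

View pics/ts10.png

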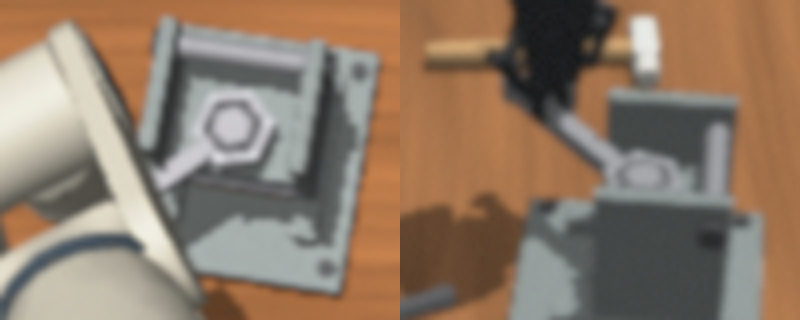

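carry_out --increments '[[[-0.0009, -0.02, 0, 0, 0, -0.065], [-0.0016, -0.0396, 0, 0, 0, -0.128], [-0.0016, -0.0396, -0.03, 0, 0, -0.128], [-0.0016, -0.0396, -0.1, 0, 0, -0.128], [-0.0016, -0.0396, -0.1, 0, 0, -0.128]]]'

```text
clock: 12.47
eef_pos: [481.1, 268.8, 170.4]
tcp_rot: [3.134, 0.002, 2.345]
contact_force: [2.0, 0.8, -4.0]
opening: 0.176
```

```bash
python3 -c "
from arc import *
arc([-31,-24,-17,-10,-3],z=166)"
```

```text
clk 12.47 pos [481.1 268.8 170.4] wrench ang press -37.77 L 120.2 bearing err -1.59 F [ 2.   0.8 -4. ] M [ 0.07 -0.11 -0.03] op 0.176
[-0.0026, -0.0438, 0.0107, 0.0069, 0.0021, -0.1129]
[-0.0091, -0.0798, 0.0104, 0.0068, 0.0025, -0.2295]
[-0.02, -0.1147, 0.0102, 0.0066, 0.0029, -0.3462]
[-0.0351, -0.1481, 0.01, 0.0065, 0.0034, -0.4629]
[-0.0541, -0.1794, 0.0098, 0.0063, 0.0038, -0.5795]
```

carry_out --increments '[[[-0.0026, -0.04, 0, 0, 0, -0.113], [-0.009, -0.076, 0, 0, 0, -0.23], [-0.02, -0.111, 0, 0, 0, -0.346], [-0.035, -0.144, 0, 0, 0, -0.463], [-0.054, -0.1757, 0, 0, 0, -0.58]]]'

```text
clock: 12.88
eef_pos: [442.8, 202.7, 165.7]
tcp_rot: [3.14, 0.001, 2.959]
contact_force: [0.3, 0.3, -5.1]
opening: 0.175
```

```bash
python3 -c "
from arc import *
arc([4,11,18,22.5,22.5],z=166)"
```

```text
clk 12.88 pos [442.8 202.7 165.7] wrench ang press -2.59 L 121.9 bearing err 0.01 F [ 0.3  0.3 -5.1] M [ 0.01 -0.   -0.  ] op 0.175
[-0.007, -0.0343, -0.0008, 0.0011, 0.0006, -0.1098]
[-0.0134, -0.0703, -0.0008, 0.001, 0.0006, -0.2264]
[-0.0242, -0.1053, -0.0008, 0.001, 0.0007, -0.3431]
[-0.0333, -0.127, -0.0009, 0.001, 0.0007, -0.4181]
[-0.0333, -0.127, -0.0009, 0.001, 0.0007, -0.4181]
```

carry_out --increments '[[[-0.007, -0.0343, 0, 0, 0, -0.11], [-0.0134, -0.0703, 0, 0, 0, -0.226], [-0.0242, -0.1053, 0, 0, 0, -0.343], [-0.0333, -0.127, 0, 0, 0, -0.418], [-0.0333, -0.127, 0, 0, 0, -0.418]]]'

```text
clock: 13.3
eef_pos: [447.1, 149.4, 165.7]
tcp_rot: [3.141, 0.001, -2.89]
contact_force: [0.6, 0.5, -4.5]
opening: 0.176
```

carry_out --increments '[[[0, 0, 0, 0, 0, 0], [0, 0, 0, 0, 0, 0]]]'

```text
clock: 13.47
eef_pos: [447.2, 151.1, 165.9]
tcp_rot: [3.141, 0.001, -2.895]
contact_force: [1.0, -0.8, -4.6]
opening: 0.172
```

```bash
python3 -c "
from arc import *
arc([22.5],z=151)"
```

```text
clk 13.47 pos [447.2 151.1 165.9] wrench ang press 21.97 L 119.3 bearing err 0.22 F [ 1.  -0.8 -4.6] M [-0.02 -0.05 -0.01] op 0.172
[0.0016, -0.0017, 0.0373, 0.0009, 0.0013, -0.0089]
```

carry_out --increments '[[[0.0016, -0.0017, 0.02, 0, 0, -0.009], [0.0016, -0.0017, 0.04, 0, 0, -0.009], [0.0016, -0.0017, 0.06, 0, 0, -0.009], [0.0016, -0.0017, 0.075, 0, 0, -0.009], [0.0016, -0.0017, 0.075, 0, 0, -0.009]]]'

```text
clock: 13.88
eef_pos: [446.1, 149.8, 134.4]
tcp_rot: [3.141, -0.0, -2.883]
contact_force: [-0.2, -0.7, -5.0]
opening: 0.173
```

```bash
python3 -c "
from arc import *
arc([22.5],z=125.7)"
```

```text
clk 13.88 pos [446.1 149.8 134.4] wrench ang press 22.68 L 120.6 bearing err -0.05 F [-0.2 -0.7 -5. ] M [ 0.01 -0.01  0.02] op 0.173
[-0.0017, 0.0007, 0.0218, 0.0005, -0.0005, 0.003]
```

carry_out --increments '[[[-0.0017, 0.0007, 0.012, 0, 0, 0], [-0.0017, 0.0007, 0.022, 0, 0, 0], [-0.0017, 0.0007, 0.022, 0, 0, 0], [-0.0017, 0.0007, 0.022, 0, 0, 0]]]'

```text
clock: 14.22
eef_pos: [447.1, 150.2, 127.0]
tcp_rot: [3.141, 0.0, -2.883]
contact_force: [-0.5, 0.3, -5.0]
opening: 0.174
```

```bash
python3 -c "
from arc import *
arc([17,12,6,0,-6])"
```

```text
clk 14.22 pos [447.1 150.2 127. ] wrench ang press 22.67 L 119.6 bearing err -0.09 F [-0.5  0.3 -5. ] M [-0.02 -0.    0.01] op 0.174
[-0.0007, 0.0291, 0.0, 0.0006, 0.0004, 0.0945]
[-0.0044, 0.055, 0.0, 0.0006, 0.0004, 0.1779]
[-0.0118, 0.0855, 0.0001, 0.0006, 0.0003, 0.2779]
[-0.0224, 0.1151, 0.0001, 0.0006, 0.0003, 0.3779]
[-0.0359, 0.1433, 0.0001, 0.0006, 0.0003, 0.4779]
```

carry_out --increments '[[[-0.0007, 0.029, 0.002, 0, 0, 0.0945], [-0.0044, 0.055, 0.003, 0, 0, 0.178], [-0.0118, 0.0855, 0.003, 0, 0, 0.278], [-0.0224, 0.115, 0.003, 0, 0, 0.378], [-0.0359, 0.143, 0.003, 0, 0, 0.478]]]'

```text
clock: 14.63
eef_pos: [446.7, 209.2, 126.4]
tcp_rot: [3.141, 0.002, 2.895]
contact_force: [3.8, -5.2, -5.5]
opening: 0.178
```

```bash
python3 -c "
from arc import *
arc([-12,-18,-24,-30,-36])"
```

```text
clk 14.63 pos [446.7 209.2 126.4] wrench ang press -6.27 L 119.4 bearing err 0.26 F [ 3.8 -5.2 -5.5] M [-0.94 -0.56  0.16] op 0.178
[-0.0004, 0.0313, 0.0, 0.0004, 0.0016, 0.0956]
[-0.0051, 0.0623, 0.0, 0.0005, 0.0016, 0.1956]
[-0.0131, 0.0927, 0.0001, 0.0006, 0.0015, 0.2956]
[-0.0242, 0.122, 0.0001, 0.0006, 0.0015, 0.3956]
[-0.0383, 0.15, 0.0001, 0.0007, 0.0015, 0.4956]
```

carry_out --increments '[[[-0.0004, 0.0313, 0, 0, 0, 0.096], [-0.005, 0.0623, 0, 0, 0, 0.196], [-0.013, 0.0927, 0, 0, 0, 0.296], [-0.0242, 0.122, 0, 0, 0, 0.396], [-0.0383, 0.15, 0, 0, 0, 0.496]]]'

```text
clock: 15.05
eef_pos: [476.2, 263.1, 126.3]
tcp_rot: [-3.142, 0.002, 2.376]
contact_force: [4.7, -9.8, -4.2]
opening: 0.175
```

```bash
python3 -c "
from arc import *
arc([-41,-45.5,-45.5,-45.5])"
```

```text
clk 15.05 pos [476.2 263.1 126.3] wrench ang press -36.0 L 119.5 bearing err 0.2 F [ 4.7 -9.8 -4.2] M [-1.61 -0.75  0.11] op 0.175
[-0.0002, 0.0272, -0.0, -0.0, 0.0018, 0.0834]
[-0.0032, 0.0505, 0.0, 0.0001, 0.0018, 0.1584]
[-0.0032, 0.0505, 0.0, 0.0001, 0.0018, 0.1584]
[-0.0032, 0.0505, 0.0, 0.0001, 0.0018, 0.1584]
```

carry_out --increments '[[[-0.0002, 0.0272, 0, 0, 0, 0.083], [-0.0032, 0.0505, 0, 0, 0, 0.158], [-0.0032, 0.0505, 0, 0, 0, 0.158], [-0.0032, 0.0505, 0, 0, 0, 0.158]]]'

```text
clock: 15.38
eef_pos: [491.3, 276.5, 126.2]
tcp_rot: [3.141, 0.002, 2.215]
contact_force: [3.4, -6.3, -4.0]
opening: 0.178
```

```bash
python3 -c "
from arc import *
arc([-42,-37.5,-37.5,-37.5,-37.5],z=126)"
```

```text
clk 15.38 pos [491.3 276.5 126.2] wrench ang press -45.26 L 119.6 bearing err -0.23 F [ 3.4 -6.3 -4. ] M [-1.21 -0.5  -0.16] op 0.178
[0.0003, -0.0182, 0.0004, 0.0003, 0.0017, -0.0543]
[-0.002, -0.0417, 0.0004, 0.0003, 0.0017, -0.1293]
[-0.002, -0.0417, 0.0004, 0.0003, 0.0017, -0.1293]
[-0.002, -0.0417, 0.0004, 0.0003, 0.0017, -0.1293]
[-0.002, -0.0417, 0.0004, 0.0003, 0.0017, -0.1293]
```

carry_out --increments '[[[0.0003, -0.02, 0, 0, 0, -0.06], [-0.002, -0.041, 0, 0, 0, -0.129], [-0.002, -0.041, -0.03, 0, 0, -0.129], [-0.002, -0.041, -0.1, 0, 0, -0.129], [-0.002, -0.041, -0.1, 0, 0, -0.129]]]'

```text
clock: 15.8
eef_pos: [480.4, 268.2, 170.5]
tcp_rot: [3.134, 0.002, 2.349]
contact_force: [2.4, 0.3, -4.2]
opening: 0.174
```

carry_out --increments '[[[-0.0026, -0.038, 0, 0, 0, -0.113], [-0.008, -0.0745, 0, 0, 0, -0.23], [-0.018, -0.11, 0, 0, 0, -0.346], [-0.032, -0.143, 0, 0, 0, -0.463], [-0.05, -0.1745, 0, 0, 0, -0.58]]]'

```text
clock: 16.22
eef_pos: [441.6, 203.4, 165.8]
tcp_rot: [3.141, 0.0, 2.963]
contact_force: [0.0, 0.3, -5.3]
opening: 0.173
```

```bash
python3 -c "
from arc import *
arc([4,11,18,22.5,22.5],z=166)"
```

```text
clk 16.22 pos [441.6 203.4 165.8] wrench ang press -2.37 L 123.3 bearing err -0.42 F [ 0.   0.3 -5.3] M [ 0.03  0.01 -0.04] op 0.173
[-0.0102, -0.0355, -0.0006, 0.001, 0.0005, -0.1061]
[-0.0165, -0.0716, -0.0007, 0.001, 0.0005, -0.2228]
[-0.0271, -0.1066, -0.0007, 0.001, 0.0006, -0.3395]
[-0.0362, -0.1283, -0.0007, 0.0009, 0.0006, -0.4145]
[-0.0362, -0.1283, -0.0007, 0.0009, 0.0006, -0.4145]
```

carry_out --increments '[[[-0.0102, -0.0355, 0, 0, 0, -0.106], [-0.0165, -0.0716, 0, 0, 0, -0.223], [-0.027, -0.1066, 0, 0, 0, -0.34], [-0.036, -0.128, 0, 0, 0, -0.415], [-0.036, -0.128, 0, 0, 0, -0.415]]]'

```text
clock: 16.63
eef_pos: [447.1, 149.5, 165.8]
tcp_rot: [3.141, 0.001, -2.889]
contact_force: [0.4, 0.5, -4.7]
opening: 0.173
```

carry_out --increments '[[[0, 0, 0, 0, 0, 0], [0, 0, 0, 0, 0, 0]]]'

```text
clock: 16.8
eef_pos: [447.1, 151.2, 166.0]
tcp_rot: [3.141, 0.001, -2.894]
contact_force: [-0.7, 0.2, -4.7]
opening: 0.178
```

```bash
python3 -c "
from arc import *
arc([22.5],z=136)"
```

```text
clk 16.8 pos [447.1 151.2 166. ] wrench ang press 22.02 L 119.2 bearing err 0.1 F [-0.7  0.2 -4.7] M [ 0.02  0.05 -0.06] op 0.178
[0.0017, -0.0021, 0.0749, 0.0009, 0.0012, -0.008]
```

carry_out --increments '[[[0.0005, -0.0017, 0.02, 0, 0, -0.009], [0.0005, -0.0017, 0.04, 0, 0, -0.009], [0.0005, -0.0017, 0.06, 0, 0, -0.009], [0.0005, -0.0017, 0.075, 0, 0, -0.009], [0.0005, -0.0017, 0.075, 0, 0, -0.009]]]'

```text
clock: 17.22
eef_pos: [446.1, 150.0, 134.2]
tcp_rot: [3.141, -0.002, -2.882]
contact_force: [0.2, 0.6, -5.3]
opening: 0.179
```

```bash
python3 -c "
from arc import *
arc([22.5],z=125.7)"
```

```text
clk 17.22 pos [446.1 150.  134.2] wrench ang press 22.74 L 120.6 bearing err -0.18 F [ 0.2  0.6 -5.3] M [-0.    0.15  0.01] op 0.179
[-0.0017, 0.0003, 0.0213, 0.0004, -0.0015, 0.004]
```

carry_out --increments '[[[-0.001, 0, 0.012, 0, 0, 0], [-0.001, 0, 0.024, 0, 0, 0], [-0.001, 0, 0.024, 0, 0, 0], [-0.001, 0, 0.024, 0, 0, 0]]]'

```text
clock: 17.55
eef_pos: [447.4, 150.2, 126.2]
tcp_rot: [3.141, 0.001, -2.882]
contact_force: [0.1, 0.4, -3.9]
opening: 0.174
```

```bash
python3 -c "
from arc import *
arc([18,13,9,5,1])"
```

```text
clk 17.55 pos [447.4 150.2 126.2] wrench ang press 22.74 L 119.3 bearing err -0.11 F [ 0.1  0.4 -3.9] M [-0.02  0.01 -0.04] op 0.174
[0.0005, 0.0242, 0.0, 0.0006, 0.0006, 0.0789]
[-0.0028, 0.0501, 0.0, 0.0006, 0.0005, 0.1623]
[-0.007, 0.0706, 0.0, 0.0006, 0.0005, 0.2289]
[-0.0127, 0.0907, 0.0001, 0.0006, 0.0005, 0.2956]
[-0.0198, 0.1104, 0.0001, 0.0007, 0.0005, 0.3623]
```

carry_out --increments '[[[0.0005, 0.0242, 0, 0, 0, 0.079], [-0.0028, 0.05, 0, 0, 0, 0.162], [-0.007, 0.0706, 0, 0, 0, 0.229], [-0.0127, 0.0907, 0, 0, 0, 0.296], [-0.0198, 0.11, 0, 0, 0, 0.362]]]'

```text
clock: 17.97
eef_pos: [444.1, 194.7, 126.8]
tcp_rot: [3.141, 0.002, 3.019]
contact_force: [2.1, -3.7, -5.1]
opening: 0.174
```

```bash
python3 -c "
from arc import *
arc([-2,-4,-6,-8,-10])"
```

```text
clk 17.97 pos [444.1 194.7 126.8] wrench ang press 0.85 L 119.4 bearing err 0.22 F [ 2.1 -3.7 -5.1] M [-0.68 -0.33  0.08] op 0.174
[0.0009, 0.016, 0.0, 0.0003, 0.0016, 0.0474]
[0.0002, 0.0265, 0.0, 0.0004, 0.0016, 0.0808]
[-0.0009, 0.0369, 0.0, 0.0004, 0.0016, 0.1141]
[-0.0023, 0.0472, 0.0, 0.0004, 0.0016, 0.1474]
[-0.0041, 0.0576, 0.0, 0.0004, 0.0016, 0.1808]
```

carry_out --increments '[[[0.0005, 0.016, 0.001, 0, 0, 0.047], [0.0002, 0.0265, 0.001, 0, 0, 0.081], [-0.0009, 0.0369, 0.001, 0, 0, 0.114], [-0.0023, 0.0472, 0.001, 0, 0, 0.147], [-0.0041, 0.0576, 0.001, 0, 0, 0.181]]]'

```text
clock: 18.38
eef_pos: [447.6, 213.1, 125.7]
tcp_rot: [-3.134, 0.002, 2.836]
contact_force: [5.6, -29.9, -2.3]
opening: 0.175
```

```bash
python3 -c "
from arc import *
arc([-12,-14,-16,-18,-20])"
```

```text
clk 18.38 pos [447.6 213.1 125.7] wrench ang press -9.66 L 119.6 bearing err 1.73 F [  5.6 -29.9  -2.3] M [-5.18 -0.82  1.19] op 0.175
[0.0007, 0.0213, -0.0002, -0.0073, 0.0019, 0.039]
[0.0001, 0.0317, -0.0002, -0.0073, 0.0021, 0.0723]
[-0.0009, 0.0421, -0.0003, -0.0072, 0.0022, 0.1057]
[-0.0022, 0.0525, -0.0004, -0.0072, 0.0023, 0.139]
[-0.0039, 0.0628, -0.0005, -0.0072, 0.0025, 0.1723]
```

carry_out --increments '[[[0, 0.004, 0, 0, 0, 0.01], [0, 0.004, 0, 0, 0, 0.01], [0, 0.004, 0, 0, 0, 0.01]]]'

```text
clock: 18.63
eef_pos: [448.1, 214.7, 125.6]
tcp_rot: [-3.134, 0.002, 2.827]
contact_force: [3.6, -23.3, -2.8]
opening: 0.175
```

```bash
python3 -c "
from arc import *
arc([-1])
from h import *
for n in ['top','side']:
    f=optics.grab_frame(n); u,v=proj(f,[[550,190,100]])[0].astype(int); cv2.imwrite(f'pics/{n}11.png',cv2.resize(f['img'][v-40:v+40,u-50:u+50],(400,320),interpolation=cv2.INTER_CUBIC)[:,:,::-1])
a=np.hstack([cv2.imread('pics/top11.png'),cv2.imread('pics/side11.png')]); cv2.imwrite('pics/ts11.png',a)
"
```

```text
clk 18.63 pos [448.1 214.7 125.6] wrench ang press -10.2 L 119.6 bearing err 1.48 F [  3.6 -23.3  -2.8] M [-4.05 -0.68  1.04] op 0.175
[-0.0029, -0.0402, 0.0003, -0.0069, 0.001, -0.1534]
```

View pics/ts11.png

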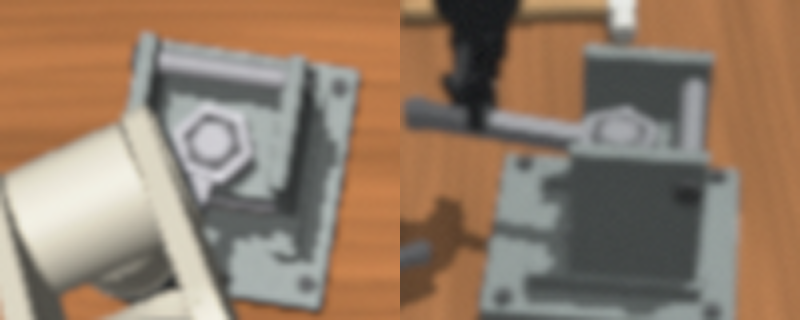

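carry_out --increments '[[[0, 0.006, 0, 0, 0, 0.015], [0, 0.006, 0, 0, 0, 0.015], [0, 0.006, 0, 0, 0, 0.015], [0, 0.006, 0, 0, 0, 0.015], [0, 0.006, 0, 0, 0, 0.015]]]'

```text
clock: 19.15
eef_pos: [448.6, 216.4, 125.5]
tcp_rot: [-3.133, 0.002, 2.811]
contact_force: [3.7, -26.0, -2.5]
opening: 0.177
```

carry_out --increments '[[[0, 0, 0, 0, 0, 0], [0, 0, 0, 0, 0, 0], [0, 0, 0, 0, 0, 0]]]'

```text
clock: 19.4
eef_pos: [448.6, 216.3, 125.5]
tcp_rot: [-3.133, 0.002, 2.811]
contact_force: [4.6, -26.7, -3.2]
opening: 0.174
```

```bash
python3 -c "
from arc import *
arc([-1])"
```

```text
clk 19.4 pos [448.6 216.3 125.5] wrench ang press -11.09 L 119.6 bearing err 1.54 F [  4.6 -26.7  -3.2] M [-4.57 -0.72  1.06] op 0.174
[-0.0037, -0.0445, 0.0004, -0.0079, 0.0009, -0.1682]
```

```bash
cat > hold.py <<'E'
from h import *
f=optics.grab_frame("wrist"); X=cloud(f); p,R=cur(); T=R.inv().apply((X-p).reshape(-1,3)).reshape(X.shape)
m=(T[...,0]>15)&(T[...,0]<110)&(abs(T[...,1])<25)&(T[...,2]<0)&(T[...,2]>-30); q=T[m]
for lo in (15,30,45): a=q[(q[:,0]>lo)&(q[:,0]<lo+10)]; print(lo,np.median(a,axis=0).round(2),(a[:,1].min()+a[:,1].max())/2)
print("end",np.percentile(q[:,0],[99,100]))
E
python3 hold.py
```

```text
15 [20.05 -1.35 -9.88] -1.731956208800089
30 [35.03 -2.12 -9.7 ] -2.0624028255084865
45 [50.47 -2.48 -9.66] -2.443391403009583
end [69.05412302 69.84889969]
```

carry_out --increments '[[[0, 0.005, 0, 0, 0, 0], [0, 0.01, 0, 0, 0, 0], [0, 0.01, 0, 0, 0, 0], [0, 0.01, 0, 0, 0, 0], [0, 0.01, 0, 0, 0, 0]]]' --squeeze 110

```text
clock: 19.87
eef_pos: [449.2, 218.4, 125.1]
tcp_rot: [-3.13, 0.001, 2.811]
contact_force: [3.4, -36.6, -1.0]
opening: 0.165
```

```bash
python3 -c "
from arc import *
arc([-1])"; python3 hold.py
```

```text
clk 19.87 pos [449.2 218.4 125.1] wrench ang press -11.11 L 119.6 bearing err 0.57 F [  3.4 -36.6  -1. ] M [-6.13 -0.76  0.45] op 0.165
[-0.004, -0.0497, 0.0006, -0.0111, -0.0001, -0.1685]
15 [20.2  -1.35 -9.66] -1.530949452837795
30 [35.04 -1.72 -9.49] -1.7663383626796563
45 [50.46 -1.69 -9.36] -1.6996491788169825
end [69.04858518 69.84477243]
```

carry_out --increments '[[[0, -0.01, 0, 0, 0, -0.02], [0, -0.015, 0, 0, 0, -0.03], [0, -0.015, 0, 0, 0, -0.03], [0, -0.015, 0, 0, 0, -0.03]]]'

```text
clock: 20.25
eef_pos: [448.9, 217.0, 125.8]
tcp_rot: [-3.139, 0.002, 2.839]
contact_force: [4.5, -13.8, -8.1]
opening: 0.166
```

```bash
python3 -c "
from arc import *
arc(None)"; python3 hold.py
```

```text
clk 20.25 pos [448.9 217.  125.8] wrench ang press -9.51 L 119.5 bearing err -0.36 F [  4.5 -13.8  -8.1] M [-2.35 -0.79 -0.21] op 0.166
15 [20.   -0.95 -9.78] -0.7299415818585056
30 [35.07 -0.52 -9.66] -0.7302193638298977
45 [50.5  -0.52 -9.71] -0.5457534628483831
end [69.11860051 69.89120386]
```

carry_out --increments '[[[0, -0.005, 0, 0, 0, -0.015], [0, -0.01, 0, 0, 0, -0.03], [0, -0.01, 0, 0, 0, -0.03], [0, -0.01, 0, 0, 0, -0.03]]]'

```text
clock: 20.63
eef_pos: [448.2, 214.6, 126.1]
tcp_rot: [3.141, 0.002, 2.869]
contact_force: [4.5, -4.6, -9.1]
opening: 0.167
```

```bash
python3 -c "
from arc import *
arc(None)"; python3 hold.py
```

```text
clk 20.63 pos [448.2 214.6 126.1] wrench ang press -7.78 L 119.5 bearing err -0.92 F [ 4.5 -4.6 -9.1] M [-1.08 -0.74 -0.54] op 0.167
15 [20.19 -0.54 -9.85] -0.3295750783799516
30 [35.13 -0.13 -9.84] -0.10240003924131447
45 [50.53 -0.14 -9.8 ] 0.0782641542532545
end [69.15112073 69.97447034]
```

```bash
python3 -c "
from arc import *
arc([-5,-1,-1,-1],z=126)"
```

```text
clk 20.68 pos [448.2 214.6 126.1] wrench ang press -7.78 L 119.5 bearing err -0.93 F [ 4.3 -6.2 -9. ] M [-1.05 -0.75 -0.61] op 0.166
[0.0008, -0.0194, 0.0002, 0.0002, 0.0018, -0.0464]
[-0.001, -0.0402, 0.0002, 0.0001, 0.0018, -0.113]
[-0.001, -0.0402, 0.0002, 0.0001, 0.0018, -0.113]
[-0.001, -0.0402, 0.0002, 0.0001, 0.0018, -0.113]
```

carry_out --increments '[[[0.0008, -0.0194, 0, 0, 0, -0.046], [-0.001, -0.04, 0, 0, 0, -0.113], [-0.001, -0.04, 0, 0, 0, -0.113], [-0.001, -0.04, 0, 0, 0, -0.113]]]'

```text
clock: 21.02
eef_pos: [444.7, 199.2, 126.6]
tcp_rot: [3.141, 0.003, 2.988]
contact_force: [3.8, -6.0, -4.6]
opening: 0.165
```

```bash
python3 -c "
from arc import *
arc([-1],z=126)"
```

```text
clk 21.02 pos [444.7 199.2 126.6] wrench ang press -0.95 L 119.4 bearing err -0.16 F [ 3.8 -6.  -4.6] M [-0.92 -0.64 -0.18] op 0.165
[0.0011, -0.0006, 0.0016, 0.0007, 0.0028, 0.0008]
```

carry_out --increments '[[[0, 0, 0, 0, 0, -0.04], [0, -0.007, 0, 0, 0, -0.04], [0, -0.007, 0, 0, 0, -0.04]]]'

```text
clock: 21.27
eef_pos: [444.2, 196.2, 126.5]
tcp_rot: [3.141, 0.003, 3.029]
contact_force: [5.3, -6.1, -3.9]
opening: 0.172
```

```bash
python3 -c "
from arc import *
arc([-1],z=126)"; python3 hold.py
```

```text
clk 21.27 pos [444.2 196.2 126.5] wrench ang press 1.4 L 119.6 bearing err -1.05 F [ 5.3 -6.1 -3.9] M [-1.11 -0.65 -0.65] op 0.172
[0.0006, 0.0071, 0.0012, 0.0002, 0.0025, 0.04]
15 [20.1  -0.72 -9.92] -0.49466371655536445
30 [35.17 -0.31 -9.89] -0.44239930621361356
45 [50.45 -0.32 -9.99] -0.1350592194048863
end [69.33348825 70.08572126]
```

Run:
```python
from h import *
for n in ['top','side']:
    f=optics.grab_frame(n); u,v=proj(f,[[540,190,130]])[0].astype(int); cv2.imwrite(f'pics/{n}12.png',cv2.resize(f['img'][v-40:v+40,u-50:u+50],(400,320),interpolation=cv2.INTER_CUBIC)[:,:,::-1])
a=np.hstack([cv2.imread('pics/top12.png'),cv2.imread('pics/side12.png')]); cv2.imwrite('pics/ts12.png',a)
f=optics.grab_frame("wrist"); cv2.imwrite("pics/w12.png",f["img"][:,:,::-1])
```

```text
(no output)
```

View pics/ts12.png

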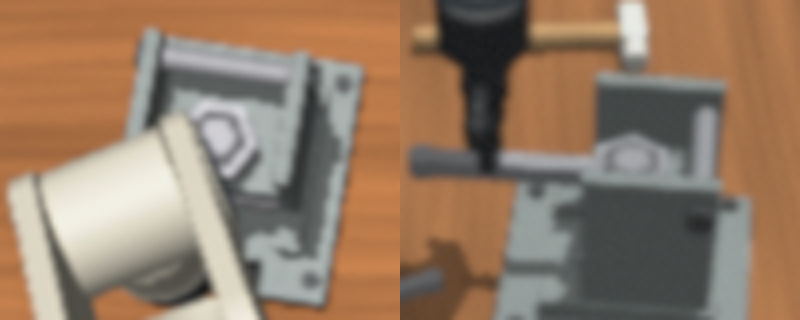

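View pics/w12.png

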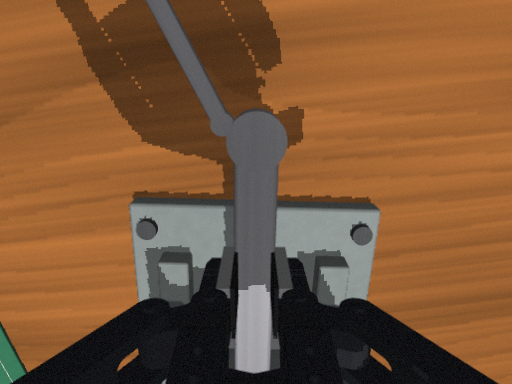

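carry_out --increments '[[[-0.003, -0.004, 0, 0, 0, 0.02], [-0.003, -0.004, 0, 0, 0, 0.02], [-0.003, -0.004, 0, 0, 0, 0.02]]]'

```text
clock: 21.72
eef_pos: [444.3, 195.7, 126.3]
tcp_rot: [3.14, 0.001, 3.009]
contact_force: [-1.1, 0.8, -3.7]
opening: 0.166
```

```bash
python3 -c "
from arc import *
arc([-1],z=126)"
```

```text
clk 21.72 pos [444.3 195.7 126.3] wrench ang press 0.23 L 119.3 bearing err 0.34 F [-1.1  0.8 -3.7] M [0.11 0.16 0.08] op 0.166
[0.0013, 0.0082, 0.0007, 0.0014, 0.0009, 0.0206]
```

carry_out --increments '[[[0, 0, -0.02, 0, 0, 0], [0, 0, -0.08, 0, 0, 0], [0, 0, -0.15, 0, 0, 0], [0, 0, -0.2, 0, 0, 0], [0, 0, -0.2, 0, 0, 0]]]'

```text
clock: 22.13
eef_pos: [446.6, 196.6, 210.6]
tcp_rot: [3.137, 0.007, 3.009]
contact_force: [1.0, 1.4, -3.7]
opening: 0.167
```

```bash
python3 -c "
from arc import *
arc(None)
rows([((505,-206,206),np.radians(175.6))])"
```

```text
clk 22.13 pos [446.6 196.6 210.6] wrench ang press 0.25 L 117.2 bearing err -0.25 F [ 1.   1.4 -3.7] M [ 0.01 -0.09  0.05] op 0.167
[-0.2778, -0.9784, 0.0088, 0.0043, 0.0067, -0.0533]
```

carry_out --increments '[[[0, -0.08, -0.02, 0, 0, 0], [-0.13, -0.49, -0.02, 0, 0, -0.027], [-0.13, -0.49, -0.02, 0, 0, -0.027], [-0.13, -0.49, -0.02, 0, 0, -0.027], [-0.13, -0.49, -0.02, 0, 0, -0.027]]]'

```text
clock: 22.55
eef_pos: [468.2, -2.0, 213.4]
tcp_rot: [3.141, 0.0, 3.038]
contact_force: [1.7, -0.1, -5.3]
opening: 0.169
```

carry_out --increments '[[[-0.15, -0.44, 0.1, 0, 0, -0.027], [-0.15, -0.44, 0.25, 0, 0, -0.027], [-0.15, -0.44, 0.25, 0, 0, -0.027], [-0.15, -0.44, 0.25, 0, 0, -0.027], [-0.15, -0.44, 0.25, 0, 0, -0.027]]]'

```text
clock: 22.97
eef_pos: [508.8, -179.3, 114.7]
tcp_rot: [3.14, 0.0, 3.065]
contact_force: [1.0, -0.0, -3.6]
opening: 0.165
```

carry_out --increments '[[[0, 0, 0, 0, 0, 0], [0, 0, 0, 0, 0, 0], [0, 0, 0, 0, 0, 0]]]'

```text
clock: 23.22
eef_pos: [508.6, -177.3, 115.5]
tcp_rot: [3.14, -0.001, 3.064]
contact_force: [0.1, 0.8, -4.5]
opening: 0.167
```

```bash
python3 -c "
from arc import *
arc(None)
rows([((516,-190,50),np.radians(175.6)),((516,-190,20),np.radians(175.6))])"
```

```text
clk 23.22 pos [ 508.6 -177.3  115.5] wrench ang press 3.43 L 362.0 bearing err 85.82 F [ 0.1  0.8 -4.5] M [0.   0.01 0.03] op 0.167
[-0.0212, -0.0304, 0.1638, 0.0016, -0.0009, -0.0004]
[-0.0212, -0.0305, 0.2388, 0.0016, -0.0009, -0.0004]
```

carry_out --increments '[[[-0.021, -0.03, 0.08, 0.0016, 0, 0], [-0.021, -0.03, 0.16, 0.0016, 0, 0], [-0.021, -0.03, 0.22, 0.0016, 0, 0], [-0.021, -0.03, 0.235, 0.0016, 0, 0], [-0.021, -0.03, 0.235, 0.0016, 0, 0]]]'

```text
clock: 23.63
eef_pos: [515.8, -188.6, 21.5]
tcp_rot: [3.141, -0.002, 3.067]
contact_force: [-0.4, -1.0, -3.5]
opening: 0.168
```

carry_out --increments '[[[0, 0, 0.008, 0, 0, 0], [0, 0, 0.016, 0, 0, 0], [0, 0, 0.016, 0, 0, 0], [0, 0, 0.016, 0, 0, 0]]]'

```text
clock: 23.97
eef_pos: [517.6, -190.3, 17.1]
tcp_rot: [-3.14, 0.003, 3.065]
contact_force: [-0.9, -0.0, -4.1]
opening: 0.171
```

```bash
python3 -c "
from arc import *
arc(None)"; python3 hold.py
```

```text
clk 23.97 pos [ 517.6 -190.3   17.1] wrench ang press 3.49 L 373.6 bearing err 87.43 F [-0.9 -0.  -4.1] M [ 0.02 -0.04 -0.02] op 0.171
15 [ 20.01  -0.97 -10.05] -0.8046905462570244
30 [ 35.12  -0.96 -10.12] -0.795433108218945
45 [ 50.49  -0.95 -10.1 ] -0.7360064136383562
end [69.24980258 70.11056513]
```

Down in small steps until the mat takes the weight.

carry_out --increments '[[[0, 0, 0.005, 0, 0, 0], [0, 0, 0.008, 0, 0, 0], [0, 0, 0.008, 0, 0, 0], [0, 0, 0.008, 0, 0, 0]]]'

```text
clock: 24.35
eef_pos: [517.1, -190.3, 12.9]
tcp_rot: [-3.141, 0.001, 3.065]
contact_force: [0.7, -0.9, -0.9]
opening: 0.172
```

carry_out --increments '[[[0, 0, 0.002, 0, 0, 0], [0, 0, 0.002, 0, 0, 0]]]'

```text
clock: 24.52
eef_pos: [517.2, -190.3, 12.9]
tcp_rot: [-3.141, 0.001, 3.065]
contact_force: [-3.0, 1.0, 8.1]
opening: 0.168
```

Resting. I'll open partway, then rise.

carry_out --increments '[[[0, 0, 0, 0, 0, 0], [0, 0, 0, 0, 0, 0], [0, 0, -0.005, 0, 0, 0], [0, 0, -0.005, 0, 0, 0]]]' --hand 0.4

```text
clock: 24.85
eef_pos: [517.1, -190.2, 14.3]
tcp_rot: [-3.141, 0.001, 3.065]
contact_force: [-0.3, -0.4, 0.2]
opening: 0.6
```

carry_out --increments '[[[0, 0, -0.05, 0, 0, 0], [0, 0, -0.15, 0, 0, 0], [0, 0, -0.25, 0, 0, 0], [0, 0, -0.35, 0, 0, 0], [0, 0, -0.45, 0, 0, 0]]]'

```text
clock: 25.27
eef_pos: [516.3, -189.9, 195.9]
tcp_rot: [-3.141, 0.001, 3.065]
contact_force: [0.5, -0.7, -0.3]
opening: 0.597
```

Run:
```python
from h import *
s=sense();print(s["clock"],s["eef_pos"],s["opening"],s["contact_force"])
for n in ["side","top","wrist"]:
    f=optics.grab_frame(n); cv2.imwrite(f"pics/{n}13.png",f["img"][:,:,::-1])
rows([((542,181,270),np.radians(172)),((300,190,185),np.radians(172))])
```

```text
25.2667 [ 516.34893249 -189.86648869  195.88413117] 0.597098613288662 [ 0.52577683 -0.65953374 -0.25532689]
[0.0118, 0.9307, -0.1838, -0.0024, 0.0074, 0.0605]
[0.6184, 0.9076, 0.0241, -0.0024, 0.0074, 0.0605]
```

View pics/side13.png

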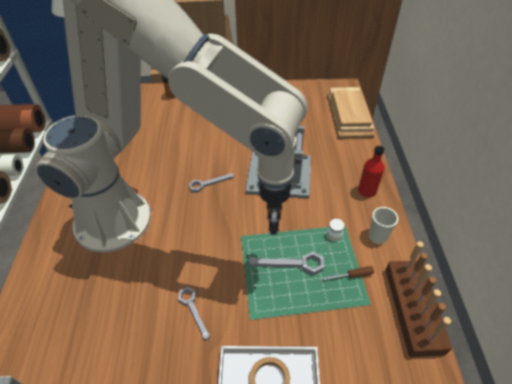

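View pics/wrist13.png

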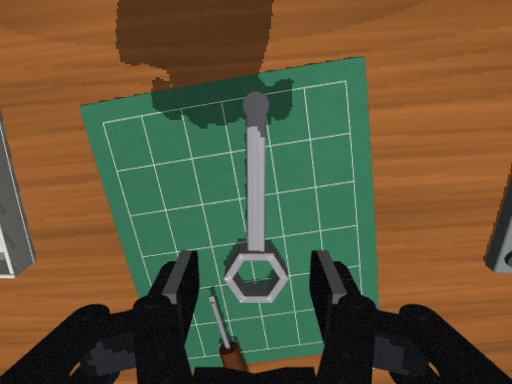

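carry_out --increments '[[[0, 0.1, -0.1, 0, 0, 0.01], [0, 0.5, -0.184, 0, 0, 0.04], [0, 0.5, -0.184, 0, 0, 0.04], [0, 0.5, -0.184, 0, 0, 0.04], [0, 0.5, -0.184, 0, 0, 0.04]]]'

```text
clock: 25.83
eef_pos: [530.3, 2.0, 264.0]
tcp_rot: [-3.141, -0.001, 3.023]
contact_force: [1.1, -0.1, -0.0]
opening: 0.596
```

carry_out --increments '[[[-0.04, 0.46, 0, 0, 0, 0.02], [-0.04, 0.46, 0, 0, 0, 0.02], [-0.04, 0.46, 0, 0, 0, 0.02], [-0.04, 0.46, 0, 0, 0, 0.02], [-0.04, 0.46, 0, 0, 0, 0.02]]]'

```text
clock: 26.25
eef_pos: [568.6, 185.6, 263.0]
tcp_rot: [-3.142, -0.001, 3.005]
contact_force: [0.2, -0.8, -0.6]
opening: 0.598
```

carry_out --increments '[[[0, 0, 0, 0, 0, 0], [0, 0, 0, 0, 0, 0], [0, 0, 0, 0, 0, 0]]]'

```text
clock: 26.5
eef_pos: [568.1, 180.3, 263.6]
tcp_rot: [-3.139, -0.001, 3.003]
contact_force: [-0.8, -0.0, 0.3]
opening: 0.602
```

Run:
```python
from fit import *
s=sense();print(s["clock"],s["eef_pos"],s["tcp_rot"])
f=optics.grab_frame("wrist"); cv2.imwrite("pics/w14.png",f["img"][:,:,::-1])
c0=np.array([562.7,180.3]); im,P=hexfit(f,146,c0,0,0,0); cv2.imwrite("pics/r14.png",im)
im=cv2.GaussianBlur(im,(5,5),0)
print(im[320,320])
for t in (120,128,135,142,150):
    n,l=cv2.connectedComponents((im>t).astype(np.uint8)); m=(l==l[320,320]); 
    cnt=max(cv2.findContours(m.astype(np.uint8),cv2.RETR_EXTERNAL,cv2.CHAIN_APPROX_NONE)[0],key=cv2.contourArea).reshape(-1,2)
    w=np.c_[c0[0]-(cnt[:,1]-320)/8,c0[1]-(cnt[:,0]-320)/8]
    def res(p):
        a=np.radians(p[2]+60*np.arange(6)); q=(w-p[:2])@np.array([np.cos(a),np.sin(a)]); return np.abs(q.max(1)-p[3])
    b=min((minimize(lambda p:np.minimum(res(p),2).mean(),[w[:,0].mean(),w[:,1].mean(),a0,14.3],method="Nelder-Mead",options=dict(maxiter=4000)) for a0 in (-20,-8,5,20)),key=lambda b:b.fun); print(t,m.sum()/64,b.x,b.fun)
```

```text
26.5 [568.07879919 180.33033737 263.56365528] [-3.13946036e+00 -1.12444702e-03  3.00264471e+00]
173
120 748.484375 [562.94042601 180.27978777   1.20046514  14.63871391] 0.09850634722547676
128 728.546875 [562.87075424 180.22046974   1.26026436  14.4408879 ] 0.08499348946950179
135 713.265625 [562.81956007 180.19433057   1.2730242   14.29592295] 0.07816787383965902
142 698.59375 [562.78233926 180.18479514   1.21840173  14.14830323] 0.07909852788485683
150 681.46875 [562.75432167 180.18372767   1.34806439  13.97837007] 0.08104155435427633
```

View pics/w14.png

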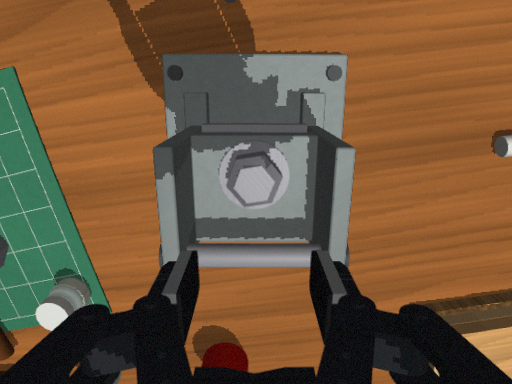

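The wrist view puts the head's flats at +9.1° to the press. That makes the total turn only about 111°, and I expected about 120°, so the head may have been dragged back as I unwound. I'll fetch the wrench again and test the stop with a slow stroke.

Run:
```python
from h import *
f=cv2.imread("pics/r14.png"); 
y=3.0652
rows([((517.1,-190.2,200),y)])
```

```text
[-0.0024, -0.9339, 0.1616, -0.0017, -0.0007, -0.0605]
```

View pics/r14.png

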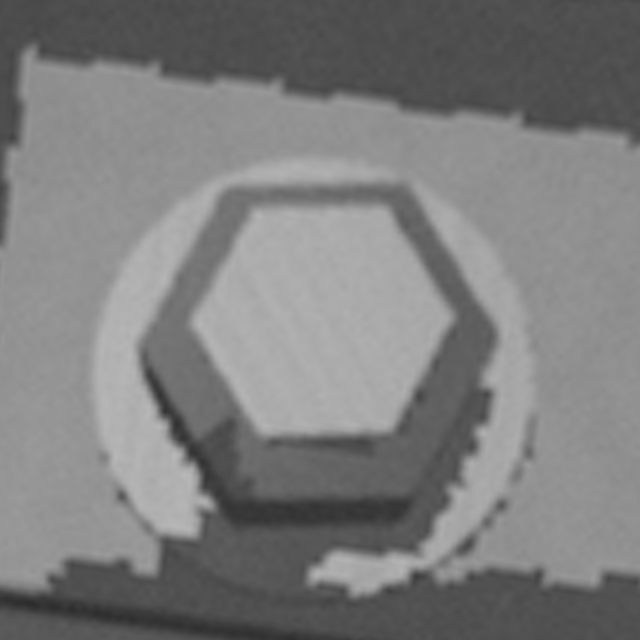

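carry_out --increments '[[[0, -0.1, 0, 0, 0, -0.01], [0, -0.48, 0.02, 0, 0, -0.03], [0, -0.48, 0.02, 0, 0, -0.03], [0, -0.48, 0.02, 0, 0, -0.03], [0, -0.48, 0.02, 0, 0, -0.03]]]'

```text
clock: 26.97
eef_pos: [540.5, -13.4, 256.8]
tcp_rot: [-3.14, 0.0, 3.031]
contact_force: [1.4, 0.6, -0.3]
opening: 0.598
```

carry_out --increments '[[[0, -0.45, 0.14, 0, 0, -0.03], [0, -0.45, 0.25, 0, 0, -0.03], [0, -0.45, 0.35, 0, 0, -0.03], [0, -0.45, 0.45, 0, 0, -0.03], [0, -0.45, 0.45, 0, 0, -0.03]]]'

```text
clock: 27.38
eef_pos: [525.2, -161.2, 122.7]
tcp_rot: [-3.14, 0.003, 3.062]
contact_force: [0.7, -0.1, -0.6]
opening: 0.598
```

carry_out --increments '[[[0, 0, 0, 0, 0, 0], [0, 0, 0, 0, 0, 0], [0, 0, 0, 0, 0, 0]]]'

```text
clock: 27.63
eef_pos: [526.0, -158.9, 123.9]
tcp_rot: [-3.141, 0.001, 3.063]
contact_force: [0.4, -0.4, 0.5]
opening: 0.598
```

Run:
```python
from h import *
s=sense();print(s["clock"],s["eef_pos"],s["tcp_rot"],s["opening"])
rows([((517.1,-190.2,60),3.0652),((517.1,-190.2,12.8),3.0652)])
```

```text
27.6333 [ 526.04794074 -158.93179619  123.91225502] [-3.14093158e+00  1.19688430e-03  3.06327104e+00] 0.5976848177523008
[0.0164, -0.0796, 0.1598, -0.0006, 0.0011, -0.0018]
[0.0165, -0.0795, 0.2778, -0.0006, 0.0011, -0.0018]
```

carry_out --increments '[[[0.0165, -0.0795, 0.06, 0, 0, -0.0018], [0.0165, -0.0795, 0.15, 0, 0, -0.0018], [0.0165, -0.0795, 0.15, 0, 0, -0.0018], [0.0165, -0.0795, 0.15, 0, 0, -0.0018]]]'

```text
clock: 27.97
eef_pos: [516.8, -188.7, 63.8]
tcp_rot: [-3.142, -0.001, 3.067]
contact_force: [-0.4, -1.0, 0.4]
opening: 0.603
```

Run:
```python
from h import *
s=sense();print(s["clock"],s["eef_pos"],s["tcp_rot"],s["opening"])
rows([((517.1,-190.2,13),3.0652)])
```

```text
27.9667 [ 516.82969281 -188.73194552   63.79662695] [-3.14151586e+00 -7.16548049e-04  3.06717413e+00] 0.6025530594321102
[-0.001, -0.0036, 0.127, -0.0001, -0.0007, 0.0019]
```

carry_out --increments '[[[-0.0005, -0.002, 0.06, 0, 0, 0], [-0.0005, -0.002, 0.11, 0, 0, 0], [-0.0005, -0.002, 0.126, 0, 0, 0], [-0.0005, -0.002, 0.126, 0, 0, 0], [-0.0005, -0.002, 0.126, 0, 0, 0]]]'

```text
clock: 28.38
eef_pos: [518.6, -190.1, 14.7]
tcp_rot: [-3.14, 0.002, 3.068]
contact_force: [-0.0, 1.0, 0.3]
opening: 0.603
```

carry_out --increments '[[[0, 0, 0, 0, 0, 0], [0, 0, 0, 0, 0, 0], [0, 0, 0, 0, 0, 0], [0, 0, 0, 0, 0, 0], [0, 0, 0, 0, 0, 0]]]' --hand 1 --squeeze 100

```text
clock: 28.8
eef_pos: [518.2, -190.4, 14.6]
tcp_rot: [-3.141, 0.002, 3.067]
contact_force: [-2.4, 2.9, 12.4]
opening: 0.171
```

carry_out --increments '[[[0, 0, -0.03, 0, 0, 0], [0, 0, -0.1, 0, 0, 0], [0, 0, -0.2, 0, 0, 0], [0, 0, -0.3, 0, 0, 0], [0, 0, -0.4, 0, 0, 0]]]'

```text
clock: 29.22
eef_pos: [516.2, -189.8, 174.9]
tcp_rot: [-3.141, -0.001, 3.067]
contact_force: [0.8, -1.1, -4.7]
opening: 0.167
```

```bash
python3 hold.py
python3 - <<'E'
from arc import *
arc(None)
a=np.radians(PY+9.1); rows([((*(C-119.9*np.array([np.cos(a),np.sin(a)])),205),np.pi+a)])
E
```

```text
15 [16.44  0.64 -1.13] 0.6033406024107366
30 [35.11  0.64 -0.74] 0.4808126747660566
45 [50.    0.64 -0.9 ] 0.43506123430318766
end [74.2147789  75.37342634]
clk 29.27 pos [ 520.4 -191.4  183. ] wrench ang press 3.58 L 374.4 bearing err 87.78 F [ 3.1 -1.5  3.4] M [-0.14 -0.31 -0.03] op 0.166
[0.2615, 0.9063, -0.0607, -0.0037, 0.0093, -0.092]
```

carry_out --increments '[[[0, 0, 0, 0, 0, 0], [0, 0, 0, 0, 0, 0], [0, 0, 0, 0, 0, 0]]]'

```text
clock: 29.52
eef_pos: [515.8, -189.7, 171.5]
tcp_rot: [3.142, -0.002, 3.067]
contact_force: [-0.7, 0.3, -4.8]
opening: 0.172
```

```bash
python3 hold.py
python3 - <<'E'
from arc import *
arc(None)
a=np.radians(PY+9.1); rows([((*(C-119.9*np.array([np.cos(a),np.sin(a)])),205),np.pi+a)])
f=optics.grab_frame("side"); cv2.imwrite("pics/side15.png",f["img"][:,:,::-1])
E
```

```text
15 [20.   -0.61 -8.69] -0.8321152675086969
30 [35.04 -1.02 -8.75] -0.7961679707343086
45 [50.31 -1.   -8.81] -0.7953799299689885
end [70.21842946 71.13497909]
clk 29.57 pos [ 515.7 -189.6  171. ] wrench ang press 3.58 L 373.2 bearing err 87.03 F [ 0.  -1.1 -4.7] M [ 0.03  0.1  -0.01] op 0.168
[0.2502, 0.903, -0.0839, 0.0004, -0.0027, -0.092]
```

View pics/side15.png

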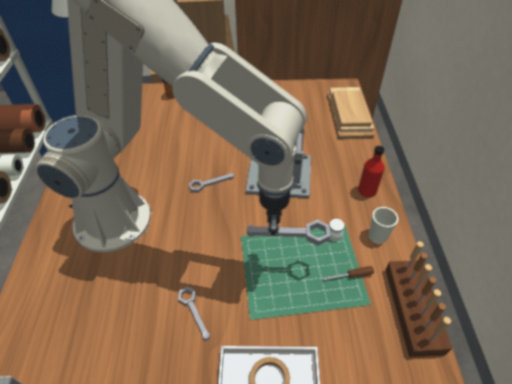

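```bash
sed -i 's/L=119.9/L=119.1/' arc.py
python3 - <<'E'
from arc import *
a=np.radians(PY+9.1); rows([((*(C-119.1*np.array([np.cos(a),np.sin(a)])),210),np.pi+a)])
E
```

```text
[0.2487, 0.9032, -0.0966, 0.0004, -0.0028, -0.092]
```

carry_out --increments '[[[0.02, 0.08, -0.08, 0, 0, -0.01], [0.13, 0.49, -0.096, 0, 0, -0.05], [0.13, 0.49, -0.096, 0, 0, -0.05], [0.13, 0.49, -0.096, 0, 0, -0.05], [0.13, 0.49, -0.096, 0, 0, -0.05]]]'

```text
clock: 30.03
eef_pos: [479.6, 4.3, 209.5]
tcp_rot: [-3.141, -0.002, 3.119]
contact_force: [1.8, 0.4, -4.6]
opening: 0.163
```

carry_out --increments '[[[0.118, 0.41, 0, 0, 0, -0.042], [0.118, 0.41, 0, 0, 0, -0.042], [0.118, 0.41, 0, 0, 0, -0.042], [0.118, 0.41, 0, 0, 0, -0.042], [0.118, 0.41, 0, 0, 0, -0.042]]]'

```text
clock: 30.45
eef_pos: [435.1, 173.0, 209.4]
tcp_rot: [3.141, -0.002, -3.116]
contact_force: [0.8, 0.8, -5.1]
opening: 0.168
```

carry_out --increments '[[[0, 0, 0, 0, 0, 0], [0, 0, 0, 0, 0, 0], [0, 0, 0, 0, 0, 0]]]'

```text
clock: 30.7
eef_pos: [437.4, 166.8, 209.9]
tcp_rot: [-3.14, -0.001, -3.12]
contact_force: [0.2, 0.5, -4.4]
opening: 0.17
```

```bash
python3 -c "
from arc import *
arc([9.1],z=166)"
```

```text
clk 30.7 pos [437.4 166.8 209.9] wrench ang press 9.08 L 126.0 bearing err 5.07 F [ 0.2  0.5 -4.4] M [-0.04  0.03  0.02] op 0.17
[-0.0162, 0.0279, 0.1096, -0.0018, -0.0007, -0.0004]
```

carry_out --increments '[[[-0.0162, 0.028, 0, 0, 0, 0], [-0.0162, 0.028, 0.05, 0, 0, 0], [-0.0162, 0.028, 0.11, 0, 0, 0], [-0.0162, 0.028, 0.11, 0, 0, 0], [-0.0162, 0.028, 0.11, 0, 0, 0]]]'

```text
clock: 31.12
eef_pos: [443.5, 178.2, 165.9]
tcp_rot: [-3.14, -0.002, -3.121]
contact_force: [-0.2, -1.6, -4.5]
opening: 0.164
```

```bash
python3 -c "
from arc import *
arc([9.1],z=136)"
```

```text
clk 31.12 pos [443.5 178.2 165.9] wrench ang press 9.01 L 119.2 bearing err -0.0 F [-0.2 -1.6 -4.5] M [-0.04  0.05  0.01] op 0.164
[-0.0005, -0.0003, 0.0746, -0.0019, -0.002, -0.0015]
```

carry_out --increments '[[[-0.0005, 0, 0.02, -0.001, -0.001, 0], [-0.0005, 0, 0.04, -0.001, -0.001, 0], [-0.0005, 0, 0.06, -0.001, -0.001, 0], [-0.0005, 0, 0.075, -0.001, -0.001, 0], [-0.0005, 0, 0.075, -0.001, -0.001, 0]]]'

```text
clock: 31.53
eef_pos: [443.3, 178.8, 135.4]
tcp_rot: [-3.141, -0.0, -3.12]
contact_force: [0.0, 0.3, -5.0]
opening: 0.17
```

carry_out --increments '[[[0, 0, 0.012, 0, 0, 0], [0, 0, 0.023, 0, 0, 0], [0, 0, 0.023, 0, 0, 0], [0, 0, 0.023, 0, 0, 0]]]'

```text
clock: 31.87
eef_pos: [444.0, 179.1, 127.3]
tcp_rot: [3.142, 0.001, -3.12]
contact_force: [-0.8, -0.2, -4.2]
opening: 0.167
```

```bash
python3 -c "
from arc import *
arc([7,5,3,2],z=127)
import numpy as np"
```

```text
clk 31.87 pos [444.  179.1 127.3] wrench ang press 9.11 L 118.7 bearing err -0.55 F [-0.8 -0.2 -4.2] M [ 0.05  0.01 -0.01] op 0.167
[0.0008, 0.0081, 0.0008, 0.0001, 0.0014, 0.0352]
[0.0003, 0.0185, 0.0008, 0.0001, 0.0014, 0.0685]
[-0.0007, 0.0289, 0.0008, 0.0002, 0.0014, 0.1018]
[-0.0013, 0.034, 0.0008, 0.0002, 0.0014, 0.1185]
```

carry_out --increments '[[[0.0008, 0.008, 0.001, 0, 0, 0.035], [0.0003, 0.0185, 0.001, 0, 0, 0.068], [-0.0007, 0.029, 0.001, 0, 0, 0.102], [-0.0013, 0.034, 0.001, 0, 0, 0.118], [-0.0013, 0.034, 0.001, 0, 0, 0.118]]]'

```text
clock: 32.28
eef_pos: [444.8, 193.1, 127.4]
tcp_rot: [3.141, 0.003, 3.04]
contact_force: [3.2, -1.4, -5.7]
opening: 0.168
```

```bash
python3 -c "
from arc import *
arc([1,0,-1,-2,-2])"
```

```text
clk 32.28 pos [444.8 193.1 127.4] wrench ang press 2.03 L 118.6 bearing err -0.21 F [ 3.2 -1.4 -5.7] M [-0.16 -0.25 -0.14] op 0.168
[0.0013, 0.0043, -0.0, 0.0007, 0.0025, 0.0171]
[0.0011, 0.0095, 0.0, 0.0007, 0.0025, 0.0338]
[0.0009, 0.0147, 0.0, 0.0008, 0.0025, 0.0504]
[0.0006, 0.0198, 0.0, 0.0008, 0.0025, 0.0671]
[0.0006, 0.0198, 0.0, 0.0008, 0.0025, 0.0671]
```

carry_out --increments '[[[0.0008, 0.005, 0, 0, 0, 0.017], [0.0008, 0.01, 0, 0, 0, 0.034], [0.0008, 0.015, 0, 0, 0, 0.05], [0.0006, 0.02, 0, 0, 0, 0.067], [0.0006, 0.02, 0, 0, 0, 0.067]]]'

```text
clock: 32.7
eef_pos: [446.1, 200.8, 127.4]
tcp_rot: [3.141, 0.004, 2.969]
contact_force: [5.9, -2.9, -5.3]
opening: 0.173
```

```bash
python3 -c "
from arc import *
arc([-3,-4,-5,-6,-6])"
```

```text
clk 32.7 pos [446.1 200.8 127.4] wrench ang press -2.06 L 118.4 bearing err 0.07 F [ 5.9 -2.9 -5.3] M [-0.54 -0.97 -0.05] op 0.173
[0.0017, 0.0052, -0.0, 0.0009, 0.0037, 0.0156]
[0.0016, 0.0104, 0.0, 0.001, 0.0037, 0.0323]
[0.0014, 0.0156, 0.0, 0.001, 0.0037, 0.049]
[0.0011, 0.0208, 0.0, 0.001, 0.0037, 0.0656]
[0.0011, 0.0208, 0.0, 0.001, 0.0037, 0.0656]
```

carry_out --increments '[[[-0.001, 0.005, 0, 0, 0, 0.017], [-0.0015, 0.0104, 0, 0, 0, 0.033], [-0.002, 0.0156, 0, 0, 0, 0.049], [-0.0025, 0.021, 0, 0, 0, 0.066], [-0.0025, 0.021, 0, 0, 0, 0.066]]]'

```text
clock: 33.12
eef_pos: [447.3, 206.9, 126.8]
tcp_rot: [-3.138, 0.002, 2.901]
contact_force: [4.9, -12.2, -4.5]
opening: 0.165
```

```bash
python3 -c "
from arc import *
arc([-7,-8,-9,-10,-10])"
```

```text
clk 33.12 pos [447.3 206.9 126.8] wrench ang press -5.91 L 118.4 bearing err 0.93 F [  4.9 -12.2  -4.5] M [-2.14 -0.77  0.57] op 0.165
[0.0017, 0.0105, -0.0, -0.0032, 0.0022, 0.0182]
[0.0016, 0.0156, -0.0001, -0.0032, 0.0022, 0.0348]
[0.0013, 0.0208, -0.0001, -0.0031, 0.0022, 0.0515]
[0.001, 0.026, -0.0001, -0.0031, 0.0023, 0.0682]
[0.001, 0.026, -0.0001, -0.0031, 0.0023, 0.0682]
```

carry_out --increments '[[[-0.001, 0.0078, 0, 0, 0, 0.01], [-0.001, 0.0132, 0, 0, 0, 0.026], [-0.001, 0.0184, 0, 0, 0, 0.042], [-0.001, 0.0184, 0, 0, 0, 0.042]]]' --squeeze 120

```text
clock: 33.45
eef_pos: [448.4, 211.6, 126.3]
tcp_rot: [-3.134, 0.001, 2.859]
contact_force: [4.9, -23.2, -2.4]
opening: 0.156
```

```bash
python3 -c "
from arc import *
arc(None)
for n in ['top']:
    f=optics.grab_frame(n); u,v=proj(f,[[562,180,146]])[0].astype(int); np.save('top16.npy',f['img']); cv2.imwrite(f'pics/{n}16.png',cv2.resize(f['img'][v-25:v+25,u-25:u+25],(500,500),interpolation=cv2.INTER_CUBIC)[:,:,::-1])
"; python3 hold.py
```

```text
clk 33.45 pos [448.4 211.6 126.3] wrench ang press -8.36 L 118.5 bearing err 1.03 F [  4.9 -23.2  -2.4] M [-4.05 -0.89  0.62] op 0.156
15 [20.23 -1.38 -7.94] -1.5692884340323152
30 [35.04 -1.76 -7.78] -1.782752862041201
45 [50.31 -2.12 -7.7 ] -2.112811615386984
end [69.81476079 70.94092447]
```

View pics/top16.png

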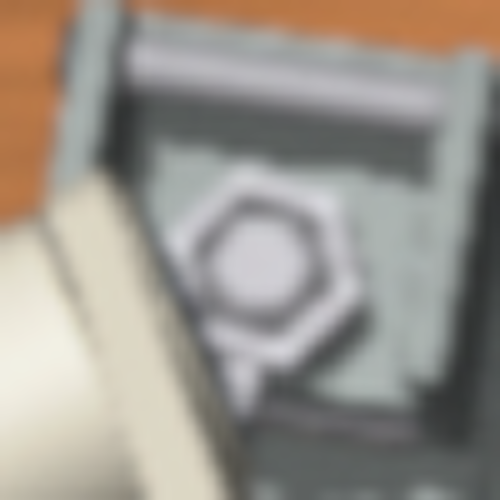

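carry_out --increments '[[[0, -0.005, 0, 0, 0, -0.012], [0, -0.008, 0, 0, 0, -0.02], [0, -0.008, 0, 0, 0, -0.02]]]'

```text
clock: 33.8
eef_pos: [448.2, 210.7, 126.6]
tcp_rot: [-3.139, 0.002, 2.879]
contact_force: [3.7, -11.1, -5.9]
opening: 0.154
```

```bash
python3 -c "
from arc import *
arc(None)"
```

```text
clk 33.8 pos [448.2 210.7 126.6] wrench ang press -7.22 L 118.4 bearing err 0.31 F [  3.7 -11.1  -5.9] M [-1.92 -0.77  0.2 ] op 0.154
```

carry_out --increments '[[[-0.001, -0.004, 0, 0, 0, -0.005], [-0.002, -0.007, 0, 0, 0, -0.008], [-0.002, -0.007, 0, 0, 0, -0.008]]]'

```text
clock: 34.05
eef_pos: [448.0, 209.7, 126.9]
tcp_rot: [3.141, 0.001, 2.886]
contact_force: [-0.2, -0.9, -6.2]
opening: 0.161
```

```bash
python3 -c "
from arc import *
arc(None)"
```

```text
clk 34.05 pos [448.  209.7 126.9] wrench ang press -6.8 L 118.3 bearing err 0.41 F [-0.2 -0.9 -6.2] M [-0.17  0.04  0.26] op 0.161
```

carry_out --increments '[[[0, 0, -0.01, 0, 0, 0], [0, 0, -0.02, 0, 0, 0], [0, 0, -0.02, 0, 0, 0]]]'

```text
clock: 34.3
eef_pos: [448.2, 208.5, 134.7]
tcp_rot: [-3.139, 0.002, 2.887]
contact_force: [4.9, -8.1, -10.0]
opening: 0.156
```

```bash
python3 -c "
from arc import *
arc(None)"
```

```text
clk 34.3 pos [448.2 208.5 134.7] wrench ang press -6.72 L 117.8 bearing err 0.85 F [  4.9  -8.1 -10. ] M [-1.26 -0.22  0.42] op 0.156
```

carry_out --increments '[[[-0.002, -0.003, -0.01, 0, 0, 0], [-0.002, -0.003, -0.03, 0, 0, 0], [-0.002, -0.003, -0.06, 0, 0, 0], [-0.002, -0.003, -0.1, 0, 0, 0], [-0.002, -0.003, -0.2, 0, 0, 0]]]'

```text
clock: 34.72
eef_pos: [452.9, 206.6, 213.2]
tcp_rot: [-3.14, 0.008, 2.886]
contact_force: [1.3, 1.2, -4.3]
opening: 0.132
```

```bash
python3 -c "
from arc import *
arc(None)
rows([((516,-190,206),np.radians(175.6))])"
```

```text
clk 34.72 pos [452.9 206.6 213.2] wrench ang press -6.77 L 112.8 bearing err 1.29 F [ 1.3  1.2 -4.3] M [ 0.05 -0.07  0.03] op 0.132
[-0.4026, -0.9196, 0.0229, -0.0023, 0.0079, -0.1703]
```

carry_out --increments '[[[-0.02, -0.08, 0, 0, 0, 0], [-0.2, -0.46, 0, 0, 0, -0.08], [-0.2, -0.46, 0, 0, 0, -0.08], [-0.2, -0.46, 0, 0, 0, -0.08], [-0.2, -0.46, 0, 0, 0, -0.08]]]'

```text
clock: 35.13
eef_pos: [480.0, 10.3, 216.3]
tcp_rot: [3.14, 0.004, 2.97]
contact_force: [0.6, 0.3, 0.4]
opening: -0.002
```

carry_out --increments '[[[-0.16, -0.44, 0.1, 0, 0, -0.085], [-0.16, -0.44, 0.25, 0, 0, -0.085], [-0.16, -0.44, 0.3, 0, 0, -0.085], [-0.16, -0.44, 0.3, 0, 0, -0.085], [-0.16, -0.44, 0.3, 0, 0, -0.085]]]'

```text
clock: 35.55
eef_pos: [511.2, -160.9, 106.1]
tcp_rot: [3.141, 0.004, 3.058]
contact_force: [1.3, -0.4, 0.8]
opening: 0.002
```

carry_out --increments '[[[0, 0, 0, 0, 0, 0], [0, 0, 0, 0, 0, 0], [0, 0, 0, 0, 0, 0]]]'

```text
clock: 35.8
eef_pos: [510.6, -158.9, 106.7]
tcp_rot: [3.141, 0.002, 3.058]
contact_force: [1.1, -0.6, -0.6]
opening: -0.003
```

```bash
python3 hold.py; python3 -c "
from arc import *
arc(None)
rows([((518,-190,50),np.radians(175.6)),((518,-190,20),np.radians(175.6))])
f=optics.grab_frame('side'); u,v=proj(f,[[560,-190,60]])[0].astype(int); cv2.imwrite('pics/side17.png',cv2.resize(f['img'][v-60:v+60,u-80:u+80],(800,600),interpolation=cv2.INTER_CUBIC)[:,:,::-1])
"
```

```text
clk 35.85 pos [ 510.9 -158.5  107.2] wrench ang press 3.11 L 343.0 bearing err 86.06 F [-0.1 -0.7 -0.7] M [0.05 0.03 0.  ] op 0.005
[-0.0237, -0.0771, 0.1431, 0.0005, 0.003, -0.0057]
[-0.0235, -0.0772, 0.2181, 0.0005, 0.003, -0.0057]
  return _methods._mean(a, axis=axis, dtype=dtype,
  ret = um.true_divide(
Traceback (most recent call last):
  File "hold.py", line 4, in <module>
    for lo in (15,30,45): a=q[(q[:,0]>lo)&(q[:,0]<lo+10)]; print(lo,np.median(a,axis=0).round(2),(a[:,1].min()+a[:,1].max())/2)
                                                                                                  ~~~~~~~~~~^^
ValueError: zero-size array to reduction operation minimum which has no identity
```

View pics/side17.png

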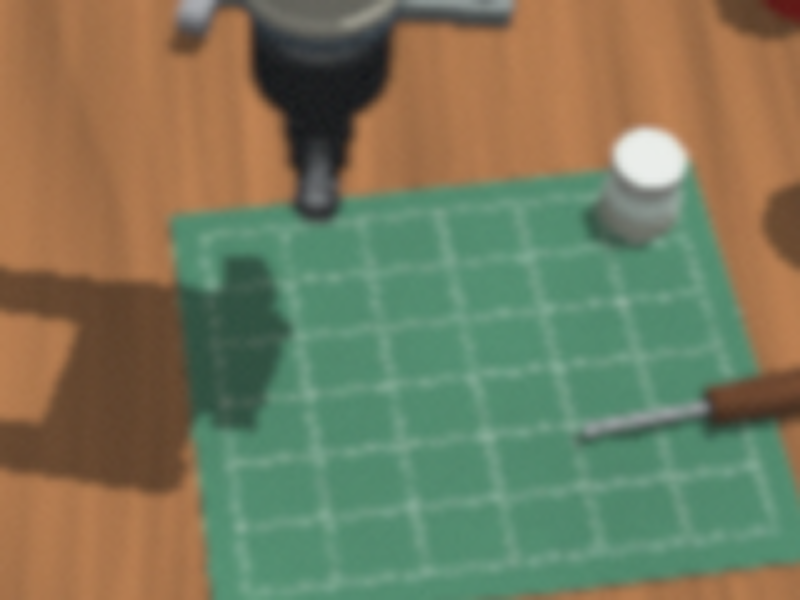

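```bash
python3 -c "
from h import *
f=optics.grab_frame('side'); cv2.imwrite('pics/side18.png',f['img'][:,:,::-1]); np.save('side18X.npy',cloud(f))
c=f['img'][110:230,180:340]; cv2.imwrite('pics/side18c.png',cv2.resize(c,(800,600),interpolation=cv2.INTER_CUBIC)[:,:,::-1])
f=optics.grab_frame('top'); cv2.imwrite('pics/top18.png',f['img'][:,:,::-1]); np.save('top18X.npy',cloud(f))
c=f['img'][130:280,150:350]; cv2.imwrite('pics/top18c.png',cv2.resize(c,(800,600),interpolation=cv2.INTER_CUBIC)[:,:,::-1])
"
```

```text
(no output)
```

View pics/side18c.png

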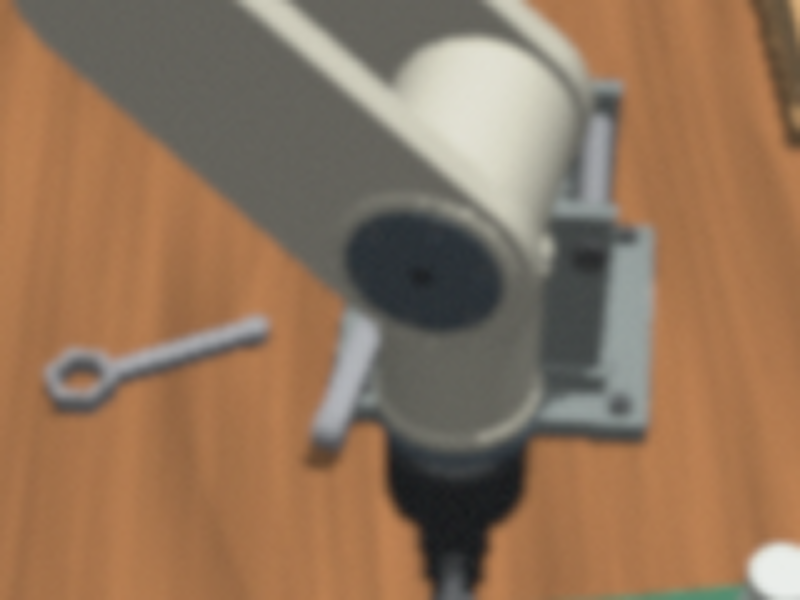

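View pics/top18c.png

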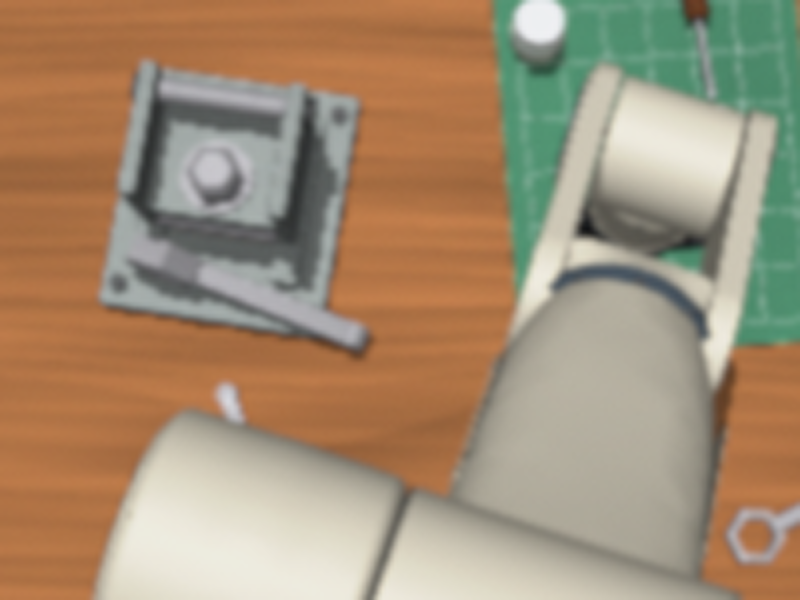

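Run:
```python
from h import *
rows([((440,160,220),np.radians(172))])
for n in ("top18X","side18X"):
    X=np.load(n+".npy"); m=(X[...,0]>380)&(X[...,0]<520)&(X[...,1]>80)&(X[...,1]<260)&(X[...,2]>24)&(X[...,2]<105); q=X[m]
    print(n,len(q)); 
    for i in np.argsort(q[:,1])[::max(1,len(q)//14)]: print(q[i].round(0))
```

```text
[0.2406, 0.7785, -0.2823, 0.0002, 0.0036, 0.0556]
top18X 581
[452.  81.  44.]
[442.  95.  37.]
[508. 110.  42.]
[497. 117.  45.]
[497. 124.  44.]
[504. 131.  40.]
[458. 140.  39.]
[481. 154.  49.]
[485. 168.  49.]
[483. 184.  59.]
[492. 201.  65.]
[473. 213.  25.]
[495. 226.  86.]
[514. 239.  76.]
[494. 253.  50.]
side18X 112
[446.  82.  35.]
[442.  85.  32.]
[443.  90.  37.]
[460.  94.  37.]
[460.  97.  38.]
[456. 102.  38.]
[467. 106.  38.]
[453. 112.  42.]
[460. 116.  38.]
[460. 121.  42.]
[471. 124.  44.]
[471. 129.  48.]
[468. 134.  44.]
[471. 140.  46.]
```

carry_out --increments '[[[0.06, 0.2, -0.28, 0, 0, 0.02], [0.12, 0.45, -0.28, 0, 0, 0.03], [0.12, 0.45, -0.28, 0, 0, 0.03], [0.12, 0.45, -0.28, 0, 0, 0.03], [0.12, 0.45, -0.28, 0, 0, 0.03]]]' --hand 0.4 --squeeze 60

```text
clock: 36.42
eef_pos: [478.5, 15.1, 214.3]
tcp_rot: [3.141, 0.004, 3.028]
contact_force: [1.4, 1.1, 0.3]
opening: 0.604
```

carry_out --increments '[[[0.14, 0.34, 0, 0, 0, 0.025], [0.14, 0.34, 0, 0, 0, 0.025], [0.14, 0.34, 0, 0, 0, 0.025], [0.14, 0.34, 0, 0, 0, 0.025], [0.14, 0.34, 0, 0, 0, 0.025]]]'

```text
clock: 36.83
eef_pos: [437.6, 158.6, 213.5]
tcp_rot: [3.139, 0.003, 3.006]
contact_force: [-0.3, -1.0, -0.5]
opening: 0.602
```

Run:
```python
from h import *
print(cur()[0],sense()["clock"])
f=optics.grab_frame("wrist"); cv2.imwrite("pics/w19.png",f["img"][:,:,::-1]); X=cloud(f); np.savez("w19.npz",X=X,**{k:f[k] for k in f})
f=optics.grab_frame('side'); c=f['img'][110:230,180:340]; cv2.imwrite('pics/side19c.png',cv2.resize(c,(800,600),interpolation=cv2.INTER_CUBIC)[:,:,::-1]); np.save("side19X.npy",cloud(f))
```

```text
[437.57549042 158.64270174 213.48124576] 36.8333
```

View pics/w19.png

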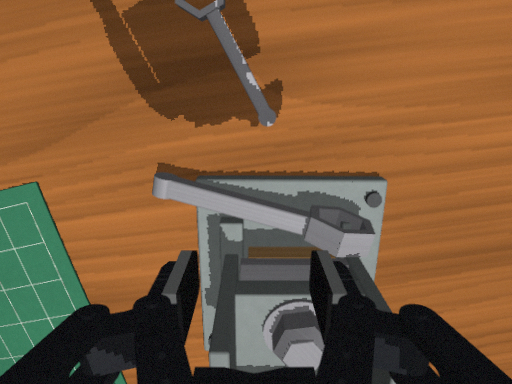

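View pics/side19c.png

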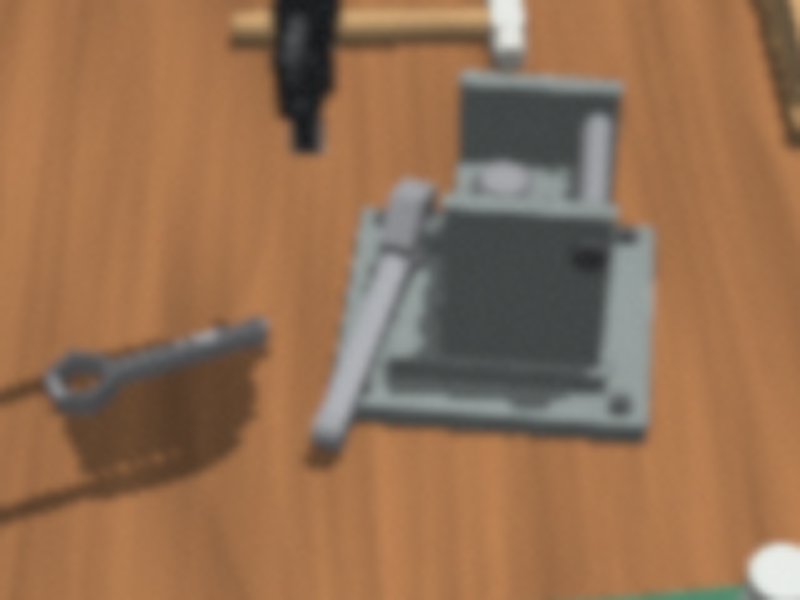

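Run:
```python
from fit import *
d=np.load("w19.npz"); f={k:(d[k] if d[k].ndim else float(d[k])) for k in d.files}; X=f["X"]
cv2.imwrite("pics/w19z.png",cv2.resize(f["img"][160:265,145:390],(794,340),interpolation=cv2.INTER_CUBIC)[:,:,::-1])
c0=np.array([562.7,180.3]); im,P=hexfit(f,146,c0,0,0,0); cv2.imwrite("pics/r19.png",im[120:540,120:540])
# ring face plane
m=(X[...,0]>440)&(X[...,0]<522)&(X[...,1]>60)&(X[...,1]<270)&(X[...,2]>26)&(X[...,2]<110)
v,u=np.where(m); q=X[m]; print(len(q))
# print grid samples
for vv in range(172,262,6):
    print(vv,[tuple(X[vv,uu].round(0).astype(int).tolist()) for uu in (165,220,280,315,330,345,360)] )
```

```text
8138
172 [(433, 63, -1), (441, 122, 0), (450, 185, -1), (455, 223, -2), (457, 238, 0), (459, 255, -1), (462, 271, -1)]
178 [(432, 71, 32), (444, 123, 16), (452, 184, 16), (457, 219, 15), (459, 235, 15), (462, 251, 14), (465, 268, 10)]
184 [(438, 71, 34), (449, 122, 18), (458, 183, 19), (463, 219, 18), (464, 234, 19), (467, 249, 19), (469, 265, 18)]
190 [(444, 69, 34), (451, 123, 35), (464, 182, 18), (469, 218, 20), (471, 234, 18), (473, 249, 19), (475, 264, 21)]
196 [(450, 68, 34), (455, 123, 42), (471, 181, 18), (475, 217, 19), (477, 233, 19), (480, 249, 19), (482, 264, 18)]
202 [(467, 55, -1), (461, 122, 42), (477, 181, 19), (482, 217, 18), (484, 232, 19), (486, 248, 19), (488, 264, 19)]
208 [(473, 54, -1), (467, 121, 42), (472, 179, 50), (480, 213, 41), (486, 230, 32), (493, 248, 19), (495, 264, 19)]
214 [(480, 52, -1), (481, 116, 19), (477, 178, 52), (480, 210, 57), (492, 229, 32), (494, 244, 33), (502, 263, 19)]
220 [(487, 51, 0), (484, 117, 31), (483, 177, 53), (480, 208, 70), (499, 229, 30), (500, 244, 33), (498, 256, 44)]
226 [(495, 49, -1), (487, 117, 39), (490, 177, 52), (486, 208, 70), (484, 220, 79), (504, 242, 39), (504, 256, 44)]
232 [(502, 48, 0), (493, 116, 40), (510, 177, 20), (492, 207, 71), (489, 219, 80), (488, 231, 86), (494, 246, 79)]
238 [(509, 46, -1), (500, 115, 39), (518, 176, 19), (497, 207, 72), (495, 218, 81), (494, 230, 87), (498, 245, 81)]
244 [(517, 44, -1), (508, 114, 36), (525, 175, 19), (504, 206, 71), (501, 218, 81), (500, 230, 86), (505, 245, 80)]
250 [(525, 42, -2), (523, 109, 19), (527, 174, 29), (431, 186, 221), (506, 217, 82), (507, 230, 85), (511, 245, 79)]
256 [(531, 41, 0), (530, 108, 19), (527, 173, 43), (431, 185, 227), (431, 191, 227), (513, 230, 85), (518, 245, 78)]
```

View pics/w19z.png

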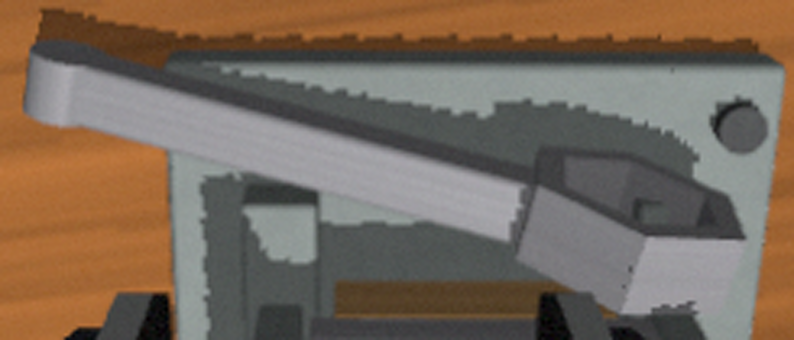

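View pics/r19.png

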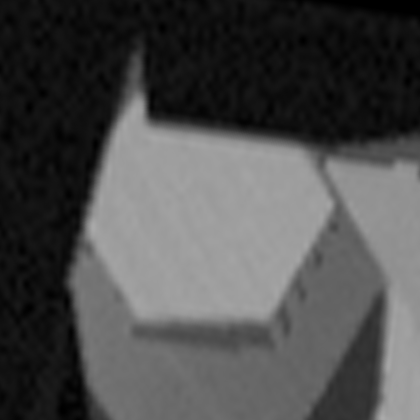

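Run:
```python
from fit import *
d=np.load("w19.npz"); f={k:(d[k] if d[k].ndim else float(d[k])) for k in d.files}; X=f["X"]
# handle top points: near plane z(y)
m=(X[...,0]>425)&(X[...,0]<520)&(X[...,1]>80)&(X[...,1]<190)&(X[...,2]>30)
q=X[m]
# robust plane fit top surface
A=np.c_[q[:,0],q[:,1],np.ones(len(q))]; z=q[:,2]; w=np.ones(len(q),bool)
for _ in range(15):
    c=np.linalg.lstsq(A[w],z[w],rcond=None)[0]; r_=z-A@c; w=abs(r_)<max(1.2,0)
    if _<5: w=r_>-1.5
print("plane",c,w.sum(),np.std(r_[w]), "normal tilt: roll about handle")
t=q[w]
# direction by edges: for bins in y, min & max along x
ys=np.arange(85,188,6); ex=[]
for y0 in ys:
    b=t[abs(t[:,1]-y0)<2]; 
    if len(b)>10: ex.append((y0,b[:,0].min(),b[:,0].max()))
ex=np.array(ex); print(ex.round(1).tolist())
p1=np.polyfit(ex[:,0],ex[:,1],1);p2=np.polyfit(ex[:,0],ex[:,2],1); print("front",p1,"back",p2)
for pp,n in((p1,'f'),(p2,'b')): print(n, "at y=218",np.polyval(pp,218.5),"y=230",np.polyval(pp,230.5))
# ring edges
for y0 in (206,210,218,224,230,236,242):
    b=X[(abs(X[...,1]-y0)<1.5)&(X[...,0]>440)&(X[...,0]<540)&(X[...,2]>60)&(X[...,2]<100)]
    if len(b): print("ring",y0,b[:,0].min().round(1),b[:,0].max().round(1),"pred",np.polyval(p1,y0).round(1),np.polyval(p2,y0).round(1),np.median(b[:,2]).round(1))
```

```text
plane [-1.23608943e+00  5.51339513e-02  8.10443264e+02] 1159 0.6826578643409327 normal tilt: roll about handle
[[103.0, 436.2, 438.9], [109.0, 436.7, 443.5], [121.0, 517.2, 518.9], [127.0, 518.2, 519.5], [145.0, 425.1, 426.0], [151.0, 425.0, 427.5], [157.0, 425.4, 428.4], [163.0, 426.1, 429.5], [169.0, 427.6, 430.1], [175.0, 428.5, 430.7]]
front [ -0.6738892  542.29991115] back [ -0.69137926 547.47298663]
f at y=218 395.0551204955673 y=230 386.96845007051616
b at y=218 396.40661797186436 y=230 388.1100668330145
ring 206 478.4 504.5 pred 403.5 405.0 69.6
ring 210 479.4 506.8 pred 400.8 402.3 73.1
ring 218 482.3 510.0 pred 395.4 396.8 80.1
ring 224 485.2 528.7 pred 391.3 392.6 85.1
ring 230 487.1 530.0 pred 387.3 388.5 85.5
ring 236 489.4 536.7 pred 383.3 384.3 83.3
ring 242 491.6 536.7 pred 379.2 380.2 80.9
```

Run:
```python
from fit import *
d=np.load("w19.npz"); f={k:(d[k] if d[k].ndim else float(d[k])) for k in d.files}; X=f["X"]
m=(X[...,0]>425)&(X[...,0]<505)&(X[...,1]>75)&(X[...,1]<192)&(abs(X[...,2]-(34+(X[...,1]-70)*0.165))<4)
q=X[m]; A=np.c_[q[:,0],q[:,1],np.ones(len(q))]; z=q[:,2]; w=np.ones(len(q),bool)
for _ in range(10):
    c=np.linalg.lstsq(A[w],z[w],rcond=None)[0]; r_=z-A@c; w=abs(r_)<1.2
print("plane",c,w.sum(),len(q),np.std(r_[w]))
t=q[w]; ex=[]
for y0 in np.arange(80,192,5):
    b=t[abs(t[:,1]-y0)<1.5]
    if len(b)>10: ex.append((y0,b[:,0].min(),b[:,0].max()))
ex=np.array(ex); print(ex.round(1).tolist())
p1=np.polyfit(ex[:,0],ex[:,1],1);p2=np.polyfit(ex[:,0],ex[:,2],1); print("front",p1,"back",p2)
for y0 in (200,204,206,210,214,218,222):
    b=X[(abs(X[...,1]-y0)<1.)&(X[...,0]>440)&(X[...,0]<540)&(X[...,2]>58)&(X[...,2]<100)]
    if len(b): print("ring",y0,b[:,0].min().round(1),b[:,0].max().round(1),"pred",np.polyval(p1,y0).round(1),np.polyval(p2,y0).round(1),np.median(b[:,2]).round(1))
h=np.array([ (p1[0]+p2[0])/2,1]); h/=np.linalg.norm(h); print("handle dir",np.degrees(np.arctan2(h[1],h[0])))
for y0 in (80,110,130): print(y0,np.polyval((p1+p2)/2,y0), c@[np.polyval((p1+p2)/2,y0),y0,1])
# head fit
c0=np.array([562.7,180.3]); im,P=hexfit(f,146,c0,0,0,0); im=cv2.GaussianBlur(im,(5,5),0)
for nm,pts in {"bot":[(120+140,0),(120+262,0)],}.items():
    ys=[]
    for x in range(262,380,4):
        col=im[380:470,x].astype(int); g=np.diff(col); ys.append((x,380+np.argmin(g)))
    ys=np.array(ys); k=cv2.fitLine(ys.astype(np.float32),cv2.DIST_HUBER,0,.01,.01).ravel(); print("edge angle img",np.degrees(np.arctan2(k[1],k[0])),ys[::6].tolist())
```

```text
plane [0.03751487 0.17314528 3.51266685] 2173 2687 0.5826740717636207
[[80.0, 435.3, 456.0], [85.0, 436.6, 458.4], [90.0, 439.2, 459.4], [95.0, 440.6, 462.4], [100.0, 443.8, 463.3], [105.0, 445.2, 464.8], [110.0, 446.9, 467.6], [115.0, 449.2, 468.7], [120.0, 450.7, 471.3], [125.0, 453.2, 472.6], [130.0, 454.6, 474.8], [135.0, 456.1, 476.6], [140.0, 457.5, 478.8], [145.0, 459.6, 480.2], [150.0, 461.3, 482.9], [155.0, 463.5, 483.9], [160.0, 465.0, 485.5], [165.0, 467.5, 487.8], [170.0, 468.5, 489.3], [175.0, 470.2, 491.3], [180.0, 472.7, 492.5], [185.0, 474.9, 495.5], [190.0, 476.3, 496.6]]
front [3.70500929e-01 4.05993492e+02] back [3.69566613e-01 4.26639997e+02]
ring 200 488.5 526.2 pred 480.1 500.6 65.7
ring 204 479.1 503.5 pred 481.6 502.0 68.5
ring 206 478.4 504.2 pred 482.3 502.8 69.5
ring 210 479.4 505.8 pred 483.8 504.2 73.2
ring 214 481.0 506.1 pred 485.3 505.7 76.3
ring 218 482.7 509.5 pred 486.8 507.2 80.1
ring 222 484.5 529.1 pred 488.2 508.7 83.5
handle dir 69.69382436721718
80 445.91944621065255 34.09290163101149
110 457.02045934146594 39.7037132548077
130 464.42113476200814 43.4442543373385
edge angle img 0.028828053 [[262, 441], [286, 439], [310, 444], [334, 440], [358, 441]]
```

Run:
```python
from h import *
print(cur()[0],sense()["tcp_rot"])
rows([((453.5,100,190),np.radians(136.5)),((453.5,100,190),np.radians(115))])
```

```text
[438.52716304 155.64791598 213.15350398] [3.14062701e+00 3.02087536e-03 3.00486313e+00]
[-0.0559, -0.1328, 0.0579, 0.0018, 0.0025, 0.5944]
[-0.0559, -0.1328, 0.0579, 0.0023, 0.0022, 0.9528]
```

carry_out --increments '[[[-0.02, -0.05, 0.02, 0, 0, 0.119], [-0.04, -0.1, 0.04, 0, 0, 0.238], [-0.056, -0.133, 0.058, 0, 0, 0.357], [-0.056, -0.133, 0.058, 0, 0, 0.476], [-0.056, -0.133, 0.058, 0, 0, 0.594]]]' --hand 0.5 --squeeze 90

```text
clock: 37.35
eef_pos: [453.8, 96.7, 189.1]
tcp_rot: [3.141, 0.001, 2.371]
contact_force: [1.1, -0.0, 1.3]
opening: 0.496
```

carry_out --increments '[[[0, 0, 0, 0, 0, 0.119], [0, 0, 0, 0, 0, 0.238], [0, 0, 0, 0, 0, 0.357], [0, 0, 0, 0, 0, 0.476], [0, 0, 0, 0, 0, 0.595]]]'

```text
clock: 37.77
eef_pos: [453.9, 97.5, 189.6]
tcp_rot: [3.139, 0.0, 1.749]
contact_force: [0.3, -0.2, -0.2]
opening: 0.502
```

carry_out --increments '[[[0, 0, 0, 0, 0, 0.119], [0, 0, 0, 0, 0, 0.238], [0, 0, 0, 0, 0, 0.357], [0, 0, 0, 0, 0, 0.476], [0, 0, 0, 0, 0, 0.52]]]'

```text
clock: 38.18
eef_pos: [454.0, 97.5, 189.6]
tcp_rot: [3.139, -0.001, 1.203]
contact_force: [-0.0, -0.9, -0.4]
opening: 0.502
```

Run:
```python
from h import *
print(cur()[0],sense()["tcp_rot"],sense()["opening"],sense()["clock"])
rows([((453.5,100,80),np.radians(69.7)),((453.5,100,26),np.radians(69.7))])
f=optics.grab_frame("wrist"); cv2.imwrite("pics/w20.png",f["img"][:,:,::-1])
```

```text
[453.95790491  97.54782673 189.57465751] [ 3.13938901e+00 -9.71216613e-04  1.20325875e+00] 0.5020204364173237 38.1833
[0.005, -0.0039, 0.2739, 0.0021, -0.0009, -0.0126]
[0.0049, -0.0042, 0.4089, 0.0021, -0.0009, -0.0126]
```

View pics/w20.png

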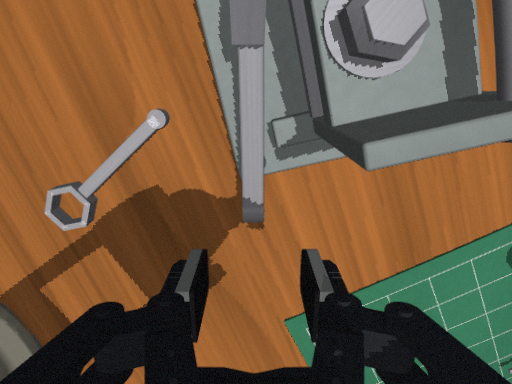

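carry_out --increments '[[[0.005, -0.004, 0.09, 0, 0, -0.012], [0.005, -0.004, 0.19, 0, 0, -0.012], [0.005, -0.004, 0.274, 0, 0, -0.012], [0.005, -0.004, 0.274, 0, 0, -0.012], [0.005, -0.004, 0.274, 0, 0, -0.012]]]'

```text
clock: 38.65
eef_pos: [452.1, 100.2, 79.0]
tcp_rot: [-3.14, 0.001, 1.225]
contact_force: [0.3, 0.9, 1.1]
opening: 0.501
```

carry_out --increments '[[[0, 0, 0.05, 0, 0, 0], [0, 0, 0.08, 0, 0, 0], [0, 0, 0.08, 0, 0, 0], [0, 0, 0.08, 0, 0, 0]]]'

```text
clock: 38.98
eef_pos: [454.4, 101.0, 49.4]
tcp_rot: [3.138, -0.002, 1.224]
contact_force: [-0.1, -0.8, -0.5]
opening: 0.499
```

Run:
```python
from h import *
s=sense();print(cur()[0],s["tcp_rot"],s["opening"],s["clock"],s["contact_force"])
rows([((453.5,100,26),np.radians(69.7))])
f=optics.grab_frame("wrist"); cv2.imwrite("pics/w21.png",f["img"][:,:,::-1])
X=cloud(f); p,R=cur(); T=R.inv().apply((X-p).reshape(-1,3)).reshape(X.shape)
for v in (150,200,240,280): 
  b=T[v,200:310]; print(v,[x.round(0).tolist() for x in b[::12]])
```

```text
[454.37487879 101.02076722  49.38335717] [ 3.13841094e+00 -1.80362617e-03  1.22426160e+00] 0.4986070789414201 38.9833 [-0.0557997  -0.77239544 -0.49612682]
[-0.0032, -0.0014, 0.0584, 0.003, -0.0017, 0.0074]
150 [[44.0, -31.0, 51.0], [48.0, -21.0, 30.0], [48.0, -15.0, 29.0], [53.0, -7.0, 3.0], [53.0, -2.0, 2.0], [53.0, 3.0, 3.0], [52.0, 8.0, 3.0], [48.0, 16.0, 31.0], [48.0, 21.0, 26.0], [50.0, 26.0, 20.0]]
200 [[14.0, -32.0, 51.0], [14.0, -25.0, 50.0], [20.0, -16.0, 31.0], [29.0, -8.0, 6.0], [29.0, -2.0, 6.0], [28.0, 3.0, 8.0], [28.0, 9.0, 8.0], [21.0, 16.0, 31.0], [21.0, 23.0, 31.0], [27.0, 26.0, 11.0]]
240 [[-12.0, -33.0, 50.0], [-12.0, -26.0, 50.0], [-12.0, -18.0, 50.0], [7.0, -9.0, 10.0], [7.0, -3.0, 9.0], [7.0, 3.0, 10.0], [6.0, 9.0, 11.0], [-12.0, 19.0, 51.0], [-12.0, 26.0, 51.0], [-12.0, 34.0, 51.0]]
280 [[6.0, -21.0, -26.0], [-40.0, -27.0, 50.0], [-40.0, -19.0, 50.0], [-18.0, -9.0, 15.0], [-19.0, -3.0, 15.0], [-18.0, 3.0, 15.0], [-41.0, 12.0, 51.0], [-40.0, 20.0, 51.0], [-40.0, 27.0, 50.0], [6.0, 22.0, -25.0]]
```

View pics/w21.png

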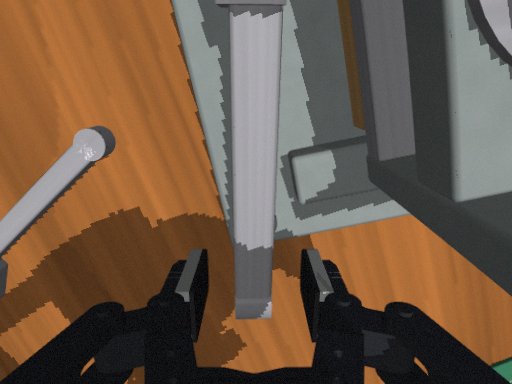

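carry_out --increments '[[[-0.003, 0, 0.03, 0.003, 0, 0], [-0.003, 0, 0.066, 0.003, 0, 0], [-0.003, 0, 0.066, 0.003, 0, 0], [-0.003, 0, 0.066, 0.003, 0, 0]]]'

```text
clock: 39.37
eef_pos: [453.3, 99.9, 22.2]
tcp_rot: [-3.14, -0.001, 1.224]
contact_force: [-0.9, 0.3, 0.9]
opening: 0.5
```

carry_out --increments '[[[0, 0, 0, 0, 0, 0], [0, 0, 0, 0, 0, 0], [0, 0, 0, 0, 0, 0], [0, 0, 0, 0, 0, 0], [0, 0, 0, 0, 0, 0]]]' --hand 1 --squeeze 90

```text
clock: 39.78
eef_pos: [453.8, 100.1, 22.6]
tcp_rot: [3.141, -0.002, 1.224]
contact_force: [-1.3, -0.9, 9.9]
opening: 0.211
```

carry_out --increments '[[[0, 0, -0.02, 0, 0, 0], [0, 0, -0.06, 0, 0, 0], [0, 0, -0.12, 0, 0, 0], [0, 0, -0.12, 0, 0, 0]]]'

```text
clock: 40.12
eef_pos: [454.8, 100.2, 72.7]
tcp_rot: [3.139, -0.003, 1.224]
contact_force: [2.9, 0.6, -3.9]
opening: 0.21
```

Run:
```python
from h import *
s=sense();print(cur()[0],s["tcp_rot"],s["opening"],s["clock"],s["contact_force"],s["wrist_torque"])
f=optics.grab_frame("wrist"); cv2.imwrite("pics/w22.png",f["img"][:,:,::-1])
f=optics.grab_frame('side'); c=f['img'][110:230,180:340]; cv2.imwrite('pics/side22c.png',cv2.resize(c,(800,600),interpolation=cv2.INTER_CUBIC)[:,:,::-1])
```

```text
[454.79423547 100.24696099  72.65943636] [ 3.13928341 -0.00323499  1.22420955] 0.21041995231550661 40.1167 [ 2.92523268  0.61438534 -3.86730337] [-0.11393252 -0.09501707  0.04913197]
```

View pics/w22.png

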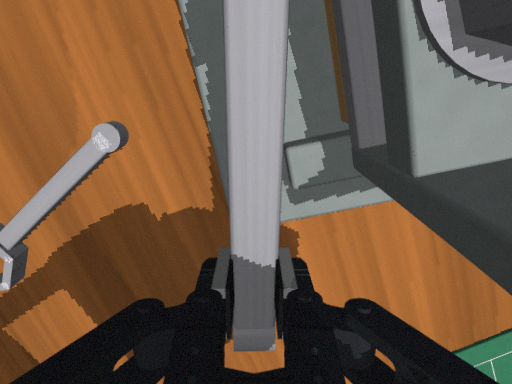

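View pics/side22c.png

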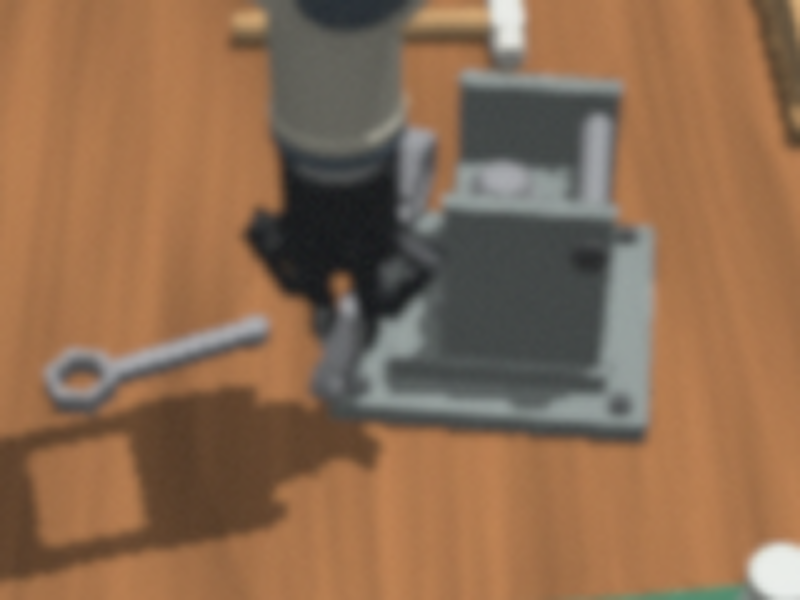

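Run:
```python
from h import *
y=np.radians(69.9)
rows([((425,100,200),y),((539,-262,200),y)])
hx=np.array([np.cos(np.radians(9.9)),0,-np.sin(np.radians(9.9))])
for t in (15,30,45,50):
    Rr=Ro.from_rotvec([0,-np.radians(9.9),0])*Ro.from_rotvec(hx*np.radians(t)); print(t,(Rr.as_rotvec()/np.radians(60)).round(3))
```

```text
[-0.0235, -0.0669, -0.325, 0.0003, -0.0019, 0.0041]
[-0.7779, 0.5086, -0.3263, 0.0003, -0.0019, 0.0041]
15 [ 0.249 -0.164 -0.022]
30 [ 0.499 -0.161 -0.043]
45 [ 0.748 -0.156 -0.065]
50 [ 0.831 -0.154 -0.072]
```

carry_out --increments '[[[-0.023, -0.066, -0.06, 0, 0, 0], [-0.023, -0.066, -0.15, 0, 0, 0], [-0.023, -0.066, -0.24, 0, 0, 0], [-0.023, -0.066, -0.32, 0, 0, 0], [-0.05, -0.04, -0.32, 0, 0, 0]]]'

```text
clock: 40.63
eef_pos: [433.2, 88.0, 201.7]
tcp_rot: [3.138, -0.005, 1.225]
contact_force: [2.6, 1.2, -4.2]
opening: 0.203
```

carry_out --increments '[[[-0.08, 0.06, 0, 0, 0, 0], [-0.16, 0.12, 0, 0, 0, 0], [-0.24, 0.18, 0, 0, 0, 0], [-0.32, 0.24, 0, 0, 0, 0], [-0.4, 0.3, 0, 0, 0, 0]]]'

```text
clock: 41.05
eef_pos: [489.0, -106.7, 195.6]
tcp_rot: [-3.138, -0.001, 1.224]
contact_force: [1.2, 1.3, -4.1]
opening: 0.206
```

Run:
```python
from h import *
s=sense();print(cur()[0],s["tcp_rot"],s["opening"],s["clock"],s["contact_force"])
rows([((539,-262,180),np.radians(69.9))])
```

```text
[ 489.03483334 -106.72962548  195.55772645] [-3.13808573e+00 -6.09759867e-04  1.22429356e+00] 0.20626545124643822 41.05 [ 1.24620594  1.27372751 -4.11283808]
[-0.3227, 0.2495, 0.0378, -0.0034, -0.0006, 0.0041]
```

Carry on to the mat, tilting as it goes.

carry_out --increments '[[[-0.08, 0.062, 0, 0.1, -0.03, 0], [-0.16, 0.124, 0, 0.2, -0.06, -0.01], [-0.24, 0.186, 0, 0.3, -0.09, -0.02], [-0.32, 0.248, 0, 0.4, -0.12, -0.03], [-0.323, 0.25, 0, 0.499, -0.161, -0.043]]]'

```text
clock: 41.47
eef_pos: [541.2, -267.7, 194.9]
tcp_rot: [-2.608, 0.152, 1.308]
contact_force: [-1.5, 1.2, -5.6]
opening: 0.207
```

```bash
cat > tl.py <<'E'
from h import *
import sys
s=sense();p,R=cur(); print(p.round(1),s["tcp_rot"].round(3),s["opening"].round(3) if hasattr(s["opening"],'round') else s["opening"],s["clock"],s["contact_force"].round(1),"q",s["qpos"].round(2))
th=float(sys.argv[1]); tgt=np.array([float(x) for x in sys.argv[2:5]])
R0=Ro.from_euler("xyz",[np.pi,0,np.radians(69.9)])
hx=np.array([np.cos(np.radians(9.9)),0,-np.sin(np.radians(9.9))])
Rt=R0*Ro.from_rotvec([0,-np.radians(9.9),0])*Ro.from_rotvec(hx*np.radians(th))
print((R.inv().apply(tgt-p)/400).round(4),((R.inv()*Rt).as_rotvec()/np.radians(60)).round(4))
print("handle dir world",R.apply(hx).round(3),"zw",R.apply([0,-1,0]).round(3))
E
python3 tl.py 45 539 -262 150
python3 - <<'E'
from h import *
f=optics.grab_frame('side'); c=f['img'][150:330,190:430]; cv2.imwrite('pics/side23c.png',cv2.resize(c,(800,600),interpolation=cv2.INTER_CUBIC)[:,:,::-1])
E
```

```text
[ 541.2 -267.7  194.9] [-2.608  0.152  1.308] 0.20650229051877378 41.4667 [-1.5  1.2 -5.6] q [-0.36  0.65  1.34 -0.18  1.67 -0.02]
[0.0292 0.0479 0.0985] [ 0.243   0.0023 -0.0441]
handle dir world [ 0.344  0.939 -0.003] zw [-0.811  0.298  0.503]
```

View pics/side23c.png

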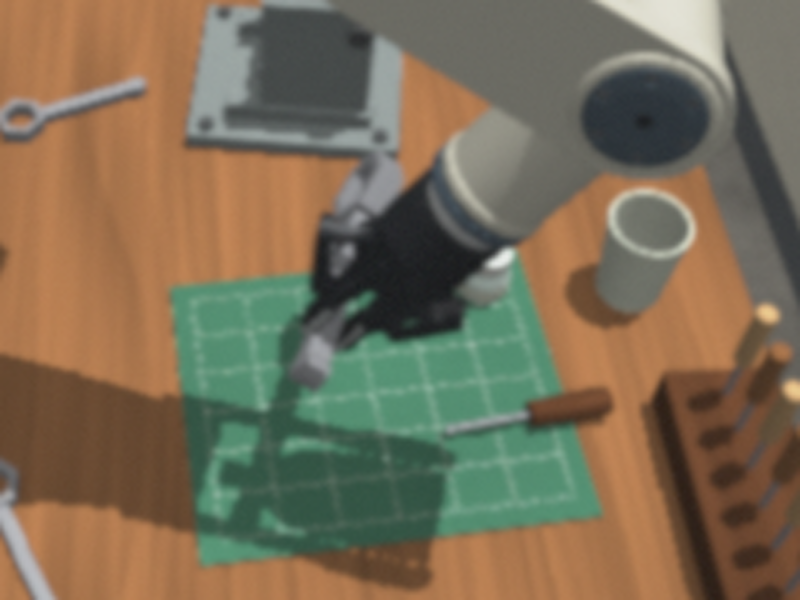

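```bash
python3 tl.py 50 539 -262 60
```

```text
[ 540.7 -263.5  191.1] [-2.594  0.152  1.313] 0.20862347598501918 41.5167 [ 1.8  0.6 -7.7] q [-0.35  0.66  1.34 -0.18  1.68 -0.02]
[0.0521 0.164  0.279 ] [ 0.3125  0.0047 -0.0549]
handle dir world [ 0.341  0.94  -0.004] zw [-0.805  0.294  0.514]
```

carry_out --increments '[[[0.012, 0.035, 0.06, 0.08, 0, -0.014], [0.024, 0.075, 0.12, 0.16, 0, -0.028], [0.038, 0.12, 0.19, 0.24, 0.002, -0.042], [0.052, 0.164, 0.279, 0.312, 0.004, -0.055], [0.052, 0.164, 0.279, 0.312, 0.004, -0.055]]]'

```text
clock: 41.93
eef_pos: [532.9, -256.0, 47.3]
tcp_rot: [-2.252, 0.103, 1.356]
contact_force: [-5.5, 1.5, -11.6]
opening: 0.21
```

carry_out --increments '[[[0, 0, 0, 0, 0, 0], [0, 0, 0, 0, 0, 0], [0, 0, 0, 0, 0, 0]]]'

```text
clock: 42.18
eef_pos: [542.4, -259.8, 70.4]
tcp_rot: [-2.287, 0.11, 1.352]
contact_force: [0.5, -0.1, -3.3]
opening: 0.209
```

```bash
python3 tl.py 50 539 -262 36
python3 - <<'E'
from h import *
f=optics.grab_frame('side'); c=f['img'][180:330,210:410]; cv2.imwrite('pics/side24c.png',cv2.resize(c,(800,600),interpolation=cv2.INTER_CUBIC)[:,:,::-1])
E
```

```text
[ 542.4 -259.8   70.4] [-2.287  0.11   1.352] 0.20922779855245308 42.1833 [ 0.5 -0.1 -3.3] q [-0.35  0.97  1.17 -0.18  1.84 -0.05]
[0.0023 0.0604 0.0621] [ 0.024  -0.0015  0.0001]
handle dir world [0.342 0.94  0.004] zw [-0.623  0.223  0.75 ]
```

View pics/side24c.png

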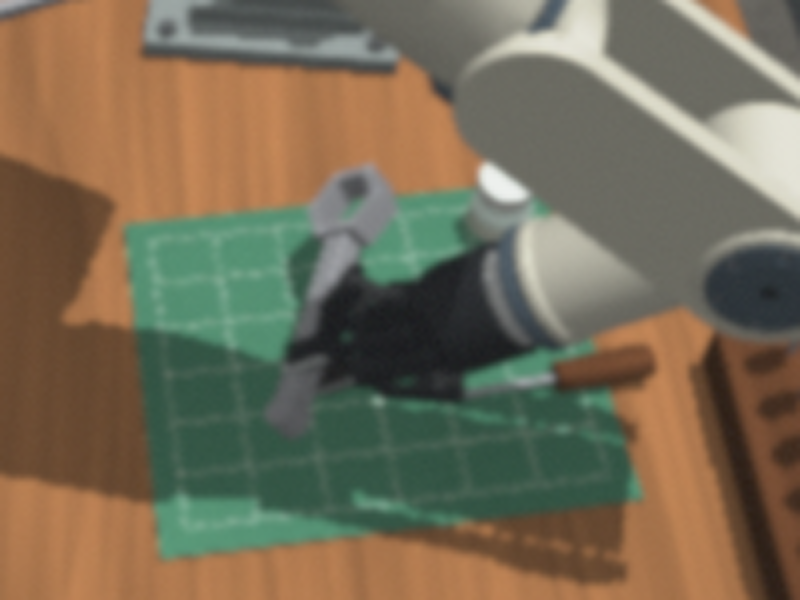

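carry_out --increments '[[[0, 0.01, 0.01, 0.01, 0, 0], [0, 0.02, 0.02, 0.02, 0, 0], [0, 0.03, 0.03, 0.024, 0, 0], [0, 0.038, 0.039, 0.024, 0, 0], [0, 0.038, 0.039, 0.024, 0, 0]]]'

```text
clock: 42.65
eef_pos: [537.0, -260.8, 42.8]
tcp_rot: [-2.251, 0.108, 1.353]
contact_force: [-0.4, 0.4, -4.9]
opening: 0.202
```

carry_out --increments '[[[0, 0.005, 0.005, 0, 0, 0], [0, 0.01, 0.01, 0, 0, 0], [0, 0.014, 0.014, 0, 0, 0], [0, 0.014, 0.014, 0, 0, 0]]]'

```text
clock: 42.98
eef_pos: [536.5, -261.5, 35.5]
tcp_rot: [-2.252, 0.108, 1.353]
contact_force: [-0.2, 0.1, -3.5]
opening: 0.206
```

```bash
python3 tl.py 50 539 -262 33
python3 - <<'E'
from h import *
f=optics.grab_frame('side'); c=f['img'][200:320,220:380]; cv2.imwrite('pics/side25c.png',cv2.resize(c,(800,600),interpolation=cv2.INTER_CUBIC)[:,:,::-1])
E
```

```text
[ 536.5 -261.5   35.5] [-2.252  0.108  1.353] 0.20565542192062714 42.9833 [-0.2  0.1 -3.5] q [-0.36  1.03  1.16 -0.18  1.83 -0.05]
[ 0.0008  0.009  -0.001 ] [-0.0093 -0.0017  0.0018]
handle dir world [0.345 0.939 0.001] zw [-0.597  0.218  0.772]
```

View pics/side25c.png

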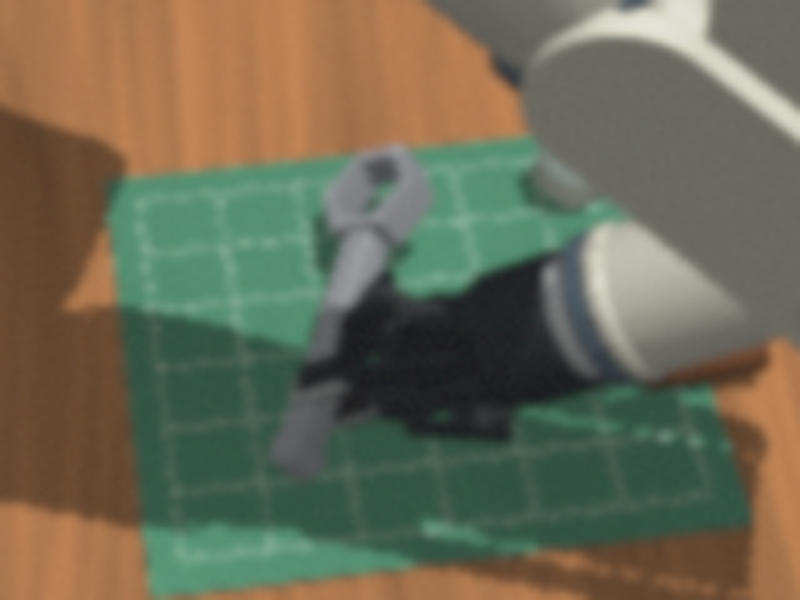

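carry_out --increments '[[[0, 0.004, 0.0035, 0, 0, 0], [0, 0.008, 0.0065, 0, 0, 0], [0, 0.008, 0.0065, 0, 0, 0]]]'

```text
clock: 43.28
eef_pos: [536.6, -262.0, 31.7]
tcp_rot: [-2.252, 0.108, 1.353]
contact_force: [0.1, -0.4, -4.5]
opening: 0.204
```

carry_out --increments '[[[0, 0.004, 0.0035, 0, 0, 0], [0, 0.006, 0.005, 0, 0, 0], [0, 0.006, 0.005, 0, 0, 0]]]'

```text
clock: 43.53
eef_pos: [536.4, -262.3, 28.8]
tcp_rot: [-2.252, 0.108, 1.353]
contact_force: [0.6, -0.4, -3.5]
opening: 0.21
```

```bash
python3 tl.py 50 539 -262 33
```

```text
[ 536.4 -262.3   28.8] [-2.252  0.108  1.353] 0.21041389108077244 43.5333 [ 0.6 -0.4 -3.5] q [-0.36  1.04  1.16 -0.18  1.82 -0.05]
[ 0.0009 -0.0044 -0.0116] [-0.0091 -0.0017  0.0019]
handle dir world [0.345 0.939 0.001] zw [-0.597  0.218  0.772]
```

carry_out --increments '[[[0, 0.004, 0.0035, 0, 0, 0], [0, 0.008, 0.0065, 0, 0, 0], [0, 0.008, 0.0065, 0, 0, 0]]]'

```text
clock: 43.78
eef_pos: [536.0, -262.7, 25.2]
tcp_rot: [-2.251, 0.108, 1.353]
contact_force: [-0.9, -0.6, 1.5]
opening: 0.205
```

carry_out --increments '[[[0, 0.003, 0.0025, 0, 0, 0], [0, 0.004, 0.0032, 0, 0, 0], [0, 0.004, 0.0032, 0, 0, 0]]]'

```text
clock: 44.03
eef_pos: [536.1, -263.0, 23.4]
tcp_rot: [-2.251, 0.108, 1.353]
contact_force: [-3.3, -1.9, 5.3]
opening: 0.205
```

```bash
python3 tl.py 50 539 -262 33
```

```text
[ 536.1 -263.    23.4] [-2.251  0.108  1.353] 0.205010081253338 44.0333 [-3.3 -1.9  5.3] q [-0.36  1.05  1.16 -0.18  1.82 -0.05]
[ 0.0015 -0.0147 -0.0204] [-0.0098 -0.0016  0.0022]
handle dir world [0.345 0.939 0.001] zw [-0.596  0.218  0.773]
```

carry_out --increments '[[[0, -0.006, -0.005, 0, 0, 0], [0, -0.01, -0.008, 0, 0, 0], [0, -0.01, -0.008, 0, 0, 0], [0, -0.01, -0.008, 0, 0, 0]]]' --hand 0.65

```text
clock: 44.37
eef_pos: [537.0, -262.5, 28.0]
tcp_rot: [-2.254, 0.109, 1.353]
contact_force: [0.1, 0.0, -0.9]
opening: 0.349
```

```bash
python3 tl.py 50 539 -262 33;  python3 - <<'E'
from h import *
f=optics.grab_frame('side'); c=f['img'][200:320,220:380]; cv2.imwrite('pics/side26c.png',cv2.resize(c,(800,600),interpolation=cv2.INTER_CUBIC)[:,:,::-1])
f=optics.grab_frame('wrist'); cv2.imwrite('pics/w26.png',f["img"][:,:,::-1])
E
```

```text
[ 537.  -262.5   28. ] [-2.254  0.109  1.353] 0.3489041621181752 44.3667 [ 0.1  0.  -0.9] q [-0.36  1.04  1.16 -0.18  1.82 -0.05]
[ 0.0008 -0.0069 -0.0117] [-0.0073 -0.0015  0.0013]
handle dir world [0.345 0.939 0.001] zw [-0.598  0.219  0.771]
```

View pics/side26c.png

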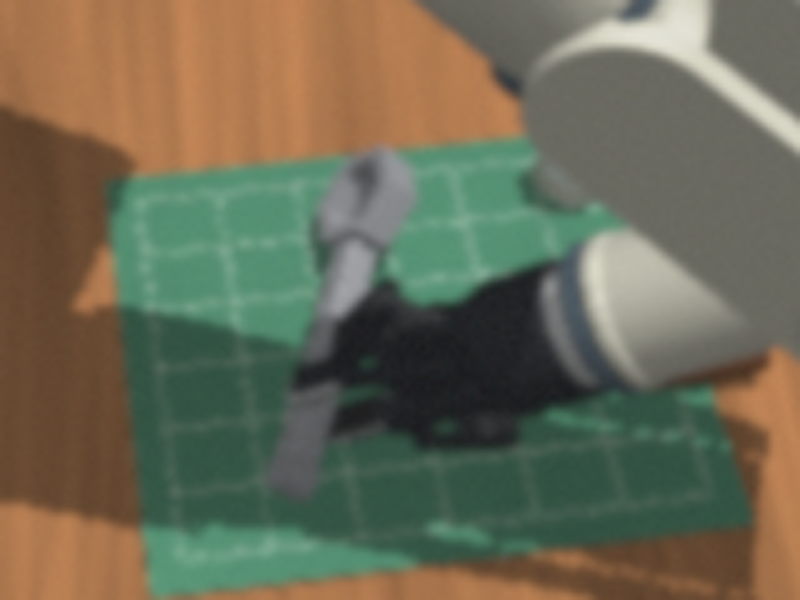

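View pics/w26.png

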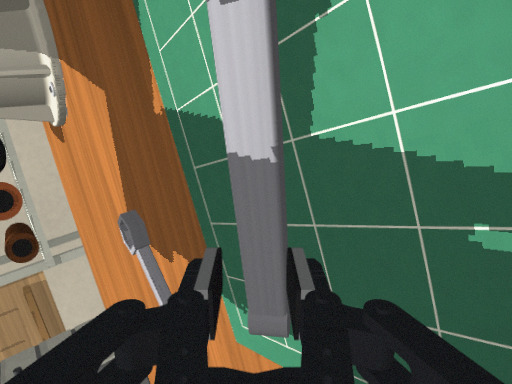

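carry_out --increments '[[[0, 0, 0, 0, 0, 0], [0, 0, 0, 0, 0, 0], [0, 0, 0, 0, 0, 0], [0, 0, 0, 0, 0, 0]]]' --hand 1 --squeeze 70

```text
clock: 44.8
eef_pos: [536.4, -262.4, 28.0]
tcp_rot: [-2.252, 0.108, 1.353]
contact_force: [-0.5, 0.5, 0.3]
opening: 0.003
```

carry_out --increments '[[[0, -0.01, -0.008, 0, 0, 0], [0, -0.03, -0.025, 0, 0, 0], [0, -0.06, -0.05, 0, 0, 0], [0, -0.06, -0.05, 0, 0, 0], [0, -0.06, -0.05, 0, 0, 0]]]'

```text
clock: 45.22
eef_pos: [538.6, -259.4, 60.7]
tcp_rot: [-2.256, 0.109, 1.353]
contact_force: [-0.1, -1.4, -0.5]
opening: 0.002
```

```bash
python3 tl.py 62 539 -262 60;  python3 - <<'E'
from h import *
f=optics.grab_frame('side'); c=f['img'][200:320,220:380]; cv2.imwrite('pics/side27c.png',cv2.resize(c,(800,600),interpolation=cv2.INTER_CUBIC)[:,:,::-1])
f=optics.grab_frame('wrist'); cv2.imwrite('pics/w27.png',f["img"][:,:,::-1])
X=cloud(f); p,R=cur(); T=R.inv().apply((X-p).reshape(-1,3)).reshape(X.shape)
for v in (60,120,180,230): print(v,[T[v,u].round(0).tolist() for u in (215,225,235,245,255,265,275,285)])
E
```

```text
[ 538.6 -259.4   60.7] [-2.256  0.109  1.353] 0.001639548770650987 45.2167 [-0.1 -1.4 -0.5] q [-0.35  1.    1.16 -0.18  1.86 -0.05]
[-0.0059  0.0033 -0.0002] [ 0.1914 -0.0015 -0.0329]
handle dir world [0.345 0.939 0.001] zw [-0.599  0.219  0.77 ]
60 [[nan, nan, nan], [96.0, -18.0, 97.0], [95.0, -11.0, 87.0], [95.0, -5.0, 80.0], [90.0, 1.0, 13.0], [90.0, 5.0, 7.0], [89.0, 10.0, 6.0], [90.0, 14.0, 9.0]]
120 [[55.0, -28.0, 116.0], [56.0, -20.0, 105.0], [57.0, -12.0, 95.0], [58.0, -5.0, 85.0], [63.0, 1.0, 24.0], [64.0, 6.0, 17.0], [64.0, 10.0, 11.0], [64.0, 15.0, 12.0]]
180 [[4.0, -32.0, 135.0], [9.0, -22.0, 115.0], [12.0, -13.0, 104.0], [15.0, -5.0, 94.0], [17.0, 2.0, 84.0], [32.0, 7.0, 29.0], [34.0, 11.0, 22.0], [35.0, 16.0, 16.0]]
230 [[-48.0, -35.0, 149.0], [-41.0, -24.0, 134.0], [-36.0, -15.0, 121.0], [-27.0, -6.0, 101.0], [-23.0, 2.0, 92.0], [-19.0, 9.0, 82.0], [2.0, 13.0, 33.0], [5.0, 18.0, 25.0]]
```

View pics/side27c.png

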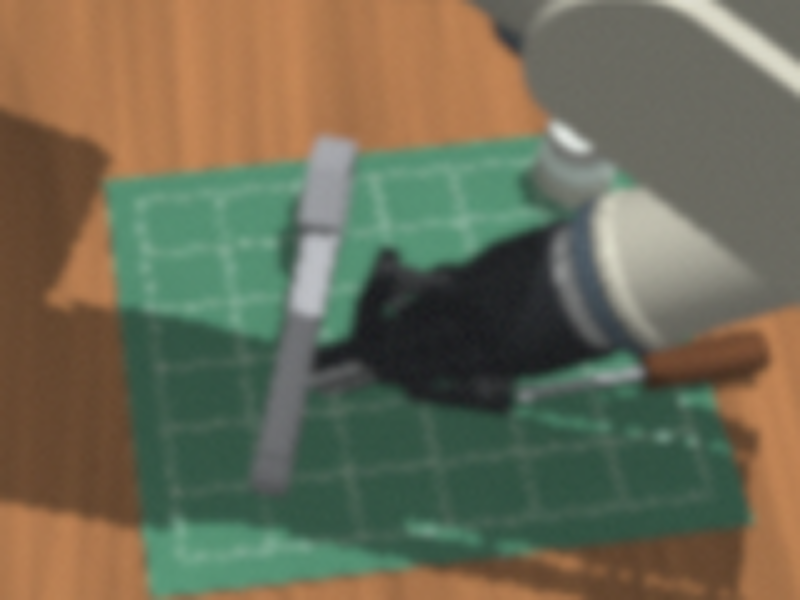

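View pics/w27.png

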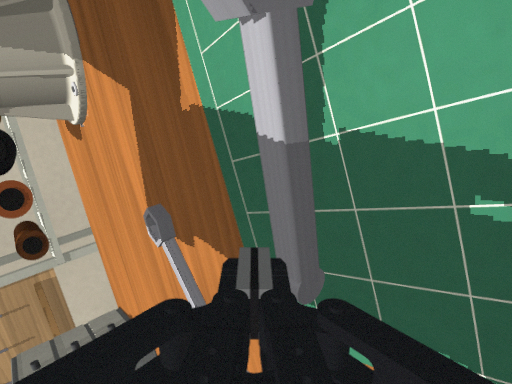

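```bash
cat > v.py <<'E'
from h import *
import sys
p,R=cur(); tgt=np.array([float(x) for x in sys.argv[1:4]]); y=np.radians(float(sys.argv[4]))
s=sense(); print(p.round(1),s["tcp_rot"].round(3),s["clock"],s["contact_force"].round(1))
Rt=Ro.from_euler("xyz",[np.pi,0,y]); print((R.inv().apply(tgt-p)/400).round(4),((R.inv()*Rt).as_rotvec()/np.radians(60)).round(4))
E
python3 v.py 480 -230 220 70
python3 - <<'E'
from h import *
f=optics.grab_frame('side'); X=cloud(f); m=(X[...,0]>470)&(X[...,0]<640)&(X[...,1]>-340)&(X[...,1]<-100)&(X[...,2]>12)&(X[...,2]<85)
u,v=np.where(m)[1],np.where(m)[0]
# light grey only
img=f["img"].astype(int); g=(abs(img[...,0]-img[...,1])<20)&(img[...,0]>70); m&=g
q=X[m]; print(len(q))
for y0 in range(-330,-100,15):
    b=q[abs(q[:,1]-y0)<5]
    if len(b)>3: print(y0,len(b),np.percentile(b[:,0],[5,50,95]).round(0),np.percentile(b[:,2],[5,50,95]).round(0))
E
```

```text
[ 537.8 -259.2   59.3] [-2.253  0.108  1.353] 45.3167 [ 0.1 -0.4 -0.3]
[-0.0036 -0.4123 -0.133 ] [-0.8393  0.1518  0.0708]
542
-300 34 [506. 513. 524.] [17. 24. 28.]
-285 23 [510. 519. 527.] [22. 25. 27.]
-270 50 [514. 531. 554.] [24. 30. 80.]
-255 28 [518. 526. 536.] [24. 28. 32.]
-240 20 [521. 528. 536.] [28. 32. 34.]
-225 22 [525. 533. 542.] [30. 33. 36.]
-210 23 [531. 538. 546.] [32. 35. 38.]
-195 22 [533. 541. 550.] [34. 36. 40.]
-180 23 [539. 548. 554.] [36. 39. 42.]
-165 23 [543. 549. 558.] [39. 41. 44.]
-150 50 [541. 553. 565.] [34. 52. 60.]
-135 35 [545. 556. 568.] [61. 65. 70.]
-120 21 [551. 563. 572.] [23. 68. 71.]
-105 16 [553. 563. 575.] [57. 62. 65.]
```

carry_out --increments '[[[0, -0.05, -0.04, 0, 0, 0], [0, -0.12, -0.09, -0.1, 0.02, 0.01], [0, -0.22, -0.133, -0.22, 0.04, 0.02], [0, -0.32, -0.133, -0.34, 0.06, 0.03], [-0.0036, -0.41, -0.133, -0.46, 0.08, 0.04]]]'

```text
clock: 45.78
eef_pos: [483.5, -230.9, 216.9]
tcp_rot: [-2.71, 0.071, 1.274]
contact_force: [0.5, -1.1, 1.0]
opening: -0.001
```

```bash
python3 v.py 500 -110 200 75
```

```text
[ 483.5 -230.9  216.9] [-2.71   0.071  1.274] 45.7833 [ 0.5 -1.1  1. ]
[ 0.3033 -0.0357  0.0395] [-0.4128  0.0594 -0.0471]
```

carry_out --increments '[[[0.07, -0.01, 0.01, -0.1, 0.015, -0.01], [0.14, -0.02, 0.02, -0.2, 0.03, -0.02], [0.21, -0.03, 0.03, -0.3, 0.045, -0.034], [0.3, -0.036, 0.04, -0.413, 0.059, -0.047], [0.3, -0.036, 0.04, -0.413, 0.059, -0.047]]]'

```text
clock: 46.2
eef_pos: [494.7, -106.6, 197.6]
tcp_rot: [-3.138, -0.002, 1.311]
contact_force: [-0.3, -0.5, -0.7]
opening: 0.004
```

carry_out --increments '[[[0, 0, 0, 0, 0, 0], [0, 0, 0, 0, 0, 0]]]'

```text
clock: 46.37
eef_pos: [499.1, -111.5, 199.4]
tcp_rot: [-3.135, 0.001, 1.31]
contact_force: [1.2, 0.3, 0.7]
opening: 0.006
```

```bash
python3 v.py 502 -106 58 75
python3 - <<'E'
from h import *
f=optics.grab_frame('wrist'); cv2.imwrite('pics/w28.png',f["img"][:,:,::-1]); X=cloud(f)
f=optics.grab_frame('side'); c=f['img'][180:330,210:410]; cv2.imwrite('pics/side28c.png',cv2.resize(c,(800,600),interpolation=cv2.INTER_CUBIC)[:,:,::-1])
E
```

```text
[ 499.1 -111.5  199.4] [-3.135e+00  1.000e-03  1.310e+00] 46.3667 [1.2 0.3 0.7]
[0.0155 0.0059 0.3535] [-0.0063  0.001   0.0008]
```

View pics/side28c.png

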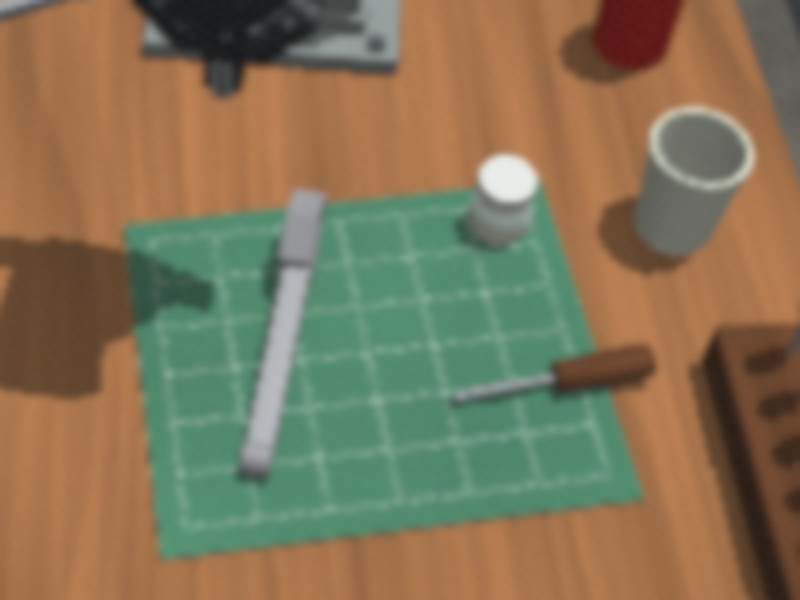

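View pics/w28.png

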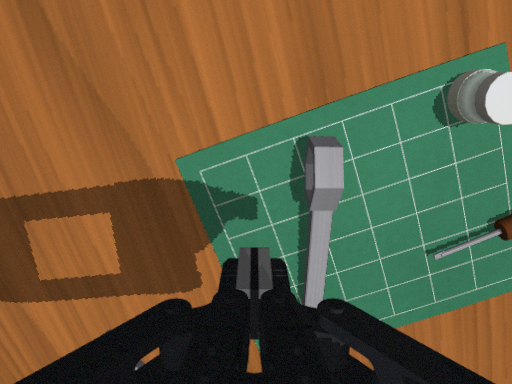

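Run:
```python
from h import *
f=optics.grab_frame('wrist'); X=cloud(f); p,R=cur(); print(p)
h=np.array([np.cos(np.radians(75)),np.sin(np.radians(75))]);n=np.array([h[1],-h[0]])
m=(X[...,0]>490)&(X[...,0]<620)&(X[...,1]>-300)&(X[...,1]<-85)&(X[...,2]>22)&(X[...,2]<85)
q=X[m]; s=q[:,:2]@h; t=q[:,:2]@n; o=np.array([560,-122.]); s0=o@h; t0=o@n
# handle top: z within 3 of local max
E=[]
for a in range(-120,40,5):
    b=(abs(s-s0-a)<2.5)
    if b.sum()<15: continue
    zm=np.percentile(q[b,2],95); k=b&(q[:,2]>zm-3); E.append((a,t[k].min()-t0,t[k].max()-t0,zm,k.sum())); 
E=np.array(E); print(E.round(1))
H=E[E[:,0]<-42]; 
if len(H)>3:
    a1=np.polyfit(H[:,0],H[:,1],1);a2=np.polyfit(H[:,0],H[:,2],1); print("handle edges",a1,a2)
    for e in E[E[:,0]>-35]: print("ring minus handle: low",round(e[1]-np.polyval(a1,e[0]),1),"high",round(e[2]-np.polyval(a2,e[0]),1))
```

```text
[ 499.82439427 -112.33636342  199.02799301]
[[-120.    -8.    11.8   32.3   71. ]
 [-115.    -7.5   11.4   33.    73. ]
 [-110.    -7.9   11.9   33.3   80. ]
 [-105.    -8.    11.8   34.    78. ]
 [-100.    -7.4   11.2   34.8   76. ]
 [ -95.    -7.8   11.9   35.3   80. ]
 [ -90.    -8.    11.3   36.4   83. ]
 [ -85.    -8.2   11.7   36.8   83. ]
 [ -80.    -7.7   11.3   37.3   77. ]
 [ -75.    -8.    11.8   37.9   92. ]
 [ -70.    -8.2   11.4   38.5   86. ]
 [ -65.    -7.8   11.7   39.1   94. ]
 [ -60.    -8.3   11.4   39.8   88. ]
 [ -55.    -8.3   11.9   40.4   98. ]
 [ -50.    -7.9   11.5   40.9  100. ]
 [ -45.    -8.2   11.8   41.5   95. ]
 [ -40.    -7.7   11.6   42.2   99. ]
 [ -35.   -12.2   11.4   51.4   23. ]
 [ -30.   -12.    11.7   54.6   86. ]
 [ -25.   -12.1   11.8   58.5   92. ]
 [ -20.   -12.    12.1   62.4   99. ]
 [ -15.   -12.    11.6   66.5   87. ]
 [ -10.   -11.8   11.4   70.    94. ]
 [  -5.   -12.3   12.2   71.9  177. ]
 [   0.   -12.4   11.8   70.7  180. ]
 [   5.   -12.2   12.2   68.7  177. ]
 [  10.   -12.2   12.1   66.3  180. ]
 [  15.   -12.3   11.6   64.1  171. ]
 [  20.   -12.1   11.5   61.9  175. ]
 [  25.   -11.9   11.8   59.9  134. ]
 [  30.   -12.1   11.4   42.9   22. ]]
handle edges [-5.64944748e-03 -8.41651501e+00] [-1.63577809e-04  1.16133741e+01]
ring minus handle: low -3.7 high 0.0
ring minus handle: low -3.8 high 0.2
ring minus handle: low -3.7 high 0.5
ring minus handle: low -3.7 high 0.0
ring minus handle: low -3.4 high -0.2
ring minus handle: low -3.9 high 0.6
ring minus handle: low -4.0 high 0.2
ring minus handle: low -3.8 high 0.6
ring minus handle: low -3.7 high 0.5
ring minus handle: low -3.8 high 0.0
ring minus handle: low -3.5 high -0.2
ring minus handle: low -3.4 high 0.2
ring minus handle: low -3.6 high -0.2
```

```bash
python3 v.py 508 -111 58 75
```

```text
[ 499.8 -112.3  199. ] [-3.135e+00  1.000e-03  1.308e+00] 46.5167 [-0.6  0.3 -0.1]
[0.0088 0.0213 0.3524] [-0.0065  0.0008 -0.0008]
```

carry_out --increments '[[[0.005, 0.01, 0.08, -0.006, 0, 0], [0.0088, 0.02, 0.16, -0.006, 0, 0], [0.0088, 0.02, 0.24, -0.006, 0, 0], [0.0088, 0.02, 0.32, -0.006, 0, 0], [0.0088, 0.02, 0.35, -0.006, 0, 0]]]'

```text
clock: 46.93
eef_pos: [504.9, -110.3, 54.8]
tcp_rot: [-3.136, 0.001, 1.308]
contact_force: [-1.3, 0.6, 0.7]
opening: 0.002
```

carry_out --increments '[[[0, 0, 0, 0, 0, 0], [0, 0, 0, 0, 0, 0]]]'

```text
clock: 47.1
eef_pos: [506.8, -110.6, 58.3]
tcp_rot: [-3.139, 0.001, 1.308]
contact_force: [0.3, 0.3, -0.1]
opening: 0.0
```

carry_out --increments '[[[0, 0.012, 0, 0, 0, 0], [0, 0.024, 0, 0, 0, 0], [0, 0.036, 0, 0, 0, 0], [0, 0.048, 0, 0, 0, 0], [0, 0.06, 0, 0, 0, 0]]]'

```text
clock: 47.52
eef_pos: [531.1, -116.4, 59.8]
tcp_rot: [3.14, 0.001, 1.309]
contact_force: [-0.4, 0.1, 0.5]
opening: 0.002
```

carry_out --increments '[[[0, 0.012, 0, 0, 0, 0], [0, 0.024, 0, 0, 0, 0], [0, 0.036, 0, 0, 0, 0], [0, 0.048, 0, 0, 0, 0], [0, 0.06, 0, 0, 0, 0]]]'

```text
clock: 47.93
eef_pos: [553.5, -122.5, 59.0]
tcp_rot: [-3.141, 0.001, 1.309]
contact_force: [-0.2, 0.8, 0.5]
opening: 0.001
```

```bash
python3 v.py 508 -111 200 75
python3 - <<'E'
from h import *
f=optics.grab_frame('wrist'); cv2.imwrite('pics/w29.png',f["img"][:,:,::-1]); X=cloud(f)
f=optics.grab_frame('side'); c=f['img'][180:330,210:410]; cv2.imwrite('pics/side29c.png',cv2.resize(c,(800,600),interpolation=cv2.INTER_CUBIC)[:,:,::-1])
E
```

```text
[ 553.5 -122.5   59. ] [-3.141e+00  1.000e-03  1.309e+00] 47.9333 [-0.2  0.8  0.5]
[-0.002  -0.1174 -0.3525] [-0.0002  0.0006 -0.    ]
```

View pics/side29c.png

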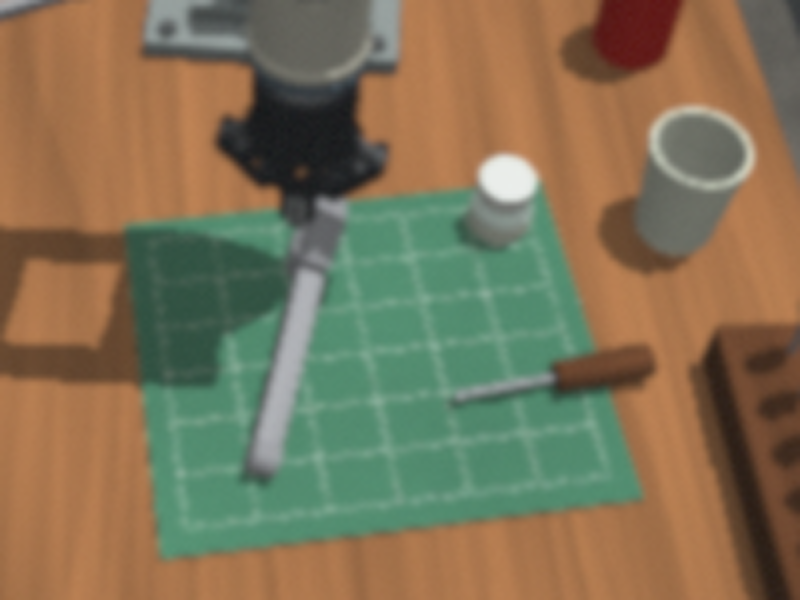

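It's tipping the right way, so I keep pushing.

carry_out --increments '[[[0, 0.012, 0, 0, 0, 0], [0, 0.024, 0, 0, 0, 0], [0, 0.036, 0, 0, 0, 0], [0, 0.045, 0, 0, 0, 0], [0, 0.045, 0, 0, 0, 0]]]'

```text
clock: 48.45
eef_pos: [571.5, -127.3, 59.2]
tcp_rot: [3.141, 0.001, 1.309]
contact_force: [0.1, -0.1, -1.0]
opening: -0.001
```

```bash
python3 v.py 508 -111 200 75
python3 - <<'E'
from h import *
f=optics.grab_frame('side'); c=f['img'][180:330,210:410]; cv2.imwrite('pics/side30c.png',cv2.resize(c,(800,600),interpolation=cv2.INTER_CUBIC)[:,:,::-1])
E
```

```text
[ 571.5 -127.3   59.2] [3.141e+00 1.000e-03 1.309e+00] 48.45 [ 0.1 -0.1 -1. ]
[-0.002  -0.1637 -0.3522] [0.0008 0.0005 0.    ]
```

View pics/side30c.png

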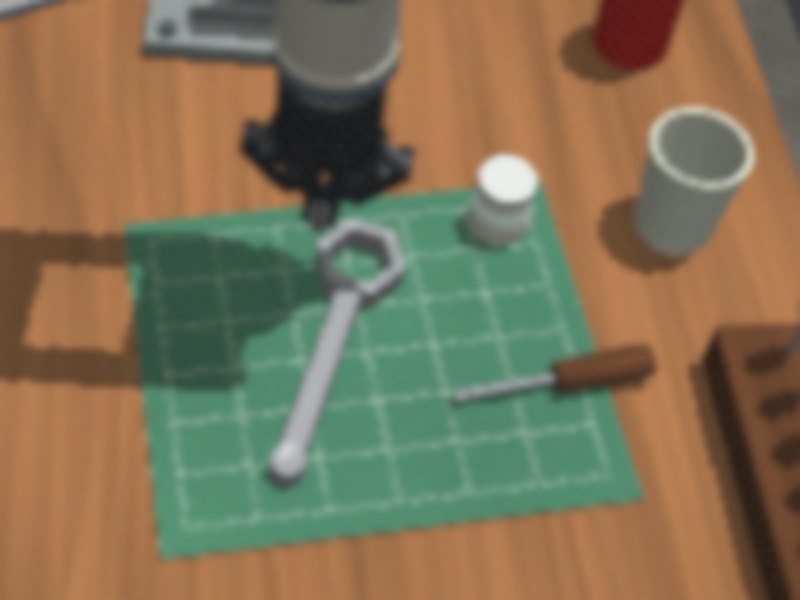

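carry_out --increments '[[[0, -0.02, -0.08, 0, 0, 0], [0, -0.02, -0.18, 0, 0, 0], [0, -0.02, -0.28, 0, 0, -0.08], [0, -0.02, -0.38, 0, 0, -0.2], [0, -0.02, -0.42, 0, 0, -0.32]]]'

```text
clock: 48.92
eef_pos: [564.7, -125.3, 232.7]
tcp_rot: [3.136, 0.002, 1.649]
contact_force: [1.6, 0.3, 0.3]
opening: 0.002
```

```bash
python3 v.py 568 180 265 172
python3 - <<'E'
from h import *
f=optics.grab_frame('wrist'); cv2.imwrite('pics/w31.png',f["img"][:,:,::-1]); X=cloud(f)
m=(X[...,0]>480)&(X[...,0]<650)&(X[...,1]>-340)&(X[...,1]<-90)&(X[...,2]>12)&(X[...,2]<60); q=X[m]
for a in range(-320,-90,20):
    b=q[abs(q[:,1]-a)<5]
    if len(b)>5: print(a,len(b),np.median(b,axis=0).round(1))
E
```

```text
[ 564.7 -125.3  232.7] [3.136e+00 2.000e-03 1.649e+00] 48.9167 [1.6 0.3 0.3]
[ 0.76    0.0682 -0.0823] [ 0.0032  0.0059 -1.2923]
-220 76 [ 568.3 -217.5   22.6]
-200 154 [ 577.5 -199.9   22.6]
-180 161 [ 585.7 -179.9   22.7]
-160 357 [ 603.  -159.3   26.5]
-140 164 [ 627.6 -139.9   26.8]
-120 257 [ 588.3 -119.3   26.7]
-100 39 [ 600.6 -103.8   23.8]
```

View pics/w31.png

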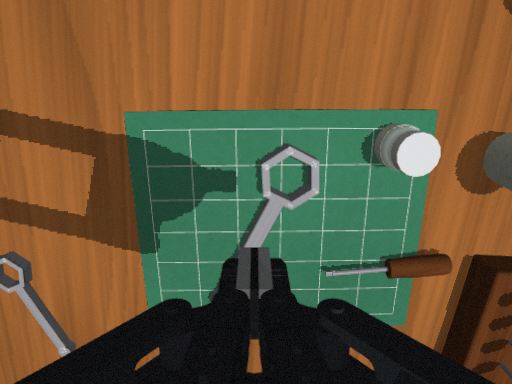

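carry_out --increments '[[[0.1, 0.01, -0.08, 0, 0, -0.119], [0.2, 0.02, -0.08, 0, 0, -0.238], [0.3, 0.03, -0.08, 0, 0, -0.357], [0.4, 0.04, -0.08, 0, 0, -0.476], [0.5, 0.045, -0.08, 0, 0, -0.595]]]'

```text
clock: 49.38
eef_pos: [566.0, 75.7, 258.9]
tcp_rot: [-3.141, 0.0, 2.271]
contact_force: [0.3, 0.5, 0.0]
opening: -0.0
```

```bash
python3 v.py 568 180 265 172
```

```text
[566.   75.7 258.9] [-3.141  0.     2.271] 49.3833 [0.3 0.5 0. ]
[ 0.1962  0.1718 -0.0154] [-4.000e-04  2.000e-04 -6.984e-01]
```

carry_out --increments '[[[0.05, 0.04, -0.015, 0, 0, -0.119], [0.1, 0.08, -0.015, 0, 0, -0.238], [0.15, 0.12, -0.015, 0, 0, -0.357], [0.196, 0.171, -0.015, 0, 0, -0.476], [0.196, 0.171, -0.015, 0, 0, -0.595]]]'

```text
clock: 49.8
eef_pos: [568.6, 182.2, 264.4]
tcp_rot: [3.141, -0.001, 2.897]
contact_force: [-1.1, -0.1, -0.1]
opening: 0.005
```

carry_out --increments '[[[0, 0, 0, 0, 0, -0.1], [0, 0, 0, 0, 0, -0.1], [0, 0, 0, 0, 0, -0.1]]]'

```text
clock: 50.05
eef_pos: [568.4, 178.0, 264.4]
tcp_rot: [-3.141, -0.001, 2.99]
contact_force: [0.7, -0.1, 0.0]
opening: 0.001
```

```bash
cat > headfit.py <<'E'
from fit import *
s=sense();print(s["clock"],s["eef_pos"],s["tcp_rot"])
f=optics.grab_frame("wrist"); cv2.imwrite("pics/w32.png",f["img"][:,:,::-1])
c0=np.array([562.7,180.3]); im,P=hexfit(f,146,c0,0,0,0); cv2.imwrite("pics/r32.png",im)
im=cv2.GaussianBlur(im,(5,5),0)
for t in (120,128,135,142,150):
    n,l=cv2.connectedComponents((im>t).astype(np.uint8)); m=(l==l[320,320]); 
    cnt=max(cv2.findContours(m.astype(np.uint8),cv2.RETR_EXTERNAL,cv2.CHAIN_APPROX_NONE)[0],key=cv2.contourArea).reshape(-1,2)
    w=np.c_[c0[0]-(cnt[:,1]-320)/8,c0[1]-(cnt[:,0]-320)/8]
    def res(p):
        a=np.radians(p[2]+60*np.arange(6)); q=(w-p[:2])@np.array([np.cos(a),np.sin(a)]); return np.abs(q.max(1)-p[3])
    b=min((minimize(lambda p:np.minimum(res(p),2).mean(),[w[:,0].mean(),w[:,1].mean(),a0,14.3],method="Nelder-Mead",options=dict(maxiter=4000)) for a0 in (-20,-8,5,20)),key=lambda b:b.fun); print(t,m.sum()/64,b.x,b.fun)
E
python3 headfit.py
```

```text
50.05 [568.35336125 177.96194551 264.42101247] [-3.14063229e+00 -8.64068771e-04  2.98999424e+00]
120 747.671875 [ 5.62944479e+02  1.80295199e+02 -1.74233835e-01  1.46293088e+01] 0.095686799500866
128 728.046875 [ 5.62886313e+02  1.80229611e+02 -2.52461625e-02  1.44377734e+01] 0.0777561784980158
135 713.28125 [ 5.62852912e+02  1.80203133e+02 -1.64537011e-01  1.42881816e+01] 0.08043873063496937
142 698.8125 [ 5.62817590e+02  1.80186311e+02 -1.84576151e-01  1.41343924e+01] 0.07587229088049643
150 681.6875 [ 5.62779806e+02  1.80180740e+02 -2.03264577e-01  1.39666456e+01] 0.0807436523155477
```

View pics/w32.png

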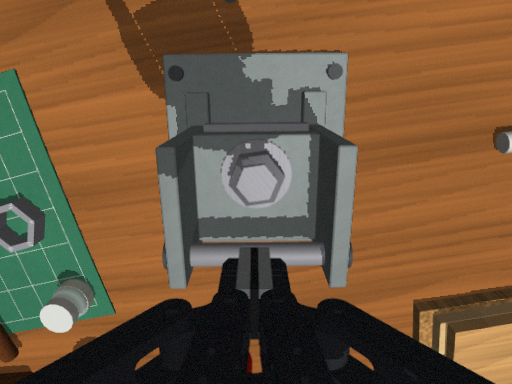

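Run:
```python
from h import *
for n in ("top","side"):
    f=optics.grab_frame(n); cv2.imwrite(f"pics/{n}40.png",f["img"][:,:,::-1])
```

```text
(no output)
```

View pics/side40.png

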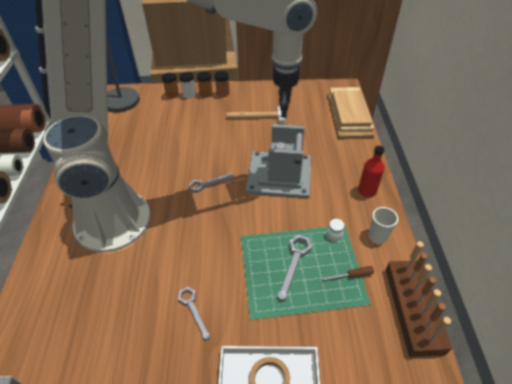

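```bash
python3 -c "
from h import *
print(sense()['clock'],sense()['contact_force']); print(r.sign_off())"
```

```text
50.2 [ 0.5489693   0.70163992 -0.26196321]
the job is handed in; nothing more can be done
None
```

I turned the screw clockwise with the wrench until it stopped, and the wrench is back on the cutting mat, flat and same side up. I handed the job in at 50.2 s, but I dropped the wrench once along the way.

**Screw:** it took three strokes with reseating. I then fetched the wrench again and did one more tightening stroke, because my first check showed less turn than I expected. The stop held against about 3 to 4.5 N m, well above the 0.4 N m it takes to turn the screw. The head rested at about 111° of total turn after the first tightening and about 112° after the second.

**Doubts about the screw:**
- 112° is the very bottom of the 112–149° range you gave.
- The wrench angles I measured under load suggested about 119–120°. I put the difference down to give in the wrench and the stop, but could not confirm it.
- I never saw the pressure plate or the die directly.

**Dropped wrench:** after that last stroke the wrench slipped out of the fingers and landed on edge on the front of the press base. I picked it up and set it on the mat, where it stood on edge until I pushed it over with the closed fingertips. The fingers worked close to the press base during the pickup, but I saw no sign of them touching it.

**Last checks:**
- The ring stands 4 mm above the handle, so it is the same side up, and the wrench lies wholly on the mat.
- The awl, glue jar, mallet and tray look unmoved in the last picture.
- The gripper is clear of everything.
- The fingertips reached less far than the 22 mm stated, so my first grasp closed on nothing.

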